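# Pack the wheel flanges alternately into the latched case

## Robot

A 6-joint arm with a two-finger parallel gripper is mounted at the origin on the work surface. World frame = base frame: x ahead of the robot, y to its left, z up, the work surface at z = 0. Lengths are in mm, angles in degrees, forces in N, time in s.
With the tool pointing down it reaches from about 350 to 850 mm from the base axis. Payload 8.1 kg.
Tool frame: the origin (TCP) lies midway between the tips of the shut fingers; the grasp point (between the pads) lies hold_point_z behind it (hold_point_z is the distance from the TCP to the grasp point, in mm); z points along the fingers, x is the direction in which the jaws open and shut, and the axes are right-handed (so a half turn about z gives the same grasp; the last joint's range is limited). The gripper opens to 85 mm and grips with 20 to 120 N. Pads are 22 mm wide; open, the fingers measure 114 mm over their backs; the gripper's body (76 mm by 85 mm) begins 54 mm behind the grasp point. The pads swing forward as they close: fully open they stand 13 mm farther back than shut.
Start: joints at [61.341, 7.471, 85.268, -0, 87.261, -4.893], TCP at [241.784, 549.132, 231.292] pointing down, gripper open.
Joint ranges: [-169.43, 169.43], [-51.17, 129.36], [1.28, 143.12], [-76.62, 256.62], [0, 156.53], [-152.29, 152.29]. Speed limits (degrees/s): [136.94, 136.94, 159.86, 180, 180, 180].

## Interface

Orientations are given as [roll, pitch, yaw] about the fixed x, y, z axes, in that order (R = Rz(yaw) Ry(pitch) Rx(roll)).
In Python, from bench import * gives the robot as it stands.
- The arm moves only by the shell command python3 -m pendant 'ROWS' [OPENING] [FORCE]. ROWS is JSON, a list that holds one entry, the list of rows, each a list of 4 numbers: the shift along the tool's x, y, z normalised to -1 to 1, where 1 is 0.02 m, then the turn about the tool's z normalised to -1 to 1, where 1 is 0.08 rad. A call has exactly 10 rows; each row shifts and turns the pose as measured when the row begins, along the tool's axes as they then stand; what a row does not reach is not made up. A row lasts 1/12 s, in which the tool goes at most 41.7 mm and 7.16 degrees, less where a joint would pass 70% of its speed; a pose out of reach is approached as far as the arm can. A call with a number of a shift or a turn outside -1 to 1 is refused whole. A call with a gripper value outside its range is refused whole. OPENING is the gripper's target within -1 to 1 (fully open at 1, half-way at 0, shut at -1), set as the call begins (- or left out, the last holds). The fingers move at their own pace and stop on an object; FORCE is the grip in N (left out, the last holds). Time passes only in rows, so rows that do not move let the fingers close, or fill a call up. It gives the time, the measured TCP pose, the force and the opening at its end, in the units of the state.
- sense(): the state, without advancing time (a new reading comes with each control period).
- snapshot(name): name is "scene" or "top"; returns the picture (400x640x3 uint8, red, green, blue); there is no depth.
- calibration(name): a dict with "mtx" (3x3 intrinsics, pixels), "world_to_cam" (4x4, takes a point from world to camera coordinates). Camera axes: x right, y down, z forward; pixel columns grow to the right and rows downward; lengths in mm; the calibration is good to about 2 mm. A picture is of the moment at which its call begins. calibration takes no time and is no camera call.
- hand_in(): hands the job in, once; it reports no verdict.
The state is a dict: "time": time; "joint_pos": joint angles; "qd": joint speeds; "joint_efforts": joint torques, N m; "tool_pos": TCP position; "tcp_rot": TCP orientation; "ft_force": force on the tool from outside, world axes, zero at the start; "wrist_torque": the same for the moment, N m; "finger_gap": finger opening in mm.
Only numpy, scipy, OpenCV 4.12 (cv2) and the standard library are available. Lean on these libraries where they do the work, as an engineer would, in place of code of your own. Each camera call takes 0.05 s, during which the arm holds its last target.

## Task

Swing the red latch free, open the case fully and stack every loose wheel flange on the bench inside it, hubs alternately up and down so that they pack tight: on the two blue end spots a hub-up flange goes first and a hub-down one on top of it, on the yellow middle spot a hub-down flange first and a hub-up one on top. There are two or three of each kind, so some places may stay empty; none needs turning over, and each must lie level and centred on its spot. Then shut the lid fully, swing the latch fully back over it, and leave the mason's other things where they are.

Things in the scene. Friction and masses are not known exactly. Their poses are not given: they have to be found in the camera images.
- case: plywood flange case fixed to the bench, latch side facing the robot; origin under its centre; x from latch to hinge side, y along its length. Outside 146 (x) by 202 (y) by 74 mm high; inside 130 by 186 mm, floor 8 mm above the bench, 66 mm clear under the shut lid. End walls full height, front and back walls only to 36 mm above the bench
- col_left (a point): centre of the blue disc on the case floor at the +y end (outer column), floor level, axes as the case. Around each column stand four upright steel guide pins, 8 mm thick, tops 70 mm above the bench, at 28 mm in x and 25.5 mm in y from its centre, 4 mm clear of a centred brim
- col_mid (a point): centre of the small yellow disc marked on the case floor in the middle (middle column), floor level. The three discs stand 51 mm apart on the case's long centre line, so a hub has 5 mm clear of the neighbouring brims
- col_right (a point): centre of the blue disc marked on the case floor at the -y end (outer column), floor level
- lid (a joint): lid hinge, rad: 0 shut, stop at 1.75 (just past upright). Axis along the case's y through lid_hinge. Friction in the hinge holds the lid wherever it is left (about 0.35 N m, some 4 N at the handle to lift it); it must be pushed fully home. The lid is 8 mm thick and its latch-side edge is 146 mm from the hinge axis
- lid_bar (a point): middle of the round steel handle bar on the lid: 10 mm thick, 70 mm long along the case's y, its axis 32 mm above the lid's top face and 130 mm from the hinge edge. 62 mm between its two 8 mm posts. Fingers may be closed across it from above at any lid angle, the bar turns between them
- lid_hinge (a point): point on the lid's hinge axis (hinge-side top edge of the case, 74 mm above the bench) level with the handle bar
- latch (a joint): red latch lever, rad, turning level about a vertical pivot on the latch side: 0 its tongue lies over the lid and holds it down, 1.65 swung free (stop); above about 1.3 it is clear of the lid. Positive is anticlockwise from above; light friction of 0.05 N m holds it anywhere
- latch_post (a point): middle of the upright wooden thumb post of the latch lever, 14 mm thick, 40 mm tall (91 to 131 mm above the bench; this point at 115 mm), 42 mm from the pivot across the pivot from the tongue
- latch_pivot (a point): point on the latch lever's vertical pivot axis, 115 mm above the bench
- up_a: cast-aluminium hat-shaped wheel flange, 130 g, 30 mm tall: round brim 60 mm across and 8 mm thick, round hub (crown) 32 mm across and 22 mm tall, all solid. This one lies brim down, hub up. Origin at the centre of its underside (brim), z up. May be absent
- up_b: cast-aluminium hat-shaped wheel flange, 130 g, 30 mm tall: round brim 60 mm across and 8 mm thick, round hub (crown) 32 mm across and 22 mm tall, all solid. This one lies brim down, hub up. Origin at the centre of its underside (brim), z up. May be absent
- up_c: cast-aluminium hat-shaped wheel flange, 130 g, 30 mm tall: round brim 60 mm across and 8 mm thick, round hub (crown) 32 mm across and 22 mm tall, all solid. This one lies brim down, hub up. Origin at the centre of its underside (brim), z up. May be absent
- down_a: cast-aluminium hat-shaped wheel flange, 130 g, 30 mm tall: round brim 60 mm across and 8 mm thick, round hub (crown) 32 mm across and 22 mm tall, all solid. This one lies hub down, brim up (brim 22 to 30 mm above its underside). Origin at the centre of its underside (end of hub), z up. May be absent
- down_b: cast-aluminium hat-shaped wheel flange, 130 g, 30 mm tall: round brim 60 mm across and 8 mm thick, round hub (crown) 32 mm across and 22 mm tall, all solid. This one lies hub down, brim up (brim 22 to 30 mm above its underside). Origin at the centre of its underside (end of hub), z up. May be absent
- down_c: cast-aluminium hat-shaped wheel flange, 130 g, 30 mm tall: round brim 60 mm across and 8 mm thick, round hub (crown) 32 mm across and 22 mm tall, all solid. This one lies hub down, brim up (brim 22 to 30 mm above its underside). Origin at the centre of its underside (end of hub), z up. May be absent
- dummy: stonemason's blackened soft-iron dummy (round mallet) standing on its head, 68 mm across, 175 mm tall, origin under its centre; leave alone
- rosette: half-carved grey marble rosette, 110 mm square, 42 mm tall, origin under its centre; leave alone
- callipers: brass outside callipers with curved legs lying flat, 165 by 90 by 8 mm, origin at the middle; leave alone
- wedge1: hardwood splitting wedge, 110 by 34 by 28 mm, origin under its centre; leave alone
- wedge2: second such wedge; leave alone

How it is judged:
By the outcome, as a careful person would: the job done as asked, in the order asked, and still so for the second after the job is handed in, with the robot touching nothing.
Of up_a, up_b, up_c only 2 to 3 are there at a start; the rules pass over those that are not, and their reading is None.
Of down_a, down_b, down_c only 2 to 3 are there at a start; the rules pass over those that are not, and their reading is None.
At some moment in a run one of up_a, up_b, up_c, down_a, down_b, down_c may be knocked a few centimetres aside while the robot is not near it.
It also fails if it takes over 210 s, if anything falls off the work surface, if the arm or the gripper's body presses on something with over 40 N, if the wrist force passes 120 N, or if a joint passes its speed limit or range.

## Working session

There is one attempt and no reset: what is moved stays moved. The work goes in short steps, Python scripts to look and compute and a shell command to move; the robot and the scene stay as the last step left them, time stands still between calls to the robot, and variables do not carry over. Pictures are saved under pics/ and viewed, and the job is handed in when it is done.

```bash
ls; mkdir -p pics; python3 - <<'E'
from bench import *
import cv2
print(sense())
for n in("scene","top"):
    im=snapshot(n); cv2.imwrite(f"pics/{n}0.png",im[:,:,::-1]); c=calibration(n); print(n,c)
E
```

```text
pics
{'time': 0.0, 'joint_pos': array([ 6.13403577e+01,  7.51549357e+00,  8.53301844e+01, -1.22251661e-03,
        8.72614725e+01, -4.89296370e+00]), 'qd': array([ 0.19871779,  0.06334151, -0.03454802,  0.06938317, -0.03322173,
        0.0037082 ]), 'joint_efforts': array([-1.54377653e-03, -5.69429398e+01, -5.00535822e+01, -3.72779768e-04,
        1.56655954e-02,  3.76778485e-05]), 'tool_pos': array([241.52564213, 548.63244866, 230.23174112]), 'tcp_rot': array([-1.79992077e+02,  1.06864060e-01,  6.62333884e+01]), 'ft_force': array([ 0.70712274, -0.37738717, -0.22581307]), 'wrist_torque': array([0.00231216, 0.01421287, 0.00727796]), 'finger_gap': 85.36847807550613}
scene {'mtx': array([[382.61504381,   0.        , 322.73308392],
       [  0.        , 382.61504381, 197.17207067],
       [  0.        ,   0.        ,   1.        ]]), 'world_to_cam': array([[-7.46931949e-01,  6.64873952e-01, -5.94068173e-03,
         4.52310039e+02],
       [ 5.40961309e-01,  6.02482746e-01, -5.86835073e-01,
        -2.34058280e+02],
       [-3.86592196e-01, -4.41539544e-01, -8.09684695e-01,
         1.49015501e+03],
       [ 0.00000000e+00,  0.00000000e+00,  0.00000000e+00,
         1.00000000e+00]])}
top {'mtx': array([[378.87133837,   0.        , 323.63394864],
       [  0.        , 378.87133837, 190.88917723],
       [  0.        ,   0.        ,   1.        ]]), 'world_to_cam': array([[ 3.04851453e-03, -9.99905068e-01, -1.34373366e-02,
        -2.81581206e+01],
       [-9.89631954e-01, -1.08710711e-03, -1.43622471e-01,
         5.64674041e+02],
       [ 1.43594229e-01,  1.37358528e-02, -9.89541320e-01,
         1.00298486e+03],
       [ 0.00000000e+00,  0.00000000e+00,  0.00000000e+00,
         1.00000000e+00]])}
```

View pics/scene0.png

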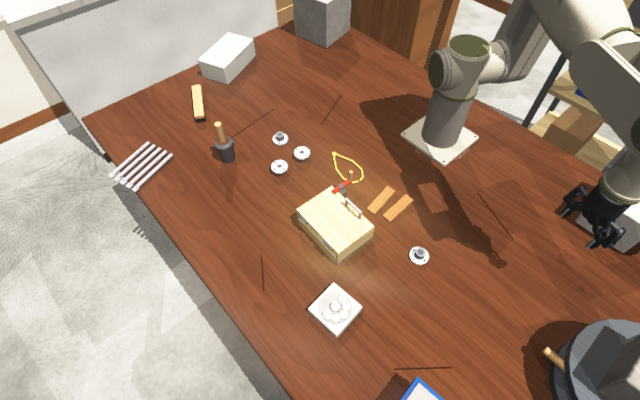

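View pics/top0.png

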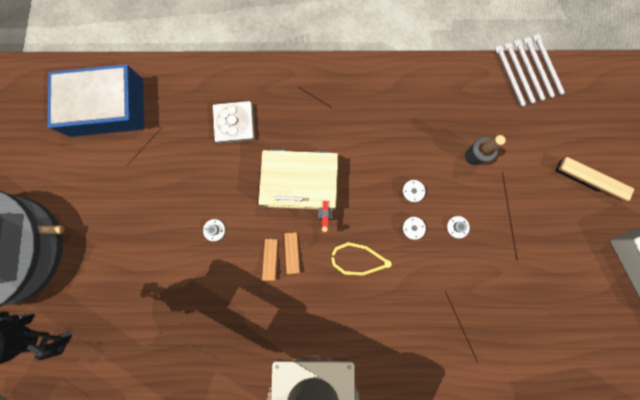

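```bash
python3 - <<'E'
import cv2
a=cv2.imread("pics/top0.png")
cv2.imwrite("pics/c1.png",cv2.resize(a[130:290,195:475],None,fx=2.85,fy=2.85,interpolation=cv2.INTER_CUBIC))
a=cv2.imread("pics/scene0.png")
cv2.imwrite("pics/c2.png",cv2.resize(a[120:275,250:450],None,fx=3.8,fy=3.8,interpolation=cv2.INTER_CUBIC))
E
```

```text
(no output)
```

View pics/c1.png

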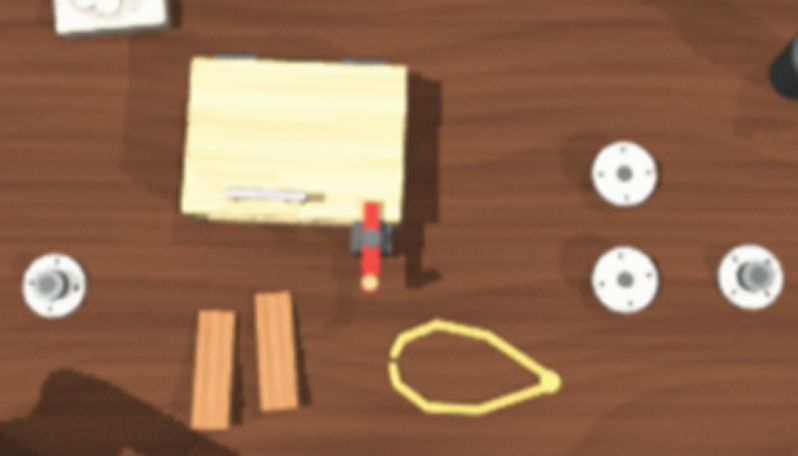

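View pics/c2.png

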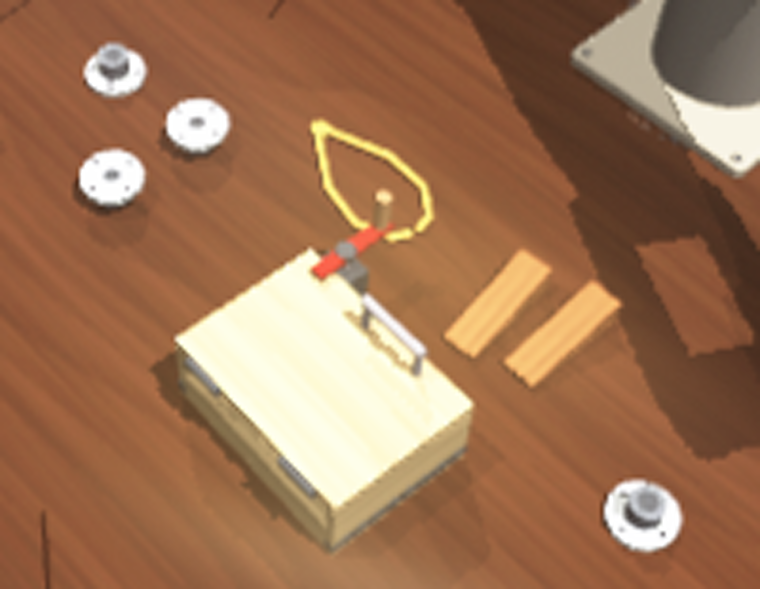

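```bash
cat > h.py <<'E'
from bench import *
import numpy as np, cv2
def proj(n,P):
    c=calibration(n);P=np.atleast_2d(P);q=(c["world_to_cam"]@np.c_[P,np.ones(len(P))].T)[:3];q=c["mtx"]@q
    return (q[:2]/q[2]).T
def ray(n,uv):
    c=calibration(n);T=c["world_to_cam"];R=T[:3,:3];t=T[:3,3]
    d=R.T@np.linalg.solve(c["mtx"],np.array([uv[0],uv[1],1.]));return -R.T@t,d
def onz(n,uv,z):
    o,d=ray(n,uv);return o+d*(z-o[2])/d[2]
def tri(uv1,uv2):
    o,d=ray("scene",uv1);p,e=ray("top",uv2)
    A=np.c_[d,-e];s=np.linalg.lstsq(A,p-o,rcond=None)[0];a=o+d*s[0];b=p+e*s[1];return (a+b)/2,np.linalg.norm(a-b)
def snap(n,name):
    im=snapshot(n);cv2.imwrite(f"pics/{name}.png",im[:,:,::-1]);return im
def crop(name,out,x0,y0,x1,y1):
    a=cv2.imread(f"pics/{name}.png")[y0:y1,x0:x1];f=min(800/(x1-x0),600/(y1-y0))
    cv2.imwrite(f"pics/{out}.png",cv2.resize(a,None,fx=f*.999,fy=f*.999,interpolation=cv2.INTER_CUBIC))
def st():
    s=sense();print("t",round(s["time"],2),"pos",s["tool_pos"].round(1),"rot",s["tcp_rot"].round(1),"F",s["ft_force"].round(1),"gap",round(s["finger_gap"],1));return s
E
python3 - <<'E'
import bench
print([d for d in dir(bench) if d[0]!='_']); print(getattr(bench,'hold_point_z',None))
from h import *
for n in("top","scene"):
    im=cv2.imread(f"pics/{n}0.png");hsv=cv2.cvtColor(im,cv2.COLOR_BGR2HSV)
    w=cv2.inRange(hsv,(0,0,165),(180,28,255))
    cs,_=cv2.findContours(w,cv2.RETR_EXTERNAL,cv2.CHAIN_APPROX_NONE)
    for c in cs:
        a=cv2.contourArea(c)
        if 150<a<900: 
            e=cv2.fitEllipse(c);print(n,np.round(e,1).tolist() if 0 else [round(x,1) for x in (*e[0],*e[1],e[2])],a,[onz(n,e[0],z)[:2].round(1).tolist() for z in(8,30)])
    l=cv2.inRange(hsv,(15,20,180),(35,120,255))
    cs,_=cv2.findContours(l,cv2.RETR_EXTERNAL,cv2.CHAIN_APPROX_NONE);c=max(cs,key=cv2.contourArea)
    r=cv2.minAreaRect(c);b=cv2.approxPolyDP(cv2.convexHull(c),4,True)[:,0];print(n,"lid",r)
    for p in b: print(p,onz(n,p,82).round(1))
    red=cv2.inRange(hsv,(0,190,120),(8,255,255))|cv2.inRange(hsv,(172,190,120),(180,255,255))
    m=cv2.moments(red);print("red",m["m10"]/m["m00"],m["m01"]/m["m00"],m["m00"]/255)
E
```

```text
['PlanningError', 'calibration', 'hand_in', 'hold_point_z', 'sense', 'snapshot']
18.700000000000003
top [286.7, 377.8, 29.7, 42.4, 57.9] 712.0 [[68.0, 70.0], [75.2, 67.7]]
top [213.8, 229.9, 20.4, 21.1, 44.2] 336.5 [[458.4, 281.7], [457.5, 275.1]]
top [413.9, 227.7, 21.3, 22.2, 109.0] 369.0 [[465.8, -279.0], [464.8, -274.1]]
top [457.7, 226.8, 20.5, 21.7, 129.8] 348.0 [[468.6, -400.8], [467.5, -393.4]]
top [413.7, 190.6, 20.8, 21.8, 115.8] 354.5 [[570.4, -281.5], [567.2, -276.6]]
top lid ((306.5, 25.0), (50.0, 565.0), 90.0)
[589  20] [1043.1 -769.3   82. ]
[566  44] [ 971.5 -699.2   82. ]
[546  49] [ 956.9 -642.9   82. ]
[24 50] [960.2 820.8  82. ]
[32  0] [1114.3  815.6   82. ]
[556   0] [1104.8 -682.9   82. ]
[575   6] [1086.  -734.4   82. ]Traceback (most recent call last):
  File "<stdin>", line 17, in <module>
ZeroDivisionError: float division by zero
```

```bash
python3 - <<'E'
from h import *
rois={"top":(240,130,355,240),"scene":(285,175,385,270)}
for n in("top","scene"):
    im=cv2.imread(f"pics/{n}0.png");hsv=cv2.cvtColor(im,cv2.COLOR_BGR2HSV)
    w=cv2.inRange(hsv,(0,0,150),(180,40,255))
    cs,_=cv2.findContours(w,cv2.RETR_EXTERNAL,cv2.CHAIN_APPROX_NONE)
    if n=="scene":
      for c in cs:
        a=cv2.contourArea(c)
        if 80<a<900: 
            e=cv2.fitEllipse(c);print(n,[round(x,1) for x in (*e[0],*e[1],e[2])],a,[onz(n,e[0],z)[:2].round(1).tolist() for z in(8,30)])
    x0,y0,x1,y1=rois[n]
    h=hsv[y0:y1,x0:x1]
    l=cv2.inRange(h,(15,25,170),(35,140,255))
    cs,_=cv2.findContours(l,cv2.RETR_EXTERNAL,cv2.CHAIN_APPROX_NONE);c=max(cs,key=cv2.contourArea)+[x0,y0]
    b=cv2.approxPolyDP(cv2.convexHull(c),3,True)[:,0]
    for p in b: print(n,p,onz(n,p,82).round(1))
    red=cv2.inRange(h,(0,150,90),(8,255,255))|cv2.inRange(h,(172,150,90),(180,255,255))
    ys,xs=np.nonzero(red);print("red",len(xs),xs.mean()+x0,ys.mean()+y0,cv2.minAreaRect(np.c_[xs+x0,ys+y0].astype(np.float32)))
# triangulate
def T(a,b): print(tri(a,b))
k=3.8*.9999;K=2.85
s=lambda u,v:(250+u/3.8,120+v/3.8); t=lambda u,v:(195+u/2.85,130+v/2.85)
print("post top");T(s(385,195),t(370,284))
print("corner near robot right");T(s(313,250),t(400,222))
print("far right");T(s(178,340),t(407,67))
print("far left");T(s(330,516),t(192,58))
print("near left");T(s(471,405),t(182,213))
print("bar L,R");T(s(424,352),t(229,190));T(s(366,302),t(305,198))
E
```

```text
top [262 151] [667.  138.6  82. ]
top [337 153] [661.4 -63.1  82. ]
top [335 206] [518.6 -57.5  82. ]
top [259 204] [523.6 142.8  82. ]
red 122 324.7377049180328 216.56557377049182 ((324.5, 217.0), (32.0, 7.0), 90.0)
scene [420.4, 393.3, 15.8, 29.2, 96.5] 251.5 [[753.5, 533.7], [759.4, 533.0]]
scene [583.6, 391.7, 11.8, 31.3, 132.4] 165.0 [[446.6, 802.5], [458.9, 796.2]]
scene [634.7, 377.2, 11.8, 30.9, 7.2] 186.5 [[317.6, 872.9], [332.6, 865.1]]
scene [418.6, 255.4, 16.9, 19.8, 116.2] 260.5 [[459.9, 281.6], [471.9, 286.1]]
scene [633.4, 212.3, 16.4, 19.6, 175.1] 182.5 [[-193.4, 653.3], [-167.9, 650.1]]
scene [278.9, 166.3, 13.3, 16.4, 83.3] 170.0 [[558.9, -292.8], [568.9, -276.5]]
scene [147.8, 175.7, 3.9, 82.7, 46.8] 176.0 [[936.9, -573.0], [939.1, -550.8]]
scene [301.5, 152.3, 13.0, 15.4, 86.2] 155.0 [[453.6, -290.6], [465.8, -274.3]]
scene [279.8, 138.2, 12.3, 15.0, 90.0] 142.5 [[468.7, -403.5], [480.5, -384.9]]
scene [450.8, 144.8, 28.3, 47.9, 65.6] 637.5 [[6.8, 59.7], [28.1, 68.8]]
scene [607.8, 133.4, 12.6, 34.4, 126.0] 258.0 [[-494.1, 429.1], [-462.3, 430.5]]
scene [561.5, 10
[... 502 characters left out ...]
811768, 24.06325912475586), 54.46232223510742)
post top
(array([454.56685552, -31.29822643, 129.01824796]), np.float64(0.43548167940812155))
corner near robot right
(array([513.11187446, -57.55943238,  78.91768445]), np.float64(2.5281361706897987))
far right
(array([659.49004684, -63.80714181,  78.56116164]), np.float64(4.056726320388985))
far left
(array([671.94590354, 138.52465311,  72.65555758]), np.float64(2.287008639704821))
near left
(array([522.75934586, 143.12440431,  77.68428776]), np.float64(2.005093826662599))
bar L,R
(array([537.39001958,  96.4554594 , 117.03374957]), np.float64(3.80197849920302))
(array([532.29142723,  27.82351653, 108.34319929]), np.float64(0.8424765394539533))
```

```bash
cat >> h.py <<'E'
def step(x=None,y=None,z=None,yaw=None):
    """remaining move in tool axes/units, straight and per-row for turning"""
    s=st();p=s["tool_pos"];w=s["tcp_rot"][2]
    t=np.array([p[0] if x is None else x,p[1] if y is None else y,p[2] if z is None else z])
    dy=0 if yaw is None else (yaw-w+180)%360-180
    d=t-p;n=max(1,int(np.ceil(max(np.abs(d).max()/19,abs(dy)/4.5,np.hypot(d[0],d[1])/19))))
    print("rows needed",n)
    for i in range(min(n,40)):
        a=np.radians(w+dy*i/n);c=np.array([d[0]*np.cos(a)+d[1]*np.sin(a),d[0]*np.sin(a)-d[1]*np.cos(a),-d[2]])/n/20
        print([*c.round(2).tolist(),round(-np.radians(dy)/n/.08,2)])
        if abs(dy)<1e-6: print("x",n);break
E
python3 -c "
from h import *
step(440,-32,200,-91.7)"
```

```text
t 0.1 pos [241.5 548.7 230.3] rot [-1.80e+02  1.00e-01  6.62e+01] F [-1.  -0.2  0.3] gap 85.6
rows needed 36
[-0.63, 0.58, 0.04, np.float64(0.96)]
[-0.58, 0.62, 0.04, np.float64(0.96)]
[-0.53, 0.67, 0.04, np.float64(0.96)]
[-0.48, 0.7, 0.04, np.float64(0.96)]
[-0.42, 0.74, 0.04, np.float64(0.96)]
[-0.37, 0.77, 0.04, np.float64(0.96)]
[-0.31, 0.8, 0.04, np.float64(0.96)]
[-0.24, 0.82, 0.04, np.float64(0.96)]
[-0.18, 0.83, 0.04, np.float64(0.96)]
[-0.12, 0.84, 0.04, np.float64(0.96)]
[-0.05, 0.85, 0.04, np.float64(0.96)]
[0.01, 0.85, 0.04, np.float64(0.96)]
[0.08, 0.85, 0.04, np.float64(0.96)]
[0.14, 0.84, 0.04, np.float64(0.96)]
[0.21, 0.83, 0.04, np.float64(0.96)]
[0.27, 0.81, 0.04, np.float64(0.96)]
[0.33, 0.79, 0.04, np.float64(0.96)]
[0.39, 0.76, 0.04, np.float64(0.96)]
[0.45, 0.73, 0.04, np.float64(0.96)]
[0.5, 0.69, 0.04, np.float64(0.96)]
[0.55, 0.65, 0.04, np.float64(0.96)]
[0.6, 0.61, 0.04, np.float64(0.96)]
[0.64, 0.56, 0.04, np.float64(0.96)]
[0.69, 0.51, 0.04, np.float64(0.96)]
[0.72, 0.45, 0.04, np.float64(0.96)]
[0.75, 0.4, 0.04, np.float64(0.96)]
[0.78, 0.34, 0.04, np.float64(0.96)]
[0.81, 0.28, 0.04, np.float64(0.96)]
[0.83, 0.21, 0.04, np.float64(0.96)]
[0.84, 0.15, 0.04, np.float64(0.96)]
[0.85, 0.09, 0.04, np.float64(0.96)]
[0.85, 0.02, 0.04, np.float64(0.96)]
[0.85, -0.04, 0.04, np.float64(0.96)]
[0.85, -0.11, 0.04, np.float64(0.96)]
[0.83, -0.17, 0.04, np.float64(0.96)]
[0.82, -0.24, 0.04, np.float64(0.96)]
```

```bash
sed -i 's/round(-np.radians(dy)\/n\/.08,2)/round(float(-np.radians(dy)\/n\/.08),2)/' h.py
python3 -m pendant '[[[-0.65,0.6,0,1],[-0.6,0.65,0,1],[-0.55,0.65,0,1],[-0.5,0.7,0,1],[-0.4,0.75,0,1],[-0.35,0.75,0,1],[-0.3,0.8,0,1],[-0.25,0.8,0,1],[-0.2,0.85,0,1],[-0.1,0.85,0,1]]]' 0 30
python3 -c "
from h import *
step(440,-32,200,-91.7)"|cut -c1-60|head -34
```

```text
time: 0.93
tool_pos: [290.6, 377.7, 224.3]
tcp_rot: [179.6, 0.6, 18.7]
ft_force: [-0.0, 1.0, 0.4]
finger_gap: 42.5
t 0.93 pos [290.6 377.7 224.3] rot [179.6   0.6  18.7] F [-0
rows needed 25
[0.02, 0.87, 0.05, 0.96]
[0.09, 0.87, 0.05, 0.96]
[0.15, 0.86, 0.05, 0.96]
[0.22, 0.84, 0.05, 0.96]
[0.28, 0.82, 0.05, 0.96]
[0.35, 0.8, 0.05, 0.96]
[0.41, 0.77, 0.05, 0.96]
[0.47, 0.74, 0.05, 0.96]
[0.52, 0.7, 0.05, 0.96]
[0.57, 0.66, 0.05, 0.96]
[0.62, 0.61, 0.05, 0.96]
[0.67, 0.56, 0.05, 0.96]
[0.71, 0.51, 0.05, 0.96]
[0.75, 0.45, 0.05, 0.96]
[0.78, 0.39, 0.05, 0.96]
[0.81, 0.33, 0.05, 0.96]
[0.83, 0.27, 0.05, 0.96]
[0.85, 0.2, 0.05, 0.96]
[0.86, 0.14, 0.05, 0.96]
[0.87, 0.07, 0.05, 0.96]
[0.87, 0.01, 0.05, 0.96]
[0.87, -0.06, 0.05, 0.96]
[0.86, -0.13, 0.05, 0.96]
[0.85, -0.19, 0.05, 0.96]
[0.83, -0.26, 0.05, 0.96]
```

```bash

python3 -m pendant '[[[0,0.9,0,1],[0.1,0.9,0,1],[0.15,0.85,0,1],[0.2,0.85,0,1],[0.3,0.8,0,1],[0.35,0.8,0,1],[0.4,0.8,0,1],[0.45,0.75,0,1],[0.5,0.7,0,1],[0.55,0.65,0,1]]]' 
python3 -m pendant '[[[0.6,0.6,0,1],[0.65,0.55,0,1],[0.7,0.5,0,1],[0.75,0.45,0,1],[0.8,0.4,0,1],[0.8,0.35,0,1],[0.85,0.25,0,1],[0.85,0.2,0,1],[0.85,0.15,0,1],[0.85,0.05,0,1]]]' 
python3 -c "
from h import *
step(455,-31.5,200,-91.7)"|cut -c1-60|head -34
```

```text
time: 1.77
tool_pos: [342.8, 201.0, 221.3]
tcp_rot: [178.9, 0.3, -29.5]
ft_force: [-0.1, -0.4, -1.0]
finger_gap: 42.7
time: 2.6
tool_pos: [384.1, 23.8, 219.6]
tcp_rot: [178.8, -0.6, -77.7]
ft_force: [0.6, 1.2, -0.4]
finger_gap: 42.7
t 2.6 pos [384.1  23.8 219.6] rot [178.8  -0.6 -77.7] F [ 0.
rows needed 5
[0.69, -0.57, 0.2, 0.61]
[0.66, -0.61, 0.2, 0.61]
[0.63, -0.64, 0.2, 0.61]
[0.6, -0.67, 0.2, 0.61]
[0.57, -0.7, 0.2, 0.61]
```

```bash

python3 -m pendant '[[[0.7,-0.55,0,0.5],[0.65,-0.6,0,0.5],[0.65,-0.65,0,0.5],[0.6,-0.65,0,0.5],[0.4,-0.5,0,0.5],[0.2,-0.3,0,0.2],[0,0,0.2,0],[0,0,0.2,0],[0,0,0,0],[0,0,0,0]]]' 
python3 -c "
from h import *
step(454.5,-31.5,200,-91.7)
snap('scene','s1');snap('top','t1')"|cut -c1-80|head -34
```

```text
time: 3.43
tool_pos: [456.4, -37.7, 206.5]
tcp_rot: [178.6, -0.8, -91.1]
ft_force: [0.4, -0.1, -0.0]
finger_gap: 42.6
t 3.43 pos [456.4 -37.7 206.5] rot [178.6  -0.8 -91.1] F [ 0.4 -0.1 -0. ] gap 42
rows needed 1
[-0.31, 0.1, 0.32, 0.13]
```

View pics/s1.png

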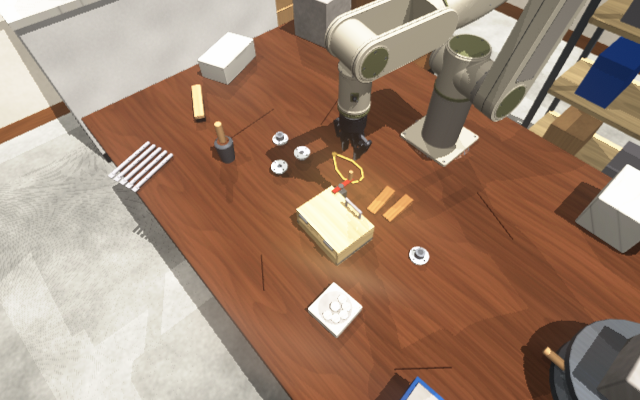

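```bash
cat >> h.py <<'E'
from scipy.spatial.transform import Rotation as Ro
def step(x=None,y=None,z=None,yaw=None,n=None,q=0):
    s=st();p=s["tool_pos"];R=Ro.from_euler("xyz",s["tcp_rot"],degrees=True);w=s["tcp_rot"][2]
    t=np.array([a if b is None else b for a,b in zip(p,(x,y,z))])
    dy=0 if yaw is None else (yaw-w+180)%360-180
    d=t-p;n=n or max(1,int(np.ceil(max(abs(d[2])/19,abs(dy)/4.5,np.hypot(d[0],d[1])/19))))
    print("total tool mm",R.inv().apply(d).round(1),"turn",round(-dy,1),"rows",n)
    for i in range(min(n,40) if abs(dy)>.5 else 1):
        Q=R*Ro.from_euler("z",-dy*i/n,degrees=True)
        print([*(Q.inv().apply(d)/n/20).round(2).tolist(),round(float(-np.radians(dy)/n/.08),2)])
E
python3 -c "
from h import *
step(454.5,-31.5,97,n=8)"
```

```text
t 3.53 pos [456.5 -37.7 206.7] rot [178.6  -0.8 -91.1] F [0.2 0.2 0.1] gap 42.3
total tool mm [ -7.8  -0.6 109.6] turn 0 rows 8
[-0.05, -0.0, 0.69, -0.0]
```

```bash

python3 -m pendant '[[[-0.2,0,0.7,0],[-0.2,0,0.7,0],[0,0,0.7,0],[0,0,0.7,0],[0,0,0.7,0],[0,0,0.7,0],[0,0,0.7,0],[0,0,0.4,0],[0,0,0.2,0],[0,0,0,0]]]' 
python3 -c "
from h import *
step(454.5,-31.5,97)
snap('scene','s2');snap('top','t2');crop('s2','s2c',280,100,420,240);crop('t2','t2c',260,140,400,260)"
```

```text
time: 4.37
tool_pos: [455.1, -28.1, 96.7]
tcp_rot: [179.1, -0.9, -90.7]
ft_force: [-0.2, -0.5, 0.1]
finger_gap: 43.1
t 4.37 pos [455.1 -28.1  96.7] rot [179.1  -0.9 -90.7] F [-0.2 -0.5  0.1] gap 43.1
total tool mm [ 3.4  0.5 -0.2] turn 0 rows 1
[0.17, 0.03, -0.01, -0.0]
```

View pics/s2c.png

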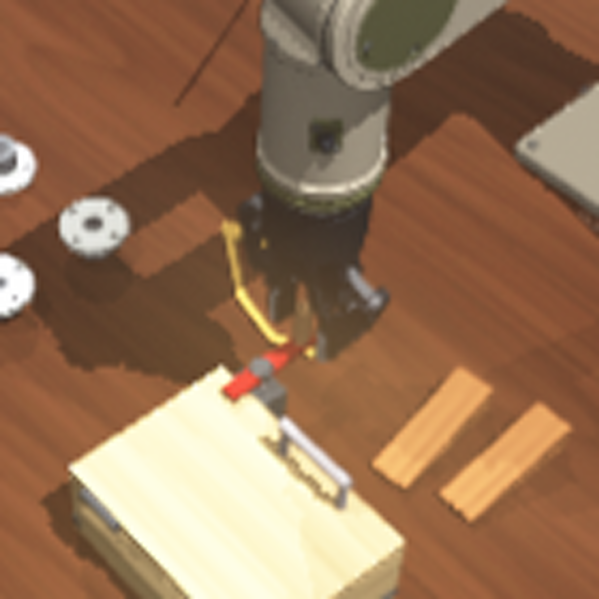

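View pics/t2c.png

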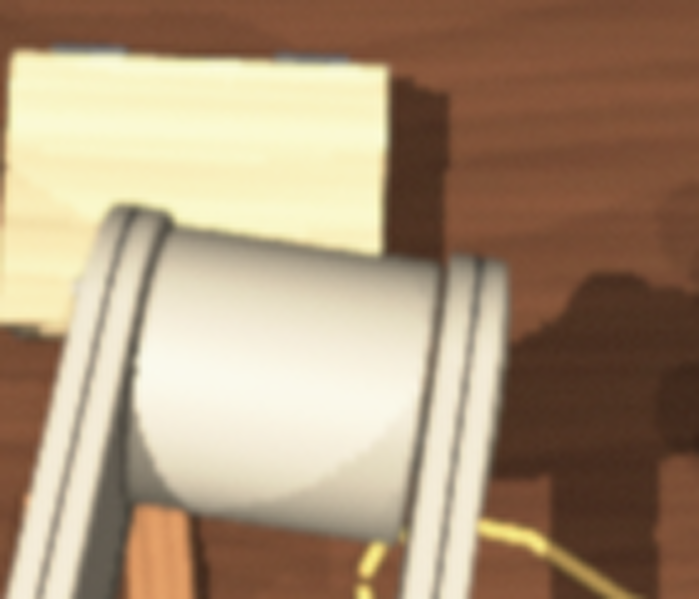

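```bash

python3 -m pendant '[[[0.15,0,0,0],[0,0,0,0],[0,0,0,0],[0,0,0,0],[0,0,0,0],[0,0,0,0],[0,0,0,0],[0,0,0,0],[0,0,0,0],[0,0,0,0]]]' -1 25
python3 -c "
from h import *
st()"
```

```text
time: 5.3
tool_pos: [457.2, -31.6, 100.1]
tcp_rot: [179.4, -0.9, -90.7]
ft_force: [0.7, 0.2, -2.9]
finger_gap: 13.0
t 5.3 pos [457.2 -31.6 100.1] rot [179.4  -0.9 -90.7] F [ 0.7  0.2 -2.9] gap 13.0
```

```bash

python3 -m pendant '[[[0.17,-0.01,0,-1],[0.17,-0.01,0,-1],[0.17,-0.01,0,-1],[0.17,0,0,-1],[0.17,-0.01,0,-1],[0.17,-0.01,0,-1],[0.17,0,0,-1],[0.17,-0.01,0,-1],[0.17,-0.01,0,-1],[0.17,0,0,-1]]]'
python3 -c "
from h import *
s=st();p=s['tool_pos'][:2]-[496.5,-32.5];print(np.hypot(*p),np.degrees(np.arctan2(p[1],p[0])))"
```

```text
time: 6.13
tool_pos: [470.4, -61.1, 100.1]
tcp_rot: [179.1, -0.0, -42.8]
ft_force: [1.1, 3.0, -2.6]
finger_gap: 13.2
t 6.13 pos [470.4 -61.1 100.1] rot [179.1  -0.  -42.8] F [ 1.1  3.  -2.6] gap 13.2
38.74086149669435 -132.3550371559153
```

```bash

python3 -m pendant '[[[0.17,-0.01,0,-1],[0.17,-0.01,0,-1],[0.17,-0.01,0,-1],[0.17,0,0,-1],[0.17,-0.01,0,-1],[0.17,-0.01,0,-1],[0.17,0,0,-1],[0.17,-0.01,0,-1],[0.17,-0.01,0,-0.8],[0.1,0,0,0]]]'
python3 -c "
from h import *
s=st();p=s['tool_pos'][:2]-[499,-31];print(np.hypot(*p),np.degrees(np.arctan2(p[1],p[0])))"
```

```text
time: 6.97
tool_pos: [499.3, -71.5, 99.8]
tcp_rot: [179.4, 1.0, -0.1]
ft_force: [-13.1, -1.1, 7.4]
finger_gap: 13.3
t 6.97 pos [499.3 -71.5  99.8] rot [ 1.794e+02  1.000e+00 -1.000e-01] F [-13.1  -1.1   7.4] gap 13.3
40.54420469993259 -89.63210201591122
```

```bash

python3 -m pendant '[[[0,0,0,0],[0,0,0,0],[0,0,0,0],[0,0,-0.5,0],[0,0,-1,0],[0,0,-1,0],[0,0,-1,0],[0,0,-0.5,0],[0,0,0,0],[0,0,0,0]]]' 0
python3 -c "
from h import *
step(535,61,170,-1.7)
snap('scene','s3');crop('s3','s3c',270,100,410,240)"
```

```text
time: 7.8
tool_pos: [501.8, -71.1, 187.8]
tcp_rot: [179.3, 0.7, -0.4]
ft_force: [-0.1, -0.8, -0.5]
finger_gap: 42.7
t 7.8 pos [501.8 -71.1 187.8] rot [179.3   0.7  -0.4] F [-0.1 -0.8 -0.5] gap 42.7
total tool mm [  32.4 -132.6   15.7] turn 1.3 rows 8
[0.2, -0.83, 0.1, 0.03]
[0.2, -0.83, 0.1, 0.03]
[0.2, -0.83, 0.1, 0.03]
[0.2, -0.83, 0.1, 0.03]
[0.19, -0.83, 0.1, 0.03]
[0.19, -0.83, 0.1, 0.03]
[0.19, -0.83, 0.1, 0.03]
[0.19, -0.83, 0.1, 0.03]
```

View pics/s3c.png

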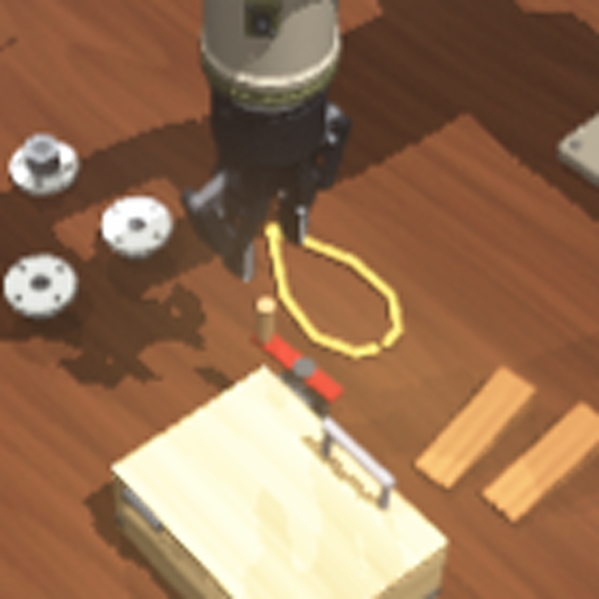

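```bash

python3 -m pendant '[[[0.2,-0.85,0.1,0],[0.2,-0.85,0.1,0],[0.2,-0.85,0.1,0.1],[0.2,-0.85,0.1,0.1],[0.2,-0.85,0.1,0.1],[0.2,-0.85,0.1,0],[0.2,-0.85,0.1,0],[0.2,-0.6,0.1,0],[0,0,0,0],[0,0,0,0]]]' 0
python3 -c "
from h import *
step(535,61,96,-1.7,n=8)
snap('scene','s4');crop('s4','s4c',280,100,420,240)"
```

```text
time: 8.68
tool_pos: [531.0, 63.7, 155.2]
tcp_rot: [179.2, 1.7, -2.1]
ft_force: [0.0, 0.0, -0.0]
finger_gap: 42.3
t 8.68 pos [531.   63.7 155.2] rot [179.2   1.7  -2.1] F [ 0.  0. -0.] gap 42.3
total tool mm [ 5.8  1.8 59.1] turn -0.4 rows 8
[0.04, 0.01, 0.37, -0.01]
```

View pics/s4c.png

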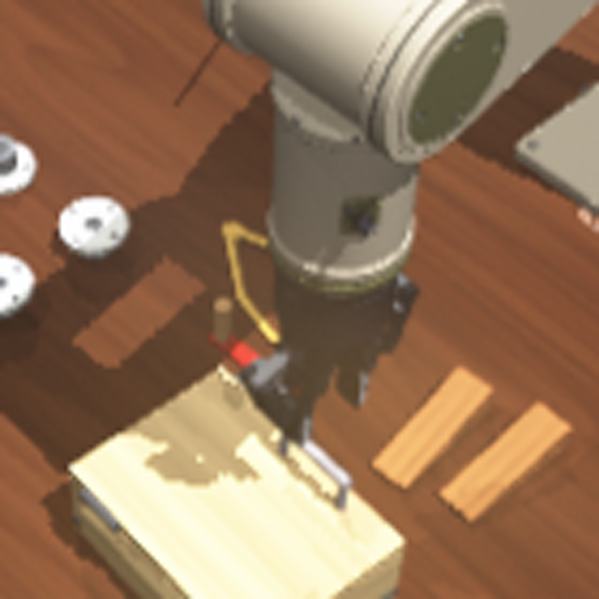

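```bash

python3 -m pendant '[[[0.1,0,0.3,0],[0.1,0,0.4,0],[0.1,0,0.4,0],[0,0,0.4,0],[0,0,0.4,0],[0,0,0.4,0],[0,0,0.3,0],[0,0,0.2,0],[0,0,0,0],[0,0,0,0]]]' 0
python3 -c "
from h import *
step(535,61,96)
snap('scene','s5');crop('s5','s5c',280,100,420,240)"
```

```text
time: 9.57
tool_pos: [534.0, 58.4, 91.1]
tcp_rot: [179.2, 1.9, -2.4]
ft_force: [-0.7, 0.1, 0.3]
finger_gap: 42.7
t 9.57 pos [534.   58.4  91.1] rot [179.2   1.9  -2.4] F [-0.7  0.1  0.3] gap 42.7
total tool mm [ 0.7 -2.6 -5. ] turn 0 rows 1
[0.04, -0.13, -0.25, -0.0]
```

View pics/s5c.png

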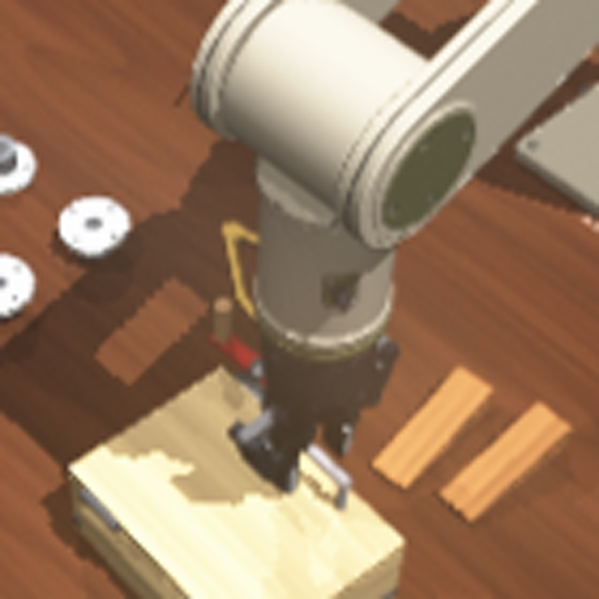

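```bash

python3 -m pendant '[[[0,0,-0.25,0],[0,0,0,0],[0,0,0,0],[0,0,0,0],[0,0,0,0],[0,0,0,0],[0,0,0,0],[0,0,0,0],[0,0,0,0],[0,0,0,0]]]' -1 40
python3 -c "
from h import *
st()"
```

```text
time: 10.45
tool_pos: [533.9, 58.7, 97.8]
tcp_rot: [179.1, 1.9, -2.4]
ft_force: [-1.1, -1.2, -1.1]
finger_gap: 8.3
t 10.45 pos [533.9  58.7  97.8] rot [179.1   1.9  -2.4] F [-1.1 -1.2 -1.1] gap 8.3
```

```bash

python3 -m pendant '[[[0.22,0,-0.55,0],[0.22,0,-0.55,0],[0.32,0,-0.5,0],[0.32,0,-0.5,0],[0.4,0,-0.44,0],[0.4,0,-0.44,0],[0.47,0,-0.37,0],[0.47,0,-0.37,0],[0.52,0,-0.28,0],[0.52,0,-0.28,0]]]' 
python3 -c "
from h import *
st()"
```

```text
time: 11.28
tool_pos: [608.0, 55.4, 185.6]
tcp_rot: [178.9, 3.5, -2.4]
ft_force: [-0.8, -1.5, -9.9]
finger_gap: 8.5
t 11.28 pos [608.   55.4 185.6] rot [178.9   3.5  -2.4] F [-0.8 -1.5 -9.9] gap 8.5
```

```bash

python3 -m pendant '[[[0.55,0,-0.1,0],[0.55,0,-0.1,0],[0.55,0,-0.05,0],[0.57,0,-0.05,0],[0.58,0,0,0],[0.58,0,0,0],[0.58,0,0.05,0],[0.58,0,0.05,0],[0.55,0,0.15,0],[0.5,0,0.2,0]]]' 
python3 -c "
from h import *
st()"
```

```text
time: 12.12
tool_pos: [719.8, 50.7, 188.3]
tcp_rot: [178.9, 4.4, -2.4]
ft_force: [-4.6, -0.3, 0.3]
finger_gap: 8.1
t 12.12 pos [719.8  50.7 188.3] rot [178.9   4.4  -2.4] F [-4.6 -0.3  0.3] gap 8.1
```

```bash

python3 -m pendant '[[[0.3,0,0.15,0],[0.2,0,0.2,0],[0.2,0,0.2,0],[0.2,0,0.2,0],[0.1,0,0.1,0],[0,0,0,0],[0,0,0,0],[0,0,0,0],[0,0,0,0],[0,0,0,0]]]' 
python3 -c "
from h import *
st()
snap('scene','s6');crop('s6','s6c',230,80,430,280)"
```

```text
time: 12.95
tool_pos: [724.9, 50.4, 186.0]
tcp_rot: [178.8, 6.5, -2.3]
ft_force: [-2.7, -0.2, -3.2]
finger_gap: 7.9
t 12.95 pos [724.9  50.4 186. ] rot [178.8   6.5  -2.3] F [-2.7 -0.2 -3.2] gap 7.9
```

View pics/s6c.png

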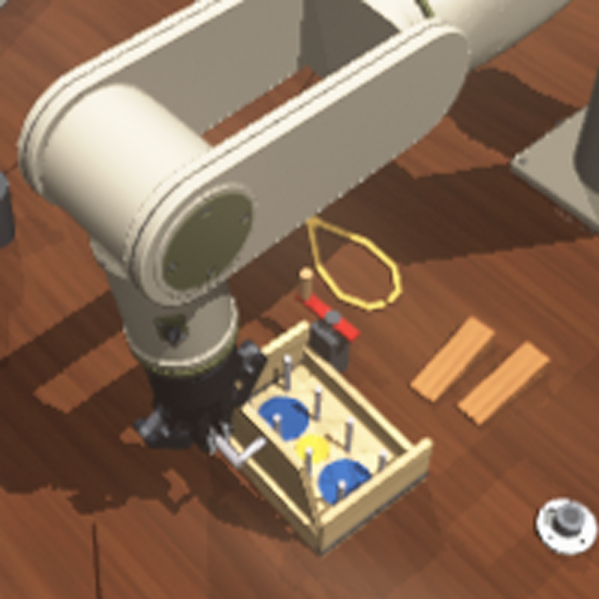

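```bash

python3 -m pendant '[[[0,0,0,0],[0,0,0,0],[0,0,0,0],[0,0,-0.3,0],[0,0,-0.5,0],[0,0,-1,0],[0,0,-1,0],[0,0,-1,0],[-0.3,0,-0.5,0],[-0.5,0,0,0]]]' 0
python3 -m pendant '[[[-0.7,0,0,0],[-0.7,0,0,0],[-0.7,0,0,0],[-0.7,0,0,0],[-0.7,0,0,0],[-0.7,0,0,0],[-0.7,0,0,0],[-0.7,0,0,0],[-0.7,0,0,0],[-0.7,0,0,0]]]' 1
python3 -c "
from h import *
st()
"
```

```text
time: 13.83
tool_pos: [722.2, 52.6, 285.9]
tcp_rot: [178.9, 5.7, -2.4]
ft_force: [-0.6, -0.4, 0.7]
finger_gap: 42.6
time: 14.67
tool_pos: [576.4, 58.9, 311.5]
tcp_rot: [178.9, 4.7, -2.3]
ft_force: [0.6, 0.0, 0.5]
finger_gap: 85.4
t 14.67 pos [576.4  58.9 311.5] rot [178.9   4.7  -2.3] F [0.6 0.  0.5] gap 85.4
```

```bash
cat >> h.py <<'E'
_st=st
def st():
    s=_st();print("tilt deg (toolz xy)",np.degrees(Ro.from_euler("xyz",s["tcp_rot"],degrees=True).apply([0,0,1])[:2]).round(2));return s
E
python3 -c "
from h import *
step(459,281.7,200,-1.7)
snap('scene','s7');crop('s7','s7c',230,80,430,280);snap('top','t7')
"
```

```text
t 14.67 pos [576.4  58.9 311.5] rot [178.9   4.7  -2.3] F [0.6 0.  0.5] gap 85.4
tilt deg (toolz xy) [-4.73 -0.88]
total tool mm [-116.8 -220.1  117.4] turn -0.6 rows 14
[-0.42, -0.79, 0.42, -0.01]
[-0.42, -0.79, 0.42, -0.01]
[-0.42, -0.79, 0.42, -0.01]
[-0.42, -0.79, 0.42, -0.01]
[-0.41, -0.79, 0.42, -0.01]
[-0.41, -0.79, 0.42, -0.01]
[-0.41, -0.79, 0.42, -0.01]
[-0.41, -0.79, 0.42, -0.01]
[-0.41, -0.79, 0.42, -0.01]
[-0.41, -0.79, 0.42, -0.01]
[-0.41, -0.79, 0.42, -0.01]
[-0.41, -0.79, 0.42, -0.01]
[-0.41, -0.79, 0.42, -0.01]
[-0.41, -0.79, 0.42, -0.01]
```

View pics/s7c.png

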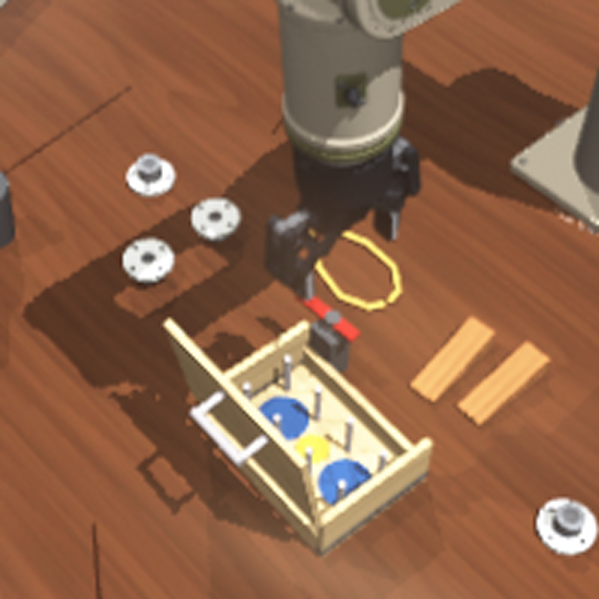

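View pics/t7.png

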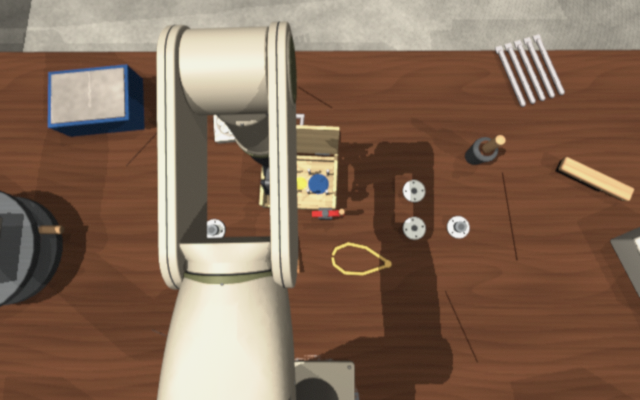

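```bash

python3 -m pendant '[[[-0.4,-0.8,0.3,0],[-0.4,-0.8,0.3,0],[-0.4,-0.8,0.3,0],[-0.4,-0.8,0.3,0],[-0.4,-0.8,0.3,0],[-0.4,-0.8,0.3,0],[-0.4,-0.8,0.3,0],[-0.4,-0.8,0.3,0],[-0.4,-0.8,0.3,0],[-0.4,-0.8,0.3,0]]]' 0
python3 -c "
from h import *
step(459,281.7,150,-1.7)
snap('scene','s8');snap('top','t8')
"
```

```text
time: 15.6
tool_pos: [501.4, 224.9, 260.4]
tcp_rot: [179.0, 3.8, -2.7]
ft_force: [0.0, 0.0, -0.3]
finger_gap: 42.9
t 15.6 pos [501.4 224.9 260.4] rot [179.    3.8  -2.7] F [ 0.   0.  -0.3] gap 42.9
tilt deg (toolz xy) [-3.81 -0.81]
total tool mm [-37.7 -56.6 112.1] turn -1.0 rows 6
[-0.31, -0.47, 0.93, -0.04]
[-0.31, -0.47, 0.93, -0.04]
[-0.31, -0.47, 0.93, -0.04]
[-0.31, -0.47, 0.93, -0.04]
[-0.31, -0.48, 0.93, -0.04]
[-0.31, -0.48, 0.93, -0.04]
```

View pics/t8.png

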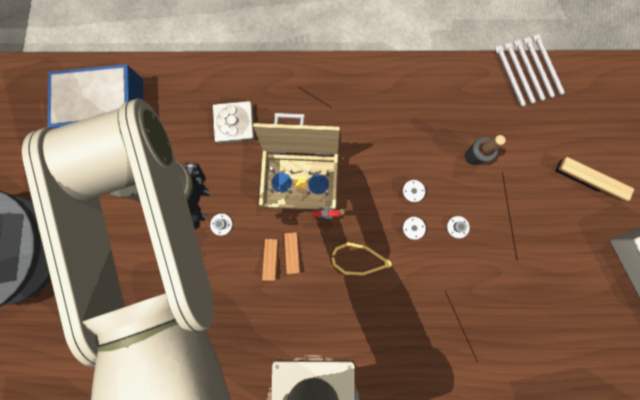

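View pics/s8.png

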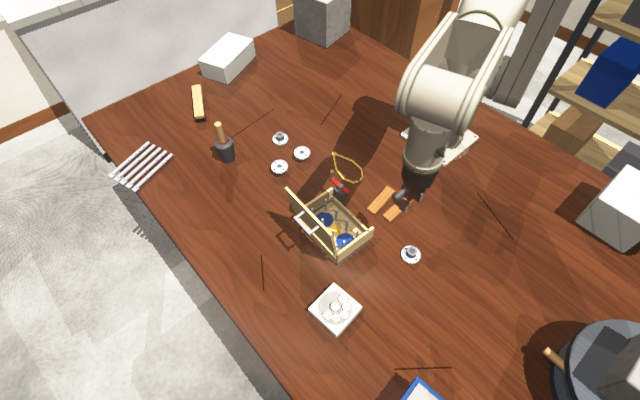

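```bash
cat > meas.py <<'E'
import sys
from h import *
def flanges(tag):
  for n,p in(("top","t"),("scene","s")):
    im=cv2.imread(f"pics/{p}{tag}.png");hsv=cv2.cvtColor(im,cv2.COLOR_BGR2HSV)
    w=cv2.inRange(hsv,(0,0,150),(180,40,255))
    cs,_=cv2.findContours(w,cv2.RETR_EXTERNAL,cv2.CHAIN_APPROX_NONE)
    for c in cs:
        a=cv2.contourArea(c)
        if 60<a<450:
            e=cv2.fitEllipse(c);q=onz(n,e[0],8)
            if 350<q[0]<720 and abs(q[1])<450: print(n,[round(x,1) for x in (*e[0],*e[1])],a,[onz(n,e[0],z)[:2].round(1).tolist() for z in(8,30)])
if __name__=="__main__":
    flanges(sys.argv[1])
E
python3 meas.py 8; python3 - <<'E'
from h import *
for n,p,r in(("top","t",(255,155,345,215)),("scene","s",(290,185,380,260))):
    im=cv2.imread(f"pics/{p}8.png");x0,y0,x1,y1=r;h=cv2.cvtColor(im,cv2.COLOR_BGR2HSV)[y0:y1,x0:x1]
    for nm,m in(("blue",cv2.inRange(h,(100,120,50),(125,255,255))),("yel",cv2.inRange(h,(22,180,150),(35,255,255)))):
        cs,_=cv2.findContours(m,cv2.RETR_EXTERNAL,cv2.CHAIN_APPROX_NONE)
        for c in cs:
            if len(c)>8:
                hl=cv2.convexHull(c);e=cv2.fitEllipse(hl) if len(hl)>4 else cv2.minAreaRect(hl);u=(e[0][0]+x0,e[0][1]+y0);print(n,nm,np.round(u,1),np.round(e[1],1),cv2.contourArea(c),onz(n,u,8).round(1))
crop('t8','t8c',240,110,360,230);crop('s8','s8c',280,170,400,270)
E
```

```text
top [413.9, 227.8, 21.7, 22.5] 382.5 [[465.6, -278.9], [464.6, -274.0]]
top [457.8, 226.7, 21.1, 22.3] 367.5 [[468.9, -401.2], [467.8, -393.7]]
top [220.7, 224.1, 20.8, 21.6] 352.5 [[474.5, 263.0], [473.3, 256.7]]
top [413.6, 190.6, 21.1, 22.0] 364.0 [[570.4, -281.3], [567.2, -276.4]]
scene [410.4, 254.3, 16.9, 19.7] 259.5 [[475.9, 262.3], [487.6, 267.2]]
scene [306.6, 221.8, 15.6, 24.9] 113.0 [[638.2, -42.9], [646.5, -31.7]]
scene [278.9, 166.3, 13.3, 16.4] 170.0 [[558.9, -292.8], [568.9, -276.5]]
scene [301.5, 152.3, 13.0, 15.4] 155.0 [[453.6, -290.6], [465.8, -274.3]]
scene [279.9, 138.2, 12.3, 14.9] 141.0 [[468.6, -403.2], [480.5, -384.5]]
top blue [318.  183.6] [17.6 18.2] 235.5 [590.3 -10.3   8. ]
top blue [281.2 182. ] [17.6 18.3] 232.0 [595.1  94.7   8. ]
scene blue [343.8 239.9] [12.2 16.6] 90.5 [594.2  87.9   8. ]
```

View pics/t8c.png

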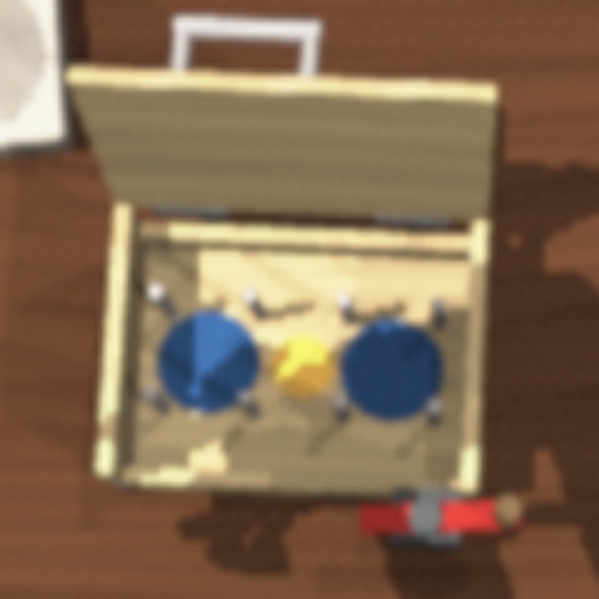

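View pics/s8c.png

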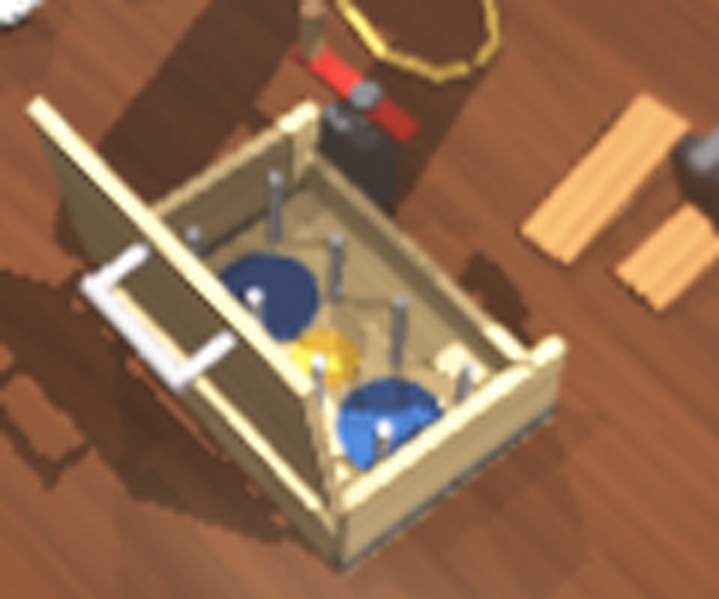

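```bash
python3 - <<'E'
from h import *
k=599.4/100;f=lambda u,v:(280+u/k,170+v/k)
sc=[(275,178,-76.5,-28),(337,240,-25.5,-28),(400,301,25.5,-28),(465,372,76.5,-28),(193,233,-76.5,28),(255,295,-25.5,28),(318,361,25.5,28),(384,429,76.5,28)]
k2=599.4/120;g=lambda u,v:(240+u/k2,110+v/k2)
tp=[(436,405,-76.5,-28),(342,403,-25.5,-28),(246,400,25.5,-28),(153,395,76.5,-28),(440,305,-76.5,28),(345,299,-25.5,28),(251,296,25.5,28),(156,291,76.5,28)]
for n,L,h in(("scene",sc,f),("top",tp,g)):
    W=np.array([onz(n,h(u,v),70)[:2] for u,v,_,_ in L]);C=np.array([(x,y) for _,_,y,x in L])
    w=W[:,0]+1j*W[:,1];c=C[:,0]+1j*C[:,1]
    a=((w-w.mean())*np.conj(c)).sum()/(abs(c)**2).sum();print(n,"centre",w.mean().round(1),"yaw",np.degrees(np.angle(a)).round(2),"scale",abs(a).round(3),"res",np.abs(w-w.mean()-a*c).round(1))
E
```

```text
scene centre (592.8+41.5j) yaw -2.81 scale 0.998 res [0.5 0.4 1.1 2.  0.4 0.6 0.6 0.9]
top centre (590.3+38.3j) yaw -2.16 scale 1.001 res [0.6 0.7 0.7 1.  1.  0.6 0.3 1.2]
```

```bash

python3 -m pendant '[[[-1,0,0,0],[-1,0,0,0],[-1,0,0,0],[-1,0,0,0],[-1,0,0,0],[0,0,0,0],[0,0,0,0],[0,0,0,0],[0,0,0,0],[0,0,0,0]]]' 0
python3 -c "
from h import *
st()"
python3 -m pendant '[[[0.4,0,0,0],[0.4,0,0,0],[0.4,0,0,0],[0.4,0,0,0],[0.4,0,0,0],[0.4,0,0,0],[0.4,0,0,0],[0.4,0,0,0],[0.4,0,0,0],[0.4,0,0,0]]]' 0
python3 -c "
from h import *
st()"
```

```text
time: 16.53
tool_pos: [403.6, 228.1, 270.0]
tcp_rot: [179.0, 3.4, -2.6]
ft_force: [0.1, 0.5, -0.2]
finger_gap: 42.9
t 16.53 pos [403.6 228.1 270. ] rot [179.    3.4  -2.6] F [ 0.1  0.5 -0.2] gap 42.9
tilt deg (toolz xy) [-3.48 -0.8 ]
time: 17.37
tool_pos: [493.3, 223.0, 262.9]
tcp_rot: [179.0, 3.6, -2.7]
ft_force: [0.1, -0.2, -0.4]
finger_gap: 42.7
t 17.37 pos [493.3 223.  262.9] rot [179.    3.6  -2.7] F [ 0.1 -0.2 -0.4] gap 42.7
tilt deg (toolz xy) [-3.59 -0.86]
```

```bash
cat >> h.py <<'E'
def gp(x,y,z,yaw=None,n=None,k=18.7):
    """step to put the point k behind the TCP at x,y ; TCP height z"""
    s=sense();v=Ro.from_euler("xyz",s["tcp_rot"],degrees=True).apply([0,0,k]);step(x+v[0],y+v[1],z,yaw,n)
E
python3 -c "
from h import *
gp(475,262.6,100,-2)"
```

```text
t 17.37 pos [493.3 223.  262.9] rot [179.    3.6  -2.7] F [ 0.1 -0.2 -0.4] gap 42.7
tilt deg (toolz xy) [-3.59 -0.86]
total tool mm [-11.2 -41.2 163.2] turn -0.7 rows 9
[-0.06, -0.23, 0.91, -0.02]
[-0.06, -0.23, 0.91, -0.02]
[-0.06, -0.23, 0.91, -0.02]
[-0.06, -0.23, 0.91, -0.02]
[-0.06, -0.23, 0.91, -0.02]
[-0.06, -0.23, 0.91, -0.02]
[-0.06, -0.23, 0.91, -0.02]
[-0.06, -0.23, 0.91, -0.02]
[-0.06, -0.23, 0.91, -0.02]
```

```bash

python3 -m pendant '[[[-0.1,-0.4,0.9,0],[-0.1,-0.4,0.9,0],[-0.1,-0.4,0.9,-0.1],[-0.1,-0.4,0.9,0],[-0.1,-0.4,0.9,0],[0,0,0.9,0],[0,0,0.9,0],[0,0,0.9,0],[0,0,0.5,0],[0,0,0.2,0]]]' 0.3
python3 -c "
from h import *
gp(475,262.6,12,-2)
snap('scene','s9');snap('top','t9');import meas;meas.flanges('9')"
```

```text
time: 18.2
tool_pos: [483.3, 263.4, 100.6]
tcp_rot: [179.1, 3.2, -2.3]
ft_force: [-0.1, -0.5, -0.8]
finger_gap: 55.3
t 18.2 pos [483.3 263.4 100.6] rot [179.1   3.2  -2.3] F [-0.1 -0.5 -0.8] gap 55.3
tilt deg (toolz xy) [-3.2  -0.74]
total tool mm [-4.4  0.1 88.9] turn -0.3 rows 5
[-0.04, 0.0, 0.89, -0.01]
top [413.9, 227.8, 21.8, 22.6] 384.5 [[465.6, -279.1], [464.6, -274.2]]
top [457.8, 226.7, 21.1, 22.3] 368.5 [[468.8, -401.1], [467.7, -393.7]]
top [220.7, 224.2, 20.8, 21.7] 353.5 [[474.5, 263.0], [473.2, 256.7]]
top [413.6, 190.7, 21.1, 22.0] 365.0 [[570.4, -281.3], [567.2, -276.3]]
scene [410.4, 254.8, 15.9, 19.5] 208.0 [[477.2, 263.7], [488.8, 268.5]]
scene [306.5, 221.6, 15.0, 24.8] 105.5 [[638.2, -43.6], [646.6, -32.4]]
scene [278.9, 166.2, 13.2, 16.5] 169.0 [[558.8, -292.9], [568.7, -276.6]]
scene [301.5, 152.3, 13.0, 15.4] 155.0 [[453.6, -290.6], [465.8, -274.3]]
scene [279.9, 138.2, 12.2, 14.8] 139.5 [[468.6, -403.1], [480.5, -384.5]]
```

```bash

python3 -m pendant '[[[-0.1,0,0.6,0],[-0.1,0,0.6,0],[0,0,0.6,0],[0,0,0.6,0],[0,0,0.6,0],[0,0,0.6,0],[0,0,0.4,0],[0,0,0.2,0],[0,0,0.1,0],[0,0,0,0]]]' 0.3
python3 -c "
from h import *
gp(475,262.6,12,-2)
snap('scene','s10');crop('s10','s10c',360,180,480,280)"
```

```text
time: 19.13
tool_pos: [476.3, 263.1, 9.7]
tcp_rot: [179.3, 2.9, -2.3]
ft_force: [-1.4, -0.1, -1.1]
finger_gap: 55.3
t 19.13 pos [476.3 263.1   9.7] rot [179.3   2.9  -2.3] F [-1.4 -0.1 -1.1] gap 55.3
tilt deg (toolz xy) [-2.94 -0.62]
total tool mm [-2.4  0.8 -2.1] turn -0.3 rows 1
[-0.12, 0.04, -0.11, -0.07]
```

View pics/s10c.png

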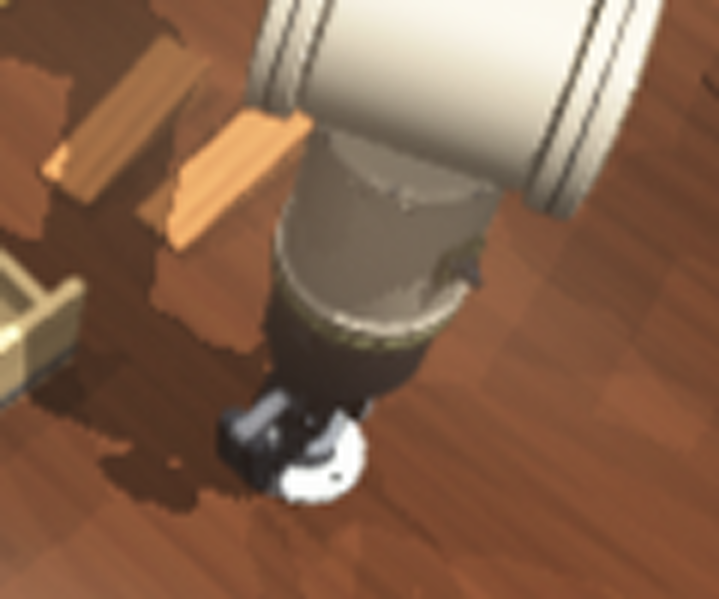

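```bash

python3 -m pendant '[[[-0.1,0,-0.15,0],[0,0,0,0],[0,0,0,0],[0,0,0,0],[0,0,0,0],[0,0,0,0],[0,0,0,0],[0,0,0,0],[0,0,0,0],[0,0,0,0]]]' -1 35
python3 -c "
from h import *
st()"
```

```text
time: 20.02
tool_pos: [476.5, 264.2, 16.2]
tcp_rot: [179.4, 2.7, -2.3]
ft_force: [0.2, 0.2, -1.1]
finger_gap: 30.3
t 20.02 pos [476.5 264.2  16.2] rot [179.4   2.7  -2.3] F [ 0.2  0.2 -1.1] gap 30.3
tilt deg (toolz xy) [-2.67 -0.51]
```

```bash

python3 -m pendant '[[[0,0,-0.3,0],[0,0,-0.6,0],[0,0,-0.8,0],[0,0,-0.8,0],[0,0,-0.8,0],[0,0,-0.8,0],[0,0,-0.8,0],[0,0,-0.6,0],[0,0,-0.2,0],[0,0,0,0]]]' 
python3 -c "
from h import *
gp(592.8,91.5,130,-2)"
```

```text
time: 20.85
tool_pos: [482.3, 265.3, 143.2]
tcp_rot: [179.4, 2.5, -2.3]
ft_force: [0.0, -0.3, -2.1]
finger_gap: 30.5
t 20.85 pos [482.3 265.3 143.2] rot [179.4   2.5  -2.3] F [ 0.  -0.3 -2.1] gap 30.5
tilt deg (toolz xy) [-2.56 -0.47]
total tool mm [117.1 169.2   9.7] turn -0.3 rows 11
[0.53, 0.77, 0.04, -0.01]
```

```bash

python3 -m pendant '[[[0.4,0.6,-0.1,0],[0.6,0.85,0,0],[0.6,0.9,0,0],[0.6,0.9,0,0],[0.6,0.9,0,-0.1],[0.6,0.9,0,0],[0.6,0.9,0,0],[0.6,0.9,0,0],[0.6,0.8,0,0],[0.4,0.5,0,0]]]' 
python3 -c "
from h import *
gp(592.8,91.5,130,-2)"
```

```text
time: 21.68
tool_pos: [588.0, 93.9, 137.5]
tcp_rot: [179.5, 2.9, -1.5]
ft_force: [-0.1, -0.5, 0.0]
finger_gap: 30.5
t 21.68 pos [588.   93.9 137.5] rot [179.5   2.9  -1.5] F [-0.1 -0.5  0. ] gap 30.5
tilt deg (toolz xy) [-2.92 -0.44]
total tool mm [4.2 2.4 7.3] turn 0.5 rows 1
[0.21, 0.12, 0.37, 0.11]
```

Settle there, then view the alignment in both cameras.

```bash

python3 -m pendant '[[[0.2,0.1,0.3,0.1],[0,0,0.3,0],[0,0,0.4,0],[0,0,0.3,0],[0,0,0.2,0],[0,0,0.2,0],[0,0,0,0],[0,0,0,0],[0,0,0,0],[0,0,0,0]]]' 
python3 -c "
from h import *
gp(592.8,91.5,30,-2)
snap('scene','s11');crop('s11','s11c',290,150,410,270);snap('top','t11');crop('t11','t11c',240,110,360,230)"
```

```text
time: 22.52
tool_pos: [586.8, 94.1, 96.1]
tcp_rot: [179.5, 3.3, -1.9]
ft_force: [-0.5, -0.2, -2.0]
finger_gap: 30.6
t 22.52 pos [586.8  94.1  96.1] rot [179.5   3.3  -1.9] F [-0.5 -0.2 -2. ] gap 30.6
tilt deg (toolz xy) [-3.3  -0.41]
total tool mm [ 8.8  1.9 65.7] turn 0.1 rows 4
[0.11, 0.02, 0.82, 0.01]
```

View pics/s11c.png

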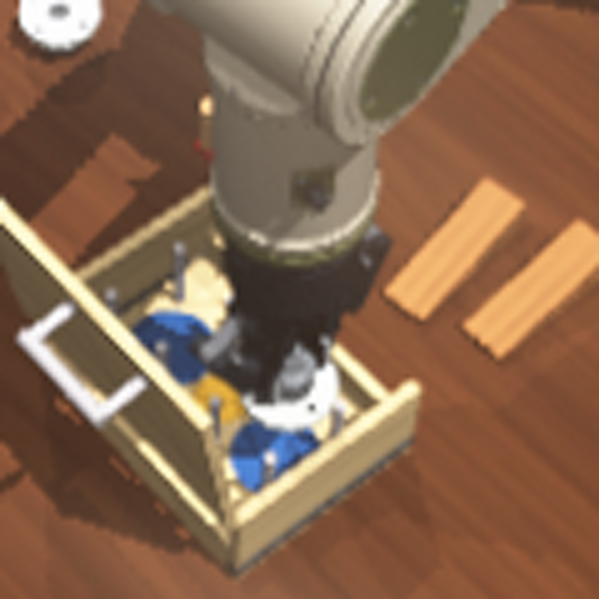

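View pics/t11c.png

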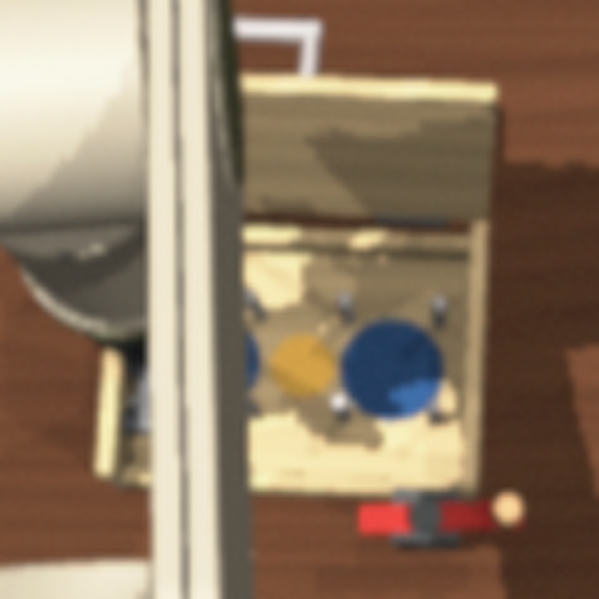

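```bash

python3 -m pendant '[[[0.25,0.1,-0.1,0],[0.15,0,-0.1,0],[0,0,0,0],[0,0,0,0],[0,0,0,0],[0,0,0,0],[0,0,0,0],[0,0,0,0],[0,0,0,0],[0,0,0,0]]]' 
python3 - <<'E'
from h import *
gp(592.8,91.5,30,-2)
snap('scene','s12');crop('s12','s12c',320,190,380,250)
s=sense();R=Ro.from_euler("xyz",s["tcp_rot"],degrees=True);p=s["tool_pos"]
# predicted brim centre px
for k in(12,16): print(k,proj("scene",p+R.apply([0,0,k])))
print("pins left col", proj("scene",[[592.8+28,91.5+25.5-1,70],[592.8-28,91.5+25.5+1,70],[592.8+28,91.5-25.5-1,70],[592.8-28,91.5-25.5+1,70]]))
E
```

```text
time: 23.45
tool_pos: [597.3, 91.1, 101.7]
tcp_rot: [179.5, 3.1, -2.0]
ft_force: [-0.0, -0.3, -0.5]
finger_gap: 30.6
t 23.45 pos [597.3  91.1 101.7] rot [179.5   3.1  -2. ] F [-0.  -0.3 -0.5] gap 30.6
tilt deg (toolz xy) [-3.14 -0.4 ]
total tool mm [-1.6 -0.8 71.9] turn 0.0 rows 4
[-0.02, -0.01, 0.9, 0.0]
12 [[344.96371123 227.49745644]]
16 [[344.95546246 228.14436427]]
pins left col [[344.61425155 240.91149855]
 [358.42173324 230.56081607]
 [333.05270831 229.97260212]
 [346.80044032 220.01012878]]
```

View pics/s12c.png

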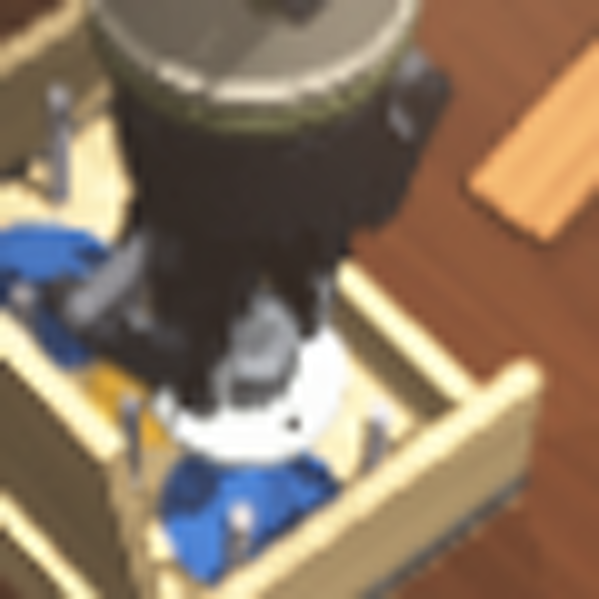

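```bash

python3 -m pendant '[[[0,0,0.4,0],[0,0,0.5,0],[0.02,0,0.5,0],[0.02,0,0.4,0],[0.02,0,0.3,0],[0,0,0.1,0],[0,0,0,0],[0,0,0,0],[0,0,0,0],[0,0,0,0]]]' 
python3 - <<'E'
from h import *
gp(592.8,91.5,26,-2)
snap('scene','s13');crop('s13','s13c',320,190,380,250)
E
```

```text
time: 24.33
tool_pos: [594.1, 90.7, 50.5]
tcp_rot: [179.5, 3.3, -1.9]
ft_force: [0.7, -0.6, -0.9]
finger_gap: 30.5
t 24.33 pos [594.1  90.7  50.5] rot [179.5   3.3  -1.9] F [ 0.7 -0.6 -0.9] gap 30.5
tilt deg (toolz xy) [-3.36 -0.41]
total tool mm [-1.  -0.8 24.6] turn 0.1 rows 2
[-0.02, -0.02, 0.62, 0.01]
```

View pics/s13c.png

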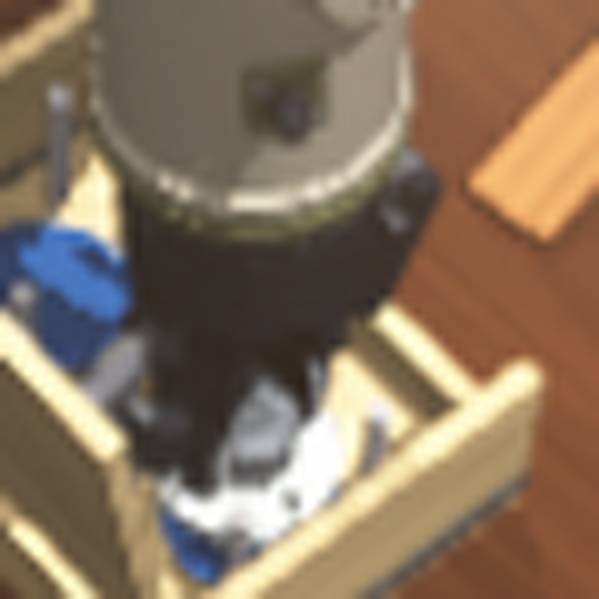

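```bash

python3 -m pendant '[[[0,-0.04,0.3,0],[0,0,0.4,0],[0.02,0,0.3,0],[0.02,0,0.2,0],[0,0,0.05,0],[0,0,0,0],[0,0,0,0],[0,0,0,0],[0,0,0,0],[0,0,0,0]]]' 
python3 - <<'E'
from h import *
gp(592.8,91.5,26,-2)
E
```

```text
time: 25.22
tool_pos: [594.3, 91.4, 23.8]
tcp_rot: [179.5, 3.2, -1.9]
ft_force: [0.2, 0.3, -1.5]
finger_gap: 30.7
t 25.22 pos [594.3  91.4  23.8] rot [179.5   3.2  -1.9] F [ 0.2  0.3 -1.5] gap 30.7
tilt deg (toolz xy) [-3.25 -0.41]
total tool mm [-2.7  0.1 -2. ] turn 0.1 rows 1
[-0.13, 0.01, -0.1, 0.01]
```

```bash

python3 -m pendant '[[[-0.06,0,0,0],[0,0,0.05,0],[0,0,0,0],[0,0,0,0],[0,0,0,0],[0,0,0,0],[0,0,0,0],[0,0,0,0],[0,0,0,0],[0,0,0,0]]]' 
python3 - <<'E'
from h import *
gp(592.8,91.5,26,-2)
E
python3 -m pendant '[[[0,0,0,0],[0,0,0,0],[0,0,0,0],[0,0,0,0],[0,0,-0.2,0],[0,0,-0.5,0],[0,0,-0.9,0],[0,0,-0.9,0],[0,0,-0.9,0],[0,0,-0.9,0]]]' 0.1
python3 - <<'E'
from h import *
st()
snap('scene','s14');crop('s14','s14c',290,150,410,270);snap('top','t14');crop('t14','t14c',240,110,360,230)
E
```

```text
time: 26.05
tool_pos: [593.7, 91.5, 23.9]
tcp_rot: [179.5, 3.1, -1.9]
ft_force: [-0.9, -0.4, -1.6]
finger_gap: 30.3
t 26.05 pos [593.7  91.5  23.9] rot [179.5   3.1  -1.9] F [-0.9 -0.4 -1.6] gap 30.3
tilt deg (toolz xy) [-3.15 -0.4 ]
total tool mm [-2.   0.2 -2. ] turn 0.1 rows 1
[-0.1, 0.01, -0.1, 0.01]
time: 26.88
tool_pos: [595.5, 91.9, 111.5]
tcp_rot: [179.4, 3.6, -1.9]
ft_force: [0.6, 0.8, -0.3]
finger_gap: 46.9
t 26.88 pos [595.5  91.9 111.5] rot [179.4   3.6  -1.9] F [ 0.6  0.8 -0.3] gap 46.9
tilt deg (toolz xy) [-3.59 -0.43]
```

View pics/s14c.png

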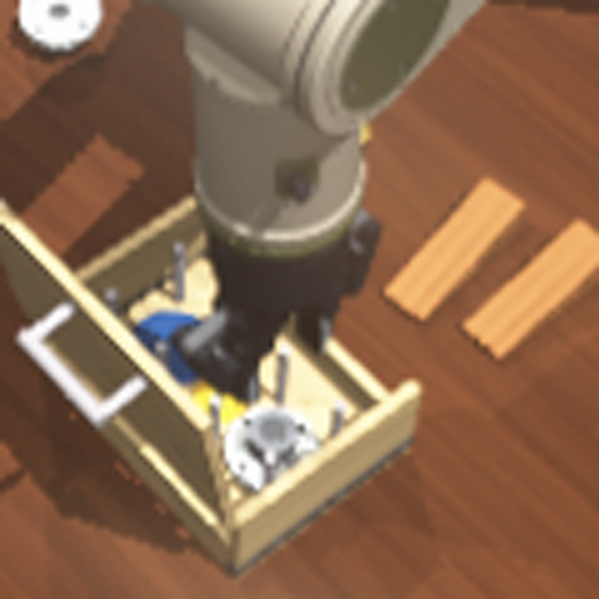

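```bash

python3 -m pendant '[[[-0.1,0.5,-1,0],[-0.2,0.8,-1,0],[-0.2,0.95,-1,0],[-0.2,0.95,-0.5,0],[-0.2,0.95,0,0],[-0.25,0.95,0,0],[-0.25,0.95,0,0],[-0.25,0.95,0,0],[-0.25,0.95,0,0],[-0.25,0.95,0,0]]]' 0.3
python3 -m pendant '[[[-0.25,0.95,0,0],[-0.25,0.95,0,0],[-0.25,0.95,0,0],[-0.25,0.95,0,0],[-0.25,0.95,0,0],[-0.25,0.95,0,0],[-0.25,0.95,0,0],[-0.25,0.95,0,0],[-0.25,0.95,0,0],[-0.25,0.95,0,0]]]'
python3 - <<'E'
from h import *
gp(468.7,-402,120,-2)
snap('scene','s15');snap('top','t15');import meas;meas.flanges('15')
crop('t15','t15c',240,110,360,230)
E
```

```text
time: 27.82
tool_pos: [552.2, -87.0, 194.4]
tcp_rot: [179.5, 3.0, -1.6]
ft_force: [0.0, -0.7, 0.9]
finger_gap: 55.5
time: 28.65
tool_pos: [491.6, -284.0, 197.7]
tcp_rot: [179.6, 3.1, -1.5]
ft_force: [-0.1, 0.3, -0.5]
finger_gap: 55.5
t 28.65 pos [ 491.6 -284.   197.7] rot [179.6   3.1  -1.5] F [-0.1  0.3 -0.5] gap 55.5
tilt deg (toolz xy) [-3.06 -0.34]
total tool mm [-16.5 118.1  79.6] turn 0.5 rows 7
[-0.12, 0.84, 0.57, 0.01]
top [409.4, 224.8, 10.8, 21.6] 160.5 [[473.9, -266.6], [472.6, -262.0]]
top [413.6, 190.6, 21.0, 22.0] 362.0 [[570.6, -281.4], [567.3, -276.4]]
top [282.6, 181.5, 19.5, 21.4] 318.5 [[596.4, 90.9], [592.6, 88.1]]
scene [349.4, 231.8, 25.1, 36.3] 379.5 [[560.3, 78.5], [570.2, 87.2]]
scene [306.6, 221.8, 15.7, 24.8] 113.5 [[638.4, -42.9], [646.7, -31.7]]
scene [279.0, 166.3, 13.3, 16.5] 170.5 [[558.9, -292.7], [568.8, -276.4]]
scene [301.5, 152.3, 13.0, 15.4] 155.0 [[453.6, -290.6], [465.8, -274.3]]
scene [279.9, 138.6, 10.4, 14.2] 61.5 [[469.8, -401.3], [481.6, -382.7]]
```

View pics/t15c.png

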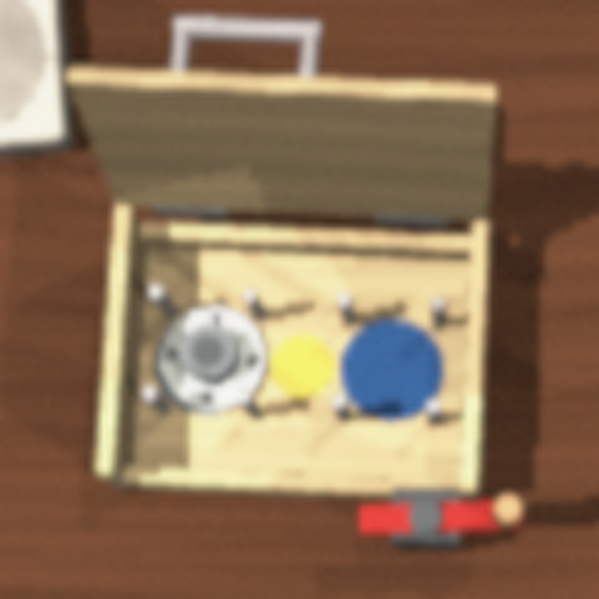

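```bash
python3 - <<'E'
from h import *
for n,p,r in(("top","t",(255,155,345,215)),("scene","s",(290,185,380,260))):
    im=cv2.imread(f"pics/{p}15.png");x0,y0,x1,y1=r;h=cv2.cvtColor(im,cv2.COLOR_BGR2HSV)[y0:y1,x0:x1]
    for nm,m in(("blue",cv2.inRange(h,(100,120,50),(125,255,255))),("yel",cv2.inRange(h,(20,150,150),(35,255,255)))):
        cs,_=cv2.findContours(m,cv2.RETR_EXTERNAL,cv2.CHAIN_APPROX_NONE)
        for c in cs:
            if cv2.contourArea(c)>15:
                e=cv2.fitEllipse(cv2.convexHull(c));u=(e[0][0]+x0,e[0][1]+y0);print(n,nm,np.round(u,1),np.round(e[1],1),cv2.contourArea(c),onz(n,u,8).round(1))
crop('s15','s15c',300,170,390,260)
E
```

```text
top blue [318.  183.5] [17.9 18.3] 239.5 [590.6 -10.3   8. ]
scene blue [324.4 218.8] [12.5 15.7] 99.5 [587.1 -12.2   8. ]
```

View pics/s15c.png

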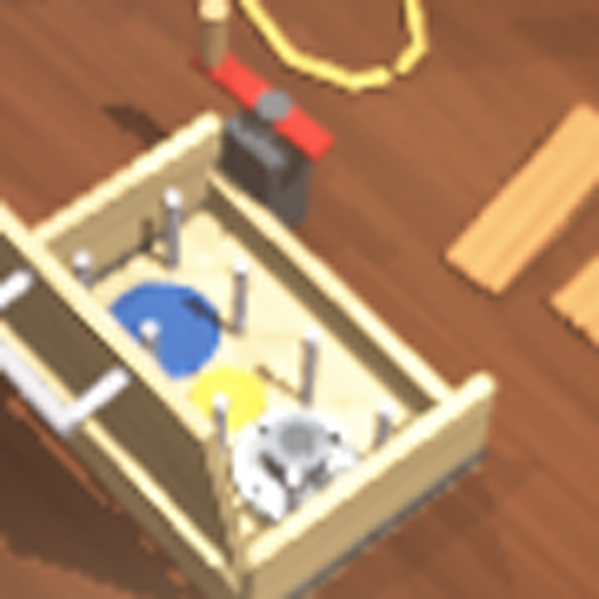

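```bash

python3 -m pendant '[[[-0.2,0.9,0.5,0],[-0.2,0.9,0.5,0],[-0.15,0.9,0.5,0],[-0.1,0.9,0.5,0],[-0.1,0.9,0.5,0],[-0.1,0.9,0.5,0],[0,0.4,0.5,0],[0,0,0.3,0],[0,0,0.1,0],[0,0,0,0]]]'
python3 - <<'E'
from h import *
gp(468.7,-402,13,-2)
snap('scene','s16');snap('top','t16');import meas;meas.flanges('16')
E
```

```text
time: 29.58
tool_pos: [467.6, -400.5, 117.7]
tcp_rot: [179.7, 3.0, -1.6]
ft_force: [-0.5, 0.9, -0.7]
finger_gap: 55.2
t 29.58 pos [ 467.6 -400.5  117.7] rot [179.7   3.   -1.6] F [-0.5  0.9 -0.7] gap 55.2
tilt deg (toolz xy) [-2.97 -0.17]
total tool mm [  5.6   1.1 104.6] turn 0.4 rows 6
[0.05, 0.01, 0.87, 0.01]
top [413.9, 227.8, 21.8, 22.6] 384.5 [[465.6, -279.1], [464.6, -274.2]]
top [457.8, 226.8, 21.1, 22.4] 370.0 [[468.8, -401.2], [467.6, -393.8]]
top [413.6, 190.7, 21.1, 22.0] 365.0 [[570.4, -281.3], [567.2, -276.3]]
top [282.5, 181.6, 19.7, 21.5] 325.5 [[596.2, 90.9], [592.5, 88.2]]
scene [344.8, 233.4, 21.4, 26.9] 315.0 [[575.4, 72.9], [585.0, 81.7]]
scene [306.5, 221.7, 15.9, 24.6] 118.0 [[638.3, -43.0], [646.6, -31.8]]
scene [301.6, 205.2, 29.8, 30.3] 83.5 [[608.2, -104.6], [617.1, -92.2]]
scene [279.0, 166.3, 13.3, 16.5] 170.5 [[558.9, -292.7], [568.8, -276.4]]
scene [301.5, 152.3, 13.0, 15.4] 155.5 [[453.5, -290.6], [465.7, -274.3]]
scene [279.8, 138.2, 12.3, 15.0] 142.5 [[468.7, -403.5], [480.5, -384.9]]
```

```bash

python3 -m pendant '[[[0.15,0,0.5,0],[0.1,0.05,0.6,0],[0.05,0,0.6,0],[0,0,0.7,0],[0,0,0.7,0],[0,0,0.7,0],[0,0,0.6,0],[0,0,0.4,0],[0,0,0.2,0],[0,0,0,0]]]'
python3 - <<'E'
from h import *
gp(468.7,-402,13,-2)
snap('scene','s17');crop('s17','s17c',240,90,340,190)
E
```

```text
time: 30.52
tool_pos: [471.7, -398.9, 9.2]
tcp_rot: [179.7, 2.8, -1.3]
ft_force: [-1.1, 0.2, -0.4]
finger_gap: 55.8
t 30.52 pos [ 471.7 -398.9    9.2] rot [179.7   2.8  -1.3] F [-1.1  0.2 -0.4] gap 55.8
tilt deg (toolz xy) [-2.82 -0.27]
total tool mm [-4.   3.3 -3.6] turn 0.7 rows 1
[-0.2, 0.17, -0.18, 0.15]
```

View pics/s17c.png

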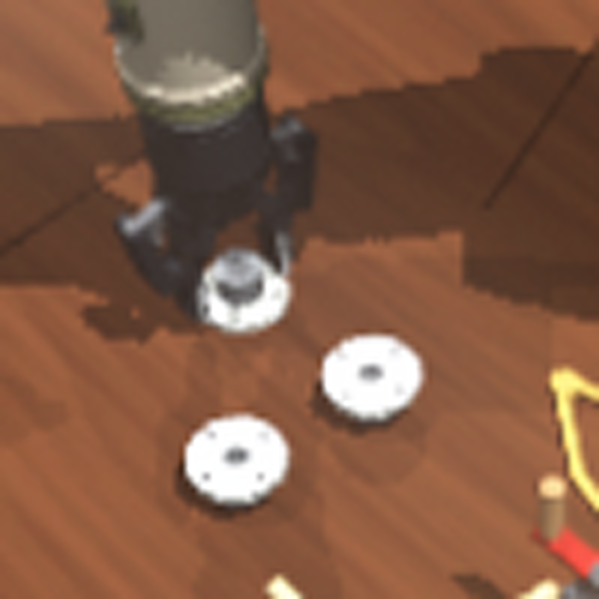

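```bash

python3 -m pendant '[[[-0.2,0.15,-0.15,0.1],[0,0.05,0,0],[0,0,0,0],[0,0,0,0],[0,0,0,0],[0,0,0,0],[0,0,0,0],[0,0,0,0],[0,0,0,0],[0,0,0,0]]]'
python3 - <<'E'
from h import *
gp(468.7,-402,13,-2)
E
python3 -m pendant '[[[0,0,0,0],[0,0,0,0],[0,0,0,0],[0,0,0,0],[0,0,0,0],[0,0,0,0],[0,0,0,0],[0,0,0,0],[0,0,0,0],[0,0,0,0]]]' -1 35
```

```text
time: 31.4
tool_pos: [470.3, -406.3, 18.5]
tcp_rot: [179.3, 2.4, -1.9]
ft_force: [0.3, -0.1, 0.2]
finger_gap: 55.8
t 31.4 pos [ 470.3 -406.3   18.5] rot [179.3   2.4  -1.9] F [ 0.3 -0.1  0.2] gap 55.8
tilt deg (toolz xy) [-2.46 -0.62]
total tool mm [-2.3 -4.   5.6] turn 0.1 rows 1
[-0.11, -0.2, 0.28, 0.03]
time: 32.23
tool_pos: [470.3, -406.2, 18.6]
tcp_rot: [179.3, 2.4, -1.9]
ft_force: [-0.2, 0.1, 1.4]
finger_gap: 30.0
```

```bash

python3 -m pendant '[[[0,0,0,0],[0,0,0,0],[0,0,0,0],[0,-0.15,0.2,0],[0,0,0,0],[0,0,0,0],[0,0,0,0],[0,0,0,0],[0,0,0,0],[0,0,0,0]]]' 0
python3 - <<'E'
from h import *
gp(469.8,-402,13,-2)
E
```

```text
time: 33.07
tool_pos: [469.7, -402.3, 13.1]
tcp_rot: [179.4, 2.5, -1.9]
ft_force: [-0.2, 0.1, -0.3]
finger_gap: 43.0
t 33.07 pos [ 469.7 -402.3   13.1] rot [179.4   2.5  -1.9] F [-0.2  0.1 -0.3] gap 43.0
tilt deg (toolz xy) [-2.53 -0.56]
total tool mm [-0.7 -0.1  0.2] turn 0.1 rows 1
[-0.04, -0.0, 0.01, 0.03]
```

```bash

python3 -m pendant '[[[0,0,0,0],[0,0,0,0],[0,0,0,0],[0,0,0,0],[0,0,0,0],[0,0,0,0],[0,0,0,0],[0,0,0,0],[0,0,0,0],[0,0,0,0]]]' -1 35
python3 -m pendant '[[[0,0,-0.3,0],[0,0,-0.6,0],[0,0,-0.8,0],[0,0,-0.8,0],[0,0,-0.8,0],[0,0,-0.8,0],[0,0,-0.8,0],[0,0,-0.8,0],[0,0,-0.6,0],[0,0,-0.2,0]]]' 
python3 - <<'E'
from h import *
gp(589.5,-9,150,-2)
E
```

```text
time: 33.9
tool_pos: [470.0, -402.5, 13.6]
tcp_rot: [179.3, 2.5, -1.9]
ft_force: [-0.9, -0.0, 0.0]
finger_gap: 30.8
time: 34.73
tool_pos: [474.8, -399.8, 154.4]
tcp_rot: [179.4, 2.6, -1.9]
ft_force: [-0.1, -0.2, -1.2]
finger_gap: 30.4
t 34.73 pos [ 474.8 -399.8  154.4] rot [179.4   2.6  -1.9] F [-0.1 -0.2 -1.2] gap 30.4
tilt deg (toolz xy) [-2.61 -0.47]
total tool mm [ 101.3 -394.1   -4. ] turn 0.1 rows 22
[0.23, -0.9, -0.01, 0.0]
```

```bash

python3 -m pendant '[[[0.1,-0.5,-0.3,0],[0.2,-0.8,-0.3,0],[0.25,-0.95,0,0],[0.25,-0.95,0,0],[0.25,-0.95,0,0],[0.25,-0.95,0,0],[0.25,-0.95,0,0],[0.25,-0.95,0,0],[0.25,-0.95,0,0],[0.25,-0.95,0,0]]]' 
python3 -m pendant '[[[0.25,-0.95,0,0],[0.25,-0.95,0,0],[0.25,-0.95,0,0],[0.25,-0.95,0,0],[0.25,-0.95,0,0],[0.25,-0.95,0,0],[0.25,-0.95,0,0],[0.25,-0.95,0,0],[0.2,-0.6,0,0],[0.1,-0.3,0,0]]]' 
python3 - <<'E'
from h import *
gp(589.5,-9,110,-2)
E
```

```text
time: 35.57
tool_pos: [527.1, -206.1, 161.5]
tcp_rot: [179.7, 2.9, -2.0]
ft_force: [0.3, -0.5, -1.7]
finger_gap: 30.4
time: 36.4
tool_pos: [571.6, -8.5, 151.2]
tcp_rot: [-179.8, 3.8, -1.4]
ft_force: [0.4, 0.2, -0.5]
finger_gap: 30.6
t 36.4 pos [571.6  -8.5 151.2] rot [-179.8    3.8   -1.4] F [ 0.4  0.2 -0.5] gap 30.6
tilt deg (toolz xy) [-3.83  0.25]
total tool mm [19.4  0.1 40. ] turn 0.6 rows 3
[0.32, 0.0, 0.67, 0.04]
[0.32, 0.0, 0.67, 0.04]
[0.32, -0.0, 0.67, 0.04]
```

```bash

python3 -m pendant '[[[0.3,0,0.2,0.1],[0.4,0,0.4,0.1],[0.3,0,0.4,0],[0.2,0,0.4,0],[0,0,0.4,0],[0,0,0.2,0],[0,0,0,0],[0,0,0,0],[0,0,0,0],[0,0,0,0]]]' 
python3 - <<'E'
from h import *
gp(589.5,-9,100,-2)
snap('scene','s18');crop('s18','s18c',300,170,380,250)
s=sense();R=Ro.from_euler("xyz",s["tcp_rot"],degrees=True);p=s["tool_pos"]
print(proj("scene",p+R.apply([0,0,13.6])))
E
```

```text
time: 37.23
tool_pos: [590.5, -7.6, 102.8]
tcp_rot: [-179.9, 4.2, -2.4]
ft_force: [-0.6, 0.0, -1.2]
finger_gap: 30.4
t 37.23 pos [590.5  -7.6 102.8] rot [-179.9    4.2   -2.4] F [-0.6  0.  -1.2] gap 30.4
tilt deg (toolz xy) [-4.24  0.26]
total tool mm [-2.1  1.4  3. ] turn -0.4 rows 1
[-0.1, 0.07, 0.15, -0.08]
[[324.78721994 206.11139592]]
```

View pics/s18c.png

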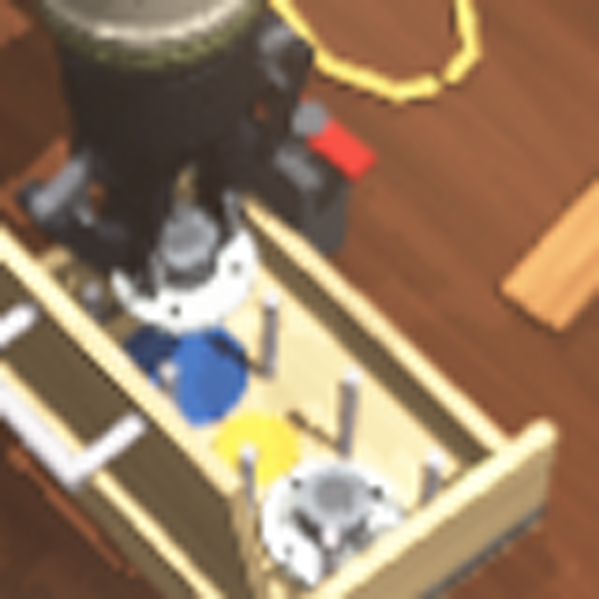

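```bash

python3 -m pendant '[[[0,0.05,0.4,0],[0.05,0,0.5,0],[0.05,0,0.5,0],[0.05,0,0.4,0],[0.05,0,0.3,0],[0,0,0.1,0],[0,0,0,0],[0,0,0,0],[0,0,0,0],[0,0,0,0]]]' 
python3 - <<'E'
from h import *
step(590.5,-9,24,-2)
E
```

```text
time: 38.12
tool_pos: [598.0, -16.8, 65.3]
tcp_rot: [179.4, 3.3, -2.5]
ft_force: [-1.4, -1.0, 4.8]
finger_gap: 30.3
t 38.12 pos [598.  -16.8  65.3] rot [179.4   3.3  -2.5] F [-1.4 -1.   4.8] gap 30.3
tilt deg (toolz xy) [-3.33 -0.42]
total tool mm [-5.5 -7.9 41.6] turn -0.5 rows 3
[-0.09, -0.13, 0.69, -0.04]
[-0.09, -0.13, 0.69, -0.04]
[-0.09, -0.13, 0.69, -0.04]
```

```bash

python3 - <<'E'
from h import *
snap('scene','s19');crop('s19','s19c',300,170,380,250);snap('top','t19');crop('t19','t19c',240,110,360,230)
E
```

```text
(no output)
```

View pics/s19c.png

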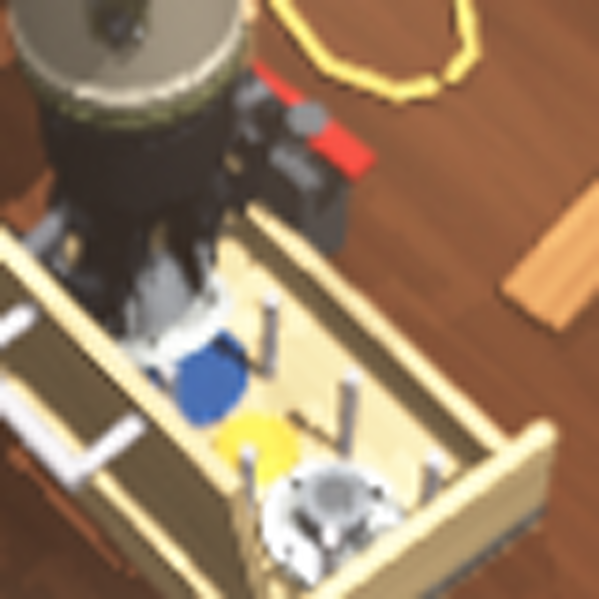

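View pics/t19c.png

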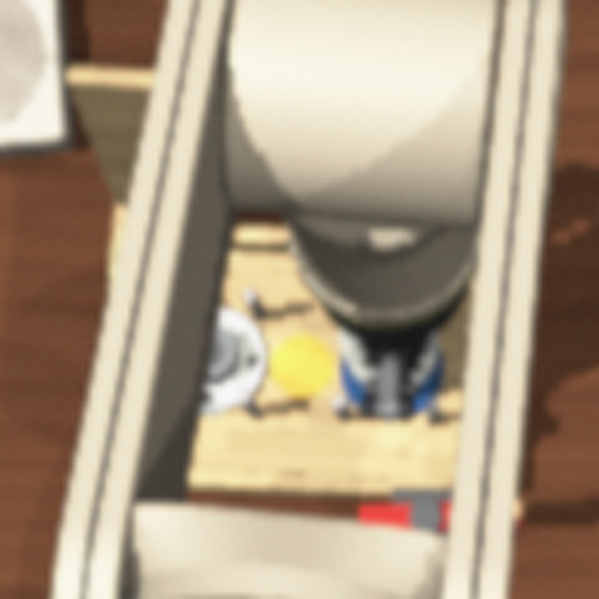

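```bash

python3 -m pendant '[[[0,0,-0.3,0],[0,0,-0.5,0],[0,0,-0.6,0],[0,0,-0.5,0],[0,0,-0.2,0],[0,0,0,0],[0,0,0,0],[0,0,0,0],[0,0,0,0],[0,0,0,0]]]' 
python3 - <<'E'
from h import *
step(590.5,-9,110,-2)
snap('scene','s20');crop('s20','s20c',300,170,380,250)
E
```

```text
time: 39.05
tool_pos: [599.5, -14.5, 110.1]
tcp_rot: [179.5, 3.5, -2.4]
ft_force: [0.6, 0.1, -1.7]
finger_gap: 30.9
t 39.05 pos [599.5 -14.5 110.1] rot [179.5   3.5  -2.4] F [ 0.6  0.1 -1.7] gap 30.9
tilt deg (toolz xy) [-3.48 -0.31]
total tool mm [-9.2 -5.2  0.7] turn -0.4 rows 1
[-0.46, -0.26, 0.03, -0.09]
```

View pics/s20c.png

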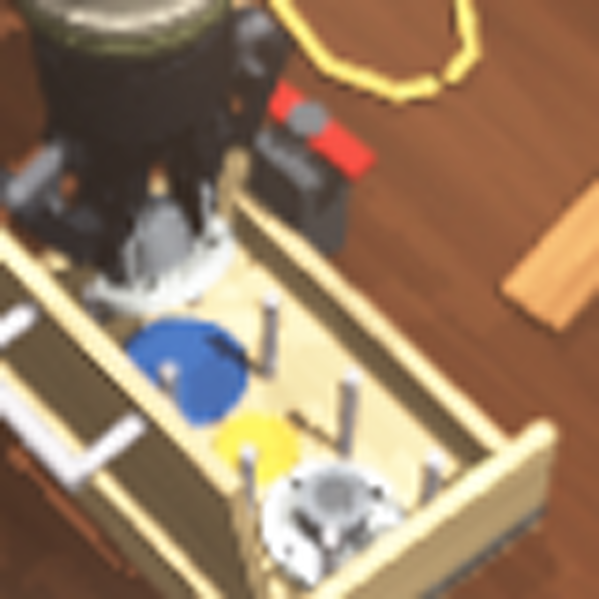

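```bash

python3 -m pendant '[[[0,0,-0.8,0],[-0.1,0.3,-0.8,0],[-0.3,0.7,-0.4,0],[-0.4,0.9,0,0],[-0.4,0.95,0,0],[-0.4,0.95,0,0],[-0.4,0.95,0,0],[-0.4,0.95,0,0],[-0.3,0.8,0,0],[-0.2,0.5,0,0]]]' 
python3 - <<'E'
from h import *
step(540,-160,60,-2)
E
```

```text
time: 39.93
tool_pos: [530.6, -159.4, 151.9]
tcp_rot: [179.5, 3.9, -2.2]
ft_force: [0.3, 0.9, -2.6]
finger_gap: 30.4
t 39.93 pos [ 530.6 -159.4  151.9] rot [179.5   3.9  -2.2] F [ 0.3  0.9 -2.6] gap 30.4
tilt deg (toolz xy) [-3.92 -0.32]
total tool mm [15.6 -0.5 91.1] turn -0.2 rows 5
[0.16, -0.01, 0.91, -0.01]
```

```bash

python3 -m pendant '[[[0,0,0.5,0],[0,0,0.7,0],[0,0,0.8,0],[0,0,0.8,0],[0,0,0.8,0],[0,0,0.8,0],[0,0,0.6,0],[0,0,0.4,0],[0,0,0.2,0],[0,0,0,0]]]' 
python3 - <<'E'
from h import *
st()
snap('scene','s21');crop('s21','s21c',270,130,350,210)
E
```

```text
time: 40.77
tool_pos: [519.8, -159.7, 29.2]
tcp_rot: [179.7, 4.0, -2.5]
ft_force: [0.7, -0.0, -0.9]
finger_gap: 30.6
t 40.77 pos [ 519.8 -159.7   29.2] rot [179.7   4.   -2.5] F [ 0.7 -0.  -0.9] gap 30.6
tilt deg (toolz xy) [-4.   -0.17]
```

View pics/s21c.png

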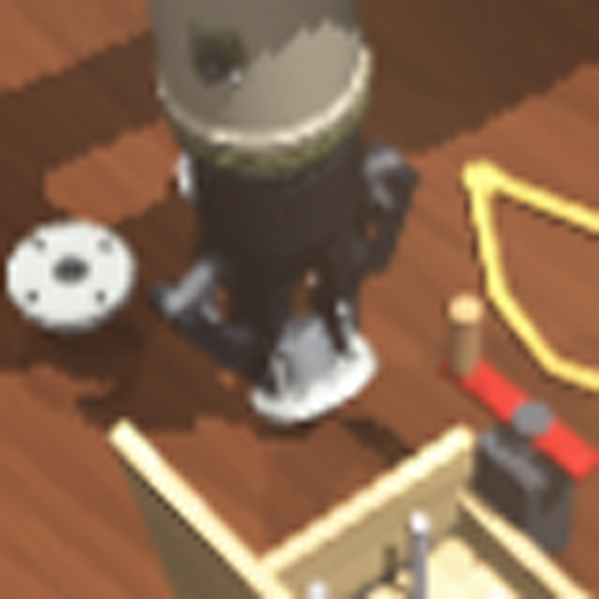

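```bash

python3 -m pendant '[[[0,0,0.2,0],[0,0,0.2,0],[0,0,0.2,0],[0,0,0.2,0],[0,0,0.1,0],[0,0,0,0],[0,0,0,0],[0,0,0,0],[0,0,0,0],[0,0,0,0]]]' -1 20
python3 - <<'E'
from h import *
st()
E
python3 -m pendant '[[[0,0,0,0],[0,0,0,0],[0,0,0,0],[0,0,0,0],[0,0,0,0],[0,0,0,0],[0,0,0,0],[0,0,0,0],[0,0,0,0],[0,0,0,0]]]' 0.3
python3 - <<'E'
from h import *
st()
snap('scene','s22');crop('s22','s22c',270,130,350,210);snap('top','t22');crop('t22','t22c',300,140,460,260)
E
```

```text
time: 41.65
tool_pos: [526.9, -161.1, 26.8]
tcp_rot: [179.5, 3.2, -2.5]
ft_force: [-0.1, 0.1, -1.4]
finger_gap: 30.2
t 41.65 pos [ 526.9 -161.1   26.8] rot [179.5   3.2  -2.5] F [-0.1  0.1 -1.4] gap 30.2
tilt deg (toolz xy) [-3.19 -0.39]
time: 42.48
tool_pos: [526.8, -161.2, 26.4]
tcp_rot: [179.5, 3.2, -2.5]
ft_force: [-0.2, -0.5, 0.5]
finger_gap: 55.3
t 42.48 pos [ 526.8 -161.2   26.4] rot [179.5   3.2  -2.5] F [-0.2 -0.5  0.5] gap 55.3
tilt deg (toolz xy) [-3.21 -0.39]
```

View pics/s22c.png

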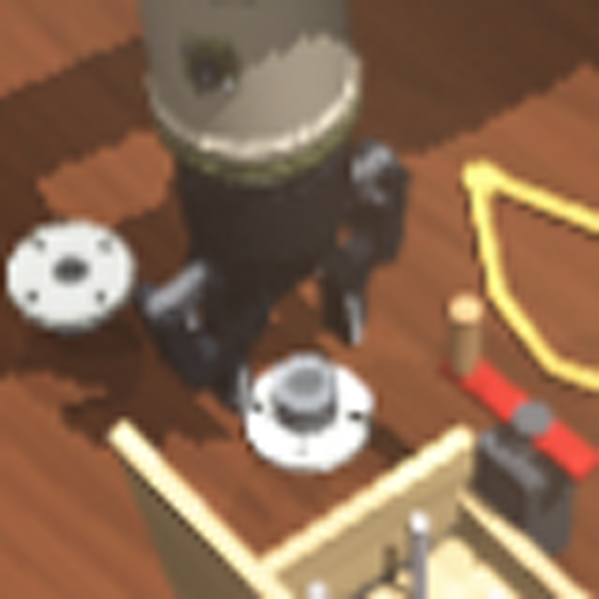

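View pics/t22c.png

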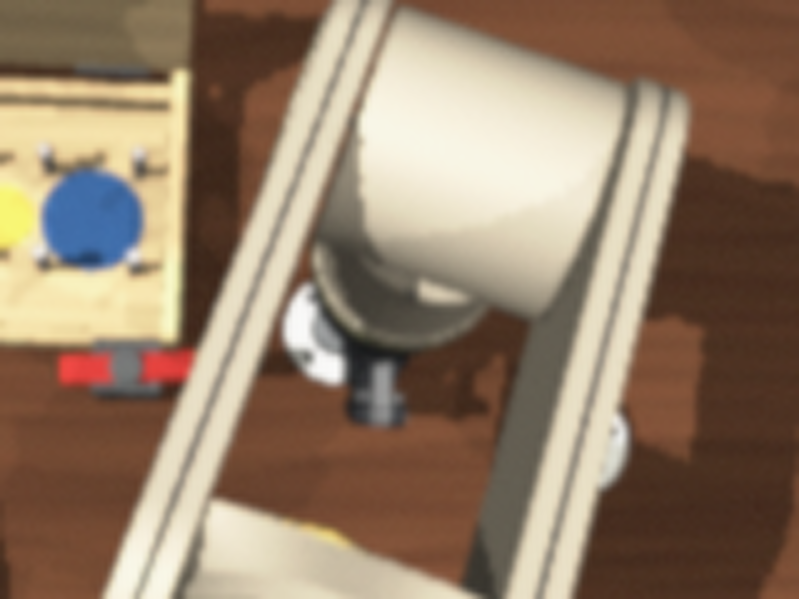

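```bash

python3 - <<'E'
from h import *
import meas; meas.flanges('22')
E
```

```text
top [389.4, 263.6, 10.2, 12.0] 87.0 [[366.9, -208.7], [367.9, -205.2]]
top [347.4, 247.8, 10.3, 14.5] 110.0 [[409.9, -93.2], [410.0, -92.1]]
top [361.8, 206.8, 8.1, 20.9] 104.0 [[524.3, -134.2], [522.0, -132.3]]
top [282.6, 181.6, 19.7, 21.3] 322.0 [[596.2, 90.8], [592.4, 88.1]]
scene [349.7, 231.2, 23.2, 36.1] 282.5 [[558.0, 77.5], [567.9, 86.2]]
scene [306.6, 221.8, 15.7, 24.8] 114.0 [[638.4, -42.9], [646.7, -31.7]]
scene [310.5, 184.9, 14.4, 15.6] 173.5 [[529.3, -150.4], [539.9, -137.0]]
scene [278.8, 166.0, 12.3, 16.3] 155.0 [[558.4, -294.2], [568.4, -277.8]]
```

```bash

python3 - <<'E'
from h import *
print(onz("top",(300+336/5,140+332/5),12),onz("scene",(270+310/7.49,130+416/7.49),12))
gp(529.5,-149,60,-2)
E
```

```text
[ 524.97775978 -149.13270944   12.        ] [ 530.60593918 -143.79845553   12.        ]
t 42.58 pos [ 526.8 -161.2   26.4] rot [179.5   3.2  -2.5] F [ 0.4  0.2 -0.9] gap 55.4
tilt deg (toolz xy) [-3.21 -0.39]
total tool mm [ -0.8 -11.9 -33.7] turn -0.5 rows 2
[-0.02, -0.3, -0.84, -0.05]
```

```bash

python3 -m pendant '[[[0,0,-0.6,0],[0,0,-0.8,0],[0,0.3,-0.8,0],[0,0.8,-0.5,0],[0,0.9,0,0],[0,0.9,0,0],[0,0.9,0,0],[0,0.9,0,0],[0,0.5,0,0],[0,0,0,0]]]' 0.3
python3 - <<'E'
from h import *
st()
snap('scene','s23');snap('top','t23');import meas; meas.flanges('23')
E
```

```text
time: 43.42
tool_pos: [527.5, -268.7, 93.1]
tcp_rot: [179.3, 2.9, -2.3]
ft_force: [0.5, -0.7, 0.5]
finger_gap: 55.6
t 43.42 pos [ 527.5 -268.7   93.1] rot [179.3   2.9  -2.3] F [ 0.5 -0.7  0.5] gap 55.6
tilt deg (toolz xy) [-2.96 -0.55]
top [448.6, 269.1, 10.7, 15.1] 114.5 [[352.7, -370.5], [354.0, -363.7]]
top [426.6, 265.9, 4.7, 26.6] 83.0 [[361.3, -310.5], [362.4, -305.0]]
top [407.0, 245.2, 9.4, 17.9] 125.0 [[417.5, -258.3], [417.4, -253.8]]
top [367.4, 205.4, 21.0, 21.4] 351.5 [[528.3, -150.1], [526.0, -147.9]]
top [282.6, 181.6, 19.4, 21.2] 314.5 [[596.2, 90.7], [592.5, 88.0]]
scene [349.9, 231.6, 21.4, 37.2] 282.0 [[558.7, 78.9], [568.7, 87.6]]
scene [306.6, 221.8, 15.6, 24.8] 111.5 [[638.4, -42.9], [646.7, -31.7]]
scene [310.5, 185.0, 14.2, 16.1] 177.5 [[529.3, -150.1], [539.9, -136.7]]
scene [279.0, 166.3, 13.2, 16.5] 168.5 [[558.9, -292.4], [568.9, -276.0]]
scene [301.5, 152.3, 13.0, 15.4] 155.0 [[453.6, -290.6], [465.8, -274.3]]
```

```bash

python3 -m pendant '[[[0,-0.4,0,0],[0,-0.8,0,0],[0,-0.9,0,0],[0,-0.9,0,0],[0,-0.9,0,0],[0,-0.9,0,0],[0,-0.6,0,0],[0,-0.3,0,0],[0,-0.1,0,0],[0,0,0,0]]]' 0.3
python3 - <<'E'
from h import *
gp(528.8,-150,13,-2)
E
```

```text
time: 44.35
tool_pos: [529.7, -128.4, 89.8]
tcp_rot: [179.7, 3.2, -1.7]
ft_force: [-0.5, -0.3, 0.2]
finger_gap: 55.5
t 44.35 pos [ 529.7 -128.4   89.8] rot [179.7   3.2  -1.7] F [-0.5 -0.3  0.2] gap 55.5
tilt deg (toolz xy) [-3.23 -0.2 ]
total tool mm [ 3.  21.3 76.9] turn 0.3 rows 5
[0.03, 0.21, 0.77, 0.01]
```

```bash

python3 -m pendant '[[[0,0.2,0,0],[0,0.3,0.1,0],[0,0.2,0.3,0],[0,0.1,0.4,0],[0,0,0.4,0],[0,0,0.4,0],[0,0,0.3,0],[0,0,0.2,0],[0,0,0,0],[0,0,0,0]]]' 0.3
python3 - <<'E'
from h import *
gp(528.8,-150,13,-2)
E
```

```text
time: 45.18
tool_pos: [524.8, -150.1, 41.4]
tcp_rot: [179.7, 3.4, -2.0]
ft_force: [0.9, 0.3, 0.8]
finger_gap: 55.6
t 45.18 pos [ 524.8 -150.1   41.4] rot [179.7   3.4  -2. ] F [0.9 0.3 0.8] gap 55.6
tilt deg (toolz xy) [-3.4  -0.18]
total tool mm [ 4.6 -0.3 28.1] turn -0.0 rows 2
[0.11, -0.01, 0.7, -0.0]
```

```bash

python3 -m pendant '[[[0.1,0,0.1,0],[0.1,0,0.2,0],[0,0,0.3,0],[0,0,0.3,0],[0,0,0.2,0],[0,0,0.1,0],[0,0,0.05,0],[0,0,0,0],[0,0,0,0],[0,0,0,0]]]' 0.3
python3 - <<'E'
from h import *
gp(528.8,-150,13,-2)
E
```

```text
time: 46.02
tool_pos: [528.4, -149.8, 14.2]
tcp_rot: [179.7, 3.3, -1.9]
ft_force: [0.5, -0.4, -0.6]
finger_gap: 55.2
t 46.02 pos [ 528.4 -149.8   14.2] rot [179.7   3.3  -1.9] F [ 0.5 -0.4 -0.6] gap 55.2
tilt deg (toolz xy) [-3.32 -0.21]
total tool mm [-0.6  0.3  1.3] turn 0.1 rows 1
[-0.03, 0.01, 0.06, 0.01]
```

Good; grip firmly, lift slowly.

```bash

python3 -m pendant '[[[0,0,0,0],[0,0,0,0],[0,0,0,0],[0,0,0,0],[0,0,0,0],[0,0,0,0],[0,0,0,0],[0,0,0,0],[0,0,0,0],[0,0,0,0]]]' -1 50
python3 - <<'E'
from h import *
st()
E
python3 -m pendant '[[[0,0,-0.3,0],[0,0,-0.5,0],[0,0,-0.6,0],[0,0,-0.6,0],[0,0,-0.6,0],[0,0,-0.6,0],[0,0,-0.6,0],[0,0,-0.6,0],[0,0,-0.4,0],[0,0,-0.2,0]]]' 
python3 - <<'E'
from h import *
step(590.5,-9.3,130,-2)
E
```

```text
time: 46.85
tool_pos: [528.9, -150.1, 15.1]
tcp_rot: [179.7, 3.2, -1.9]
ft_force: [-1.0, -0.8, -1.1]
finger_gap: 30.0
t 46.85 pos [ 528.9 -150.1   15.1] rot [179.7   3.2  -1.9] F [-1.  -0.8 -1.1] gap 30.0
tilt deg (toolz xy) [-3.25 -0.24]
time: 47.68
tool_pos: [535.9, -149.8, 127.7]
tcp_rot: [179.6, 3.1, -1.9]
ft_force: [-0.0, -0.1, -1.2]
finger_gap: 29.8
t 47.68 pos [ 535.9 -149.8  127.7] rot [179.6   3.1  -1.9] F [-0.  -0.1 -1.2] gap 29.8
tilt deg (toolz xy) [-3.1  -0.29]
total tool mm [  49.6 -142.2   -5.9] turn 0.1 rows 8
[0.31, -0.89, -0.04, 0.0]
```

```bash

python3 -m pendant '[[[0.2,-0.3,0,0],[0.3,-0.6,0,0],[0.3,-0.7,0,0],[0.3,-0.7,0,0],[0.3,-0.7,0,0],[0.3,-0.7,0,0],[0.2,-0.7,0,0],[0.2,-0.7,0,0],[0.2,-0.5,0,0],[0.1,-0.2,0,0]]]' 
python3 - <<'E'
from h import *
step(590.5,-9.3,105,-2)
E
```

```text
time: 48.52
tool_pos: [589.7, -22.3, 118.2]
tcp_rot: [179.8, 3.5, -2.0]
ft_force: [0.3, -0.2, -1.0]
finger_gap: 29.7
t 48.52 pos [589.7 -22.3 118.2] rot [179.8   3.5  -2. ] F [ 0.3 -0.2 -1. ] gap 29.7
tilt deg (toolz xy) [-3.55 -0.11]
total tool mm [  1.2 -13.1  13.1] turn -0.0 rows 1
[0.06, -0.66, 0.66, -0.0]
```

```bash

python3 -m pendant '[[[0.1,-0.2,0.1,0],[0.1,-0.3,0.2,0],[0,-0.1,0.2,0],[0,0,0.1,0],[0,0,0,0],[0,0,0,0],[0,0,0,0],[0,0,0,0],[0,0,0,0],[0,0,0,0]]]' 
python3 - <<'E'
from h import *
step(591,-9.3,105,-2)
snap('scene','s24');crop('s24','s24c',300,170,380,250)
s=sense();R=Ro.from_euler("xyz",s["tcp_rot"],degrees=True);p=s["tool_pos"]
print(proj("scene",p+R.apply([0,0,11])))
c=np.array([590,-9.3,70]);a=np.radians(-2.2);X=np.array([np.cos(a),np.sin(a),0]);Y=np.array([-np.sin(a),np.cos(a),0])
print(proj("scene",[c+sx*28*X+sy*25.5*Y for sx in(-1,1) for sy in(-1,1)]))
E
```

```text
time: 49.35
tool_pos: [592.5, -10.2, 102.5]
tcp_rot: [179.7, 3.7, -2.1]
ft_force: [-0.7, 0.1, -1.3]
finger_gap: 29.8
t 49.35 pos [592.5 -10.2 102.5] rot [179.7   3.7  -2.1] F [-0.7  0.1 -1.3] gap 29.8
tilt deg (toolz xy) [-3.75 -0.14]
total tool mm [-1.7 -0.9 -2.4] turn -0.1 rows 1
[-0.09, -0.04, -0.12, -0.02]
[[323.64893645 205.57290505]]
[[325.97172084 199.67557481]
 [336.30123305 209.78249741]
 [312.36713583 208.87505951]
 [322.61010635 219.33820319]]
```

View pics/s24c.png

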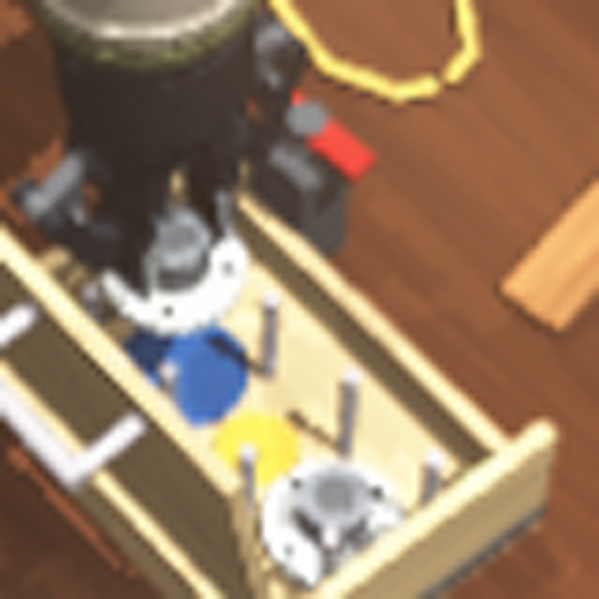

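```bash

python3 -m pendant '[[[0,-0.03,0.1,0],[0,-0.02,0.15,0],[0,0,0.15,0],[0,0,0.15,0],[0,0,0.1,0],[0,0,0.05,0],[0,0,0,0],[0,0,0,0],[0,0,0,0],[0,0,0,0]]]' 
python3 - <<'E'
from h import *
step(591,-9.3,24,-2)
E
```

```text
time: 50.23
tool_pos: [591.4, -9.2, 86.9]
tcp_rot: [179.7, 3.8, -2.1]
ft_force: [-0.1, -0.2, -1.0]
finger_gap: 30.2
t 50.23 pos [591.4  -9.2  86.9] rot [179.7   3.8  -2.1] F [-0.1 -0.2 -1. ] gap 30.2
tilt deg (toolz xy) [-3.76 -0.14]
total tool mm [ 3.7 -0.2 62.8] turn -0.1 rows 4
[0.05, -0.0, 0.78, -0.0]
```

Well aligned. Continue slowly.

```bash

python3 -m pendant '[[[0,0,0.1,0],[0.01,0,0.15,0],[0.01,0,0.15,0],[0.01,0,0.15,0],[0.01,0,0.15,0],[0.01,0,0.15,0],[0.01,0,0.15,0],[0.01,0,0.15,0],[0,0,0.1,0],[0,0,0,0]]]' 
python3 - <<'E'
from h import *
step(591,-9.3,24,-2)
E
```

```text
time: 51.07
tool_pos: [591.1, -9.4, 59.0]
tcp_rot: [179.7, 3.8, -2.1]
ft_force: [0.3, 0.6, -0.8]
finger_gap: 29.8
t 51.07 pos [591.1  -9.4  59. ] rot [179.7   3.8  -2.1] F [ 0.3  0.6 -0.8] gap 29.8
tilt deg (toolz xy) [-3.76 -0.14]
total tool mm [ 2.2 -0.2 34.9] turn -0.1 rows 2
[0.05, -0.01, 0.87, -0.01]
```

```bash

python3 -m pendant '[[[0,0,0.15,0],[0.01,0,0.2,0],[0.01,0,0.2,0],[0.01,0,0.2,0],[0.01,0,0.2,0],[0.01,0,0.2,0],[0.01,0,0.2,0],[0.01,0,0.15,0],[0,0,0.1,0],[0,0,0.05,0]]]' 
python3 - <<'E'
from h import *
step(591,-9.3,24,-2)
E
```

```text
time: 51.9
tool_pos: [590.6, -9.5, 23.1]
tcp_rot: [179.7, 3.7, -2.1]
ft_force: [-7.9, 0.2, 15.3]
finger_gap: 30.1
t 51.9 pos [590.6  -9.5  23.1] rot [179.7   3.7  -2.1] F [-7.9  0.2 15.3] gap 30.1
tilt deg (toolz xy) [-3.75 -0.14]
total tool mm [ 0.4 -0.2 -0.9] turn -0.1 rows 1
[0.02, -0.01, -0.05, -0.02]
```

```bash

python3 -m pendant '[[[0,0,0.05,0],[0,0,0.05,0],[0,0,0.05,0],[0,0,0.05,0],[0,0,0.05,0],[0,0,0,0],[0,0,0,0],[0,0,0,0],[0,0,0,0],[0,0,0,0]]]' 
python3 - <<'E'
from h import *
st()
E
```

```text
time: 52.73
tool_pos: [591.2, -9.6, 23.8]
tcp_rot: [179.7, 3.7, -2.1]
ft_force: [0.6, 0.3, -1.3]
finger_gap: 30.4
t 52.73 pos [591.2  -9.6  23.8] rot [179.7   3.7  -2.1] F [ 0.6  0.3 -1.3] gap 30.4
tilt deg (toolz xy) [-3.7  -0.17]
```

No effect on tilt; release and rise.

```bash

python3 -m pendant '[[[0,0,0,0],[0,0,0,0],[0,0,0,0],[0,0,0,0],[0,0,-0.2,0],[0,0,-0.5,0],[0,0,-0.8,0],[0,0,-0.9,0],[0,0,-0.9,0],[0,0,-0.9,0]]]' 0.1
python3 -m pendant '[[[0,0,-0.9,0],[0,0.5,-0.5,0],[-0.1,0.9,0,0],[-0.1,0.9,0,0],[-0.1,0.9,0,0],[-0.1,0.9,0,0],[-0.1,0.9,0,0],[-0.1,0.9,0,0],[-0.1,0.9,0,0],[-0.1,0.9,0,0]]]' 1
python3 - <<'E'
from h import *
step(567,-276,120,-2)
snap('scene','s25');snap('top','t25');import meas; meas.flanges('25')
crop('s25','s25c',300,170,380,250);crop('t25','t25c',240,110,360,230)
E
```

```text
time: 53.57
tool_pos: [593.4, -9.0, 108.7]
tcp_rot: [179.7, 4.2, -2.1]
ft_force: [0.3, -0.9, 0.3]
finger_gap: 47.1
time: 54.4
tool_pos: [578.5, -171.0, 155.0]
tcp_rot: [179.6, 3.2, -1.7]
ft_force: [0.8, 0.2, 0.5]
finger_gap: 85.5
t 54.4 pos [ 578.5 -171.   155. ] rot [179.6   3.2  -1.7] F [0.8 0.2 0.5] gap 85.5
tilt deg (toolz xy) [-3.2  -0.34]
total tool mm [ -6.4 105.   36.2] turn 0.3 rows 6
[-0.05, 0.88, 0.3, 0.01]
top [401.9, 242.3, 11.2, 19.7] 156.5 [[425.4, -244.3], [425.2, -240.1]]
top [369.1, 235.1, 13.9, 48.4] 362.5 [[444.9, -153.7], [444.3, -151.4]]
top [407.2, 225.3, 7.3, 19.2] 98.0 [[472.4, -260.5], [471.2, -256.0]]
top [412.4, 190.1, 18.5, 20.3] 287.0 [[572.1, -278.0], [568.9, -273.1]]
top [317.8, 183.1, 21.6, 21.9] 349.5 [[592.0, -9.8], [588.3, -10.4]]
top [282.7, 181.6, 19.2, 21.2] 310.5 [[596.1, 90.5], [592.4, 87.8]]
scene [349.5, 232.7, 22.1, 38.0] 316.5 [[562.3, 81.1], [572.2, 89.7]]
scene [325.5, 217.7, 14.4, 17.9] 153.0 [[581.4, -13.2], [590.8, -2.6]]
scene [306.5, 221.8, 15.7, 24.8] 110.0 [[638.5, -43.1], [646.8, -31.9]]
scene [279.0, 166.6, 12.2, 15.4] 97.5 [[559.7, -291.6], [569.7, -275.3]]
scene [301.3, 152.8, 12.1, 15.1] 106.0 [[455.5, -289.2], [467.6, -272.9]]
```

View pics/s25c.png

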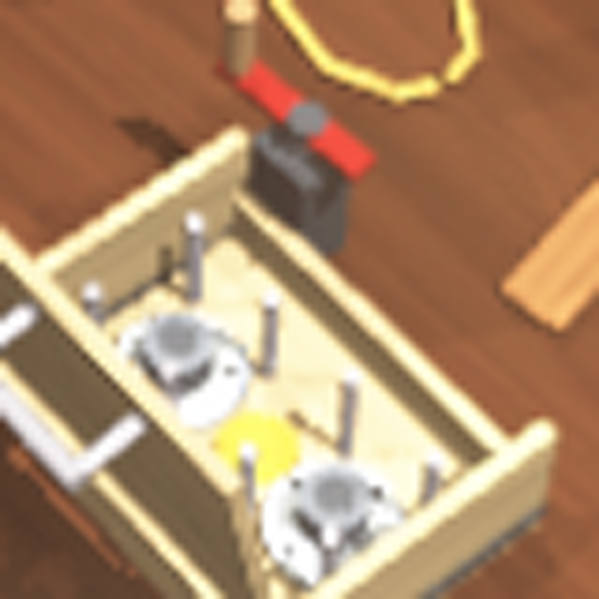

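View pics/t25c.png

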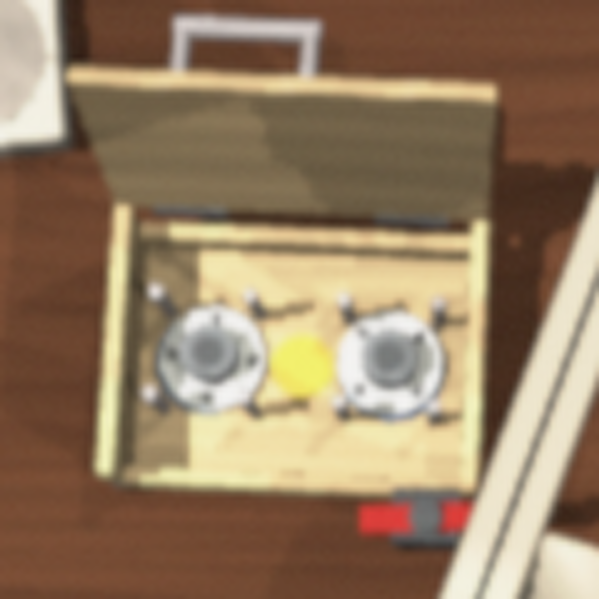

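```bash

python3 -m pendant '[[[-0.1,0.4,0.1,0],[-0.1,0.6,0.2,0],[-0.1,0.7,0.2,0],[0,0.7,0.2,0],[0,0.7,0.2,0],[0,0.6,0.2,0],[0,0.4,0.2,0],[0,0.2,0.2,0],[0,0,0.1,0],[0,0,0,0]]]' 1
python3 - <<'E'
from h import *
gp(568,-276.4,3,-2,k=27)
E
```

```text
time: 55.33
tool_pos: [565.3, -269.0, 120.1]
tcp_rot: [179.6, 3.3, -2.0]
ft_force: [-0.1, 0.3, 0.3]
finger_gap: 85.1
t 55.33 pos [ 565.3 -269.   120.1] rot [179.6   3.3  -2. ] F [-0.1  0.3  0.3] gap 85.1
tilt deg (toolz xy) [-3.28 -0.33]
total tool mm [  8.1   6.6 116.9] turn 0.0 rows 7
[0.06, 0.05, 0.83, 0.0]
```

```bash

python3 -m pendant '[[[0.1,0.1,0.3,0],[0.1,0.1,0.5,0],[0.1,0.1,0.6,0],[0.1,0,0.6,0],[0.05,0,0.6,0],[0,0,0.6,0],[0,0,0.5,0],[0,0,0.4,0],[0,0,0.2,0],[0,0,0.1,0]]]' 1
python3 - <<'E'
from h import *
gp(568,-276.4,3,-2,k=27)
E
```

```text
time: 56.17
tool_pos: [569.0, -272.6, 20.2]
tcp_rot: [179.7, 3.4, -1.7]
ft_force: [0.3, -0.4, 0.1]
finger_gap: 85.6
t 56.17 pos [ 569.  -272.6   20.2] rot [179.7   3.4  -1.7] F [ 0.3 -0.4  0.1] gap 85.6
tilt deg (toolz xy) [-3.43 -0.2 ]
total tool mm [-1.5  3.8 17.3] turn 0.3 rows 1
[-0.08, 0.19, 0.86, 0.05]
```

```bash

python3 -m pendant '[[[0,0.1,0.1,0],[0,0.05,0.2,0],[0,0,0.2,0],[0,0,0.2,0],[0,0,0.1,0],[0,0,0,0],[0,0,0,0],[0,0,0,0],[0,0,0,0],[0,0,0,0]]]' 1
python3 - <<'E'
from h import *
gp(568,-276.4,3,-2,k=27)
snap('scene','s26');crop('s26','s26c',240,120,320,200)
E
```

```text
time: 57.0
tool_pos: [569.4, -277.2, 4.9]
tcp_rot: [179.6, 3.2, -1.8]
ft_force: [0.4, -0.2, -0.6]
finger_gap: 85.5
t 57.0 pos [ 569.4 -277.2    4.9] rot [179.6   3.2  -1.8] F [ 0.4 -0.2 -0.6] gap 85.5
tilt deg (toolz xy) [-3.24 -0.32]
total tool mm [-2.8 -0.6  2. ] turn 0.2 rows 1
[-0.14, -0.03, 0.1, 0.05]
```

View pics/s26c.png

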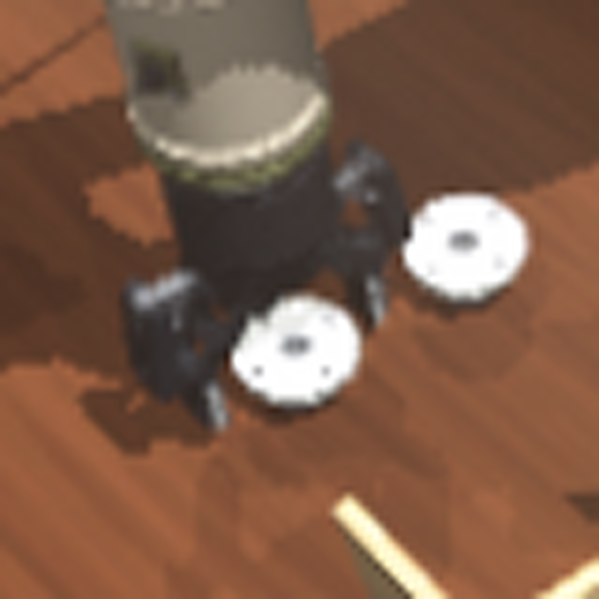

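```bash

python3 -m pendant '[[[-0.1,0,0.05,0],[0,0,0,0],[0,0,0,0],[0,0,0,0],[0,0,0,0],[0,0,0,0],[0,0,0,0],[0,0,0,0],[0,0,0,0],[0,0,0,0]]]' -1 50
python3 - <<'E'
from h import *
st()
snap('scene','s27');crop('s27','s27c',240,120,320,200)
E
```

```text
time: 57.88
tool_pos: [567.7, -277.4, 5.0]
tcp_rot: [179.5, 3.2, -1.8]
ft_force: [-0.4, 0.3, 1.1]
finger_gap: 57.5
t 57.88 pos [ 567.7 -277.4    5. ] rot [179.5   3.2  -1.8] F [-0.4  0.3  1.1] gap 57.5
tilt deg (toolz xy) [-3.17 -0.36]
```

View pics/s27c.png

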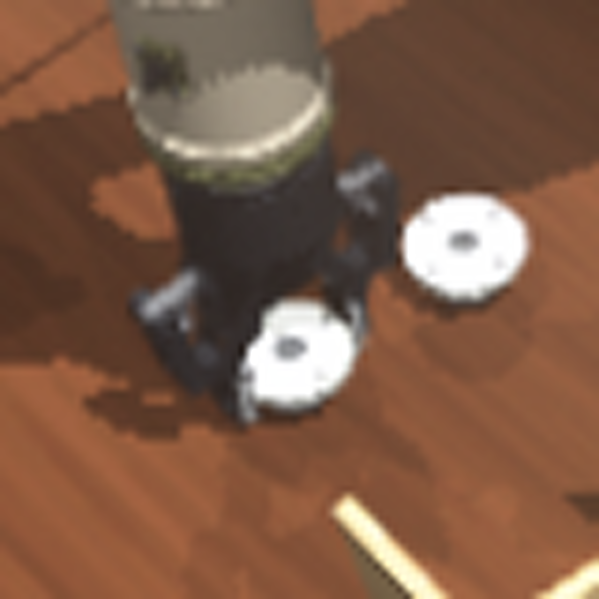

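```bash

python3 -m pendant '[[[0,0,-0.2,0],[0,0,-0.4,0],[0,0,-0.5,0],[0,0,-0.6,0],[0,0,-0.6,0],[0,0,-0.6,0],[0,0,-0.6,0],[0,0,-0.6,0],[0,0,-0.5,0],[0,0,-0.3,0]]]' 
python3 - <<'E'
from h import *
step(590.5,-9.6,130,-2)
snap('scene','s28');crop('s28','s28c',240,90,320,170)
E
```

```text
time: 58.77
tool_pos: [573.3, -276.4, 113.3]
tcp_rot: [179.6, 3.2, -1.8]
ft_force: [-0.1, 0.2, -1.4]
finger_gap: 58.1
t 58.77 pos [ 573.3 -276.4  113.3] rot [179.6   3.2  -1.8] F [-0.1  0.2 -1.4] gap 58.1
tilt deg (toolz xy) [-3.18 -0.35]
total tool mm [   8.  -267.1  -19.2] turn 0.2 rows 15
[0.03, -0.89, -0.06, 0.0]
```

View pics/s28c.png

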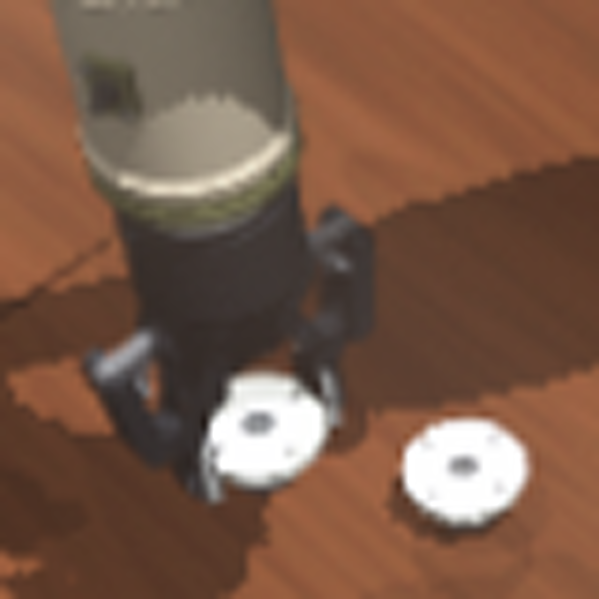

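```bash

python3 -m pendant '[[[0,-0.2,-0.1,0],[0,-0.4,-0.2,0],[0,-0.6,-0.2,0],[0,-0.6,-0.2,0],[0.05,-0.6,-0.1,0],[0.05,-0.6,0,0],[0.05,-0.6,0,0],[0.05,-0.6,0,0],[0.05,-0.6,0,0],[0.05,-0.6,0,0]]]' 
python3 -m pendant '[[[0.05,-0.6,0,0],[0.05,-0.6,0,0],[0.05,-0.6,0,0],[0.05,-0.6,0,0],[0.05,-0.6,0,0],[0.05,-0.5,0,0],[0.05,-0.4,0,0],[0,-0.3,0,0],[0,-0.1,0,0],[0,0,0,0]]]' 
python3 - <<'E'
from h import *
step(590.5,-9.6,120,-2)
E
```

```text
time: 59.65
tool_pos: [583.2, -157.1, 128.3]
tcp_rot: [179.6, 3.3, -1.8]
ft_force: [0.9, 0.1, -1.3]
finger_gap: 58.0
time: 60.48
tool_pos: [593.8, -58.2, 126.6]
tcp_rot: [179.7, 3.3, -1.6]
ft_force: [-0.3, 0.5, -1.2]
finger_gap: 57.8
t 60.48 pos [593.8 -58.2 126.6] rot [179.7   3.3  -1.6] F [-0.3  0.5 -1.2] gap 57.8
tilt deg (toolz xy) [-3.35 -0.25]
total tool mm [ -4.3 -48.6   6.6] turn 0.4 rows 3
[-0.07, -0.81, 0.11, 0.03]
```

```bash

python3 -m pendant '[[[0,-0.2,0,0],[0,-0.4,0,0],[-0.05,-0.5,0,0.05],[-0.05,-0.5,0,0],[0,-0.3,0,0],[0,-0.2,0,0],[0,-0.1,0,0],[0,0,0,0],[0,0,0,0],[0,0,0,0]]]' 
python3 - <<'E'
from h import *
step(591,-9.6,105,-2)
snap('scene','s29');crop('s29','s29c',300,160,380,240)
s=sense();R=Ro.from_euler("xyz",s["tcp_rot"],degrees=True);p=s["tool_pos"]
for k in(-25,-20): print(proj("scene",p+R.apply([0,0,k])))
E
```

```text
time: 61.32
tool_pos: [592.9, -10.5, 126.5]
tcp_rot: [179.6, 3.3, -1.9]
ft_force: [0.8, -0.0, -1.5]
finger_gap: 58.0
t 61.32 pos [592.9 -10.5 126.5] rot [179.6   3.3  -1.9] F [ 0.8 -0.  -1.5] gap 58.0
tilt deg (toolz xy) [-3.35 -0.27]
total tool mm [-0.7 -1.  21.5] turn 0.1 rows 2
[-0.02, -0.03, 0.54, 0.01]
[[322.88638232 194.58966166]]
[[322.9631945 195.5188237]]
```

View pics/s29c.png

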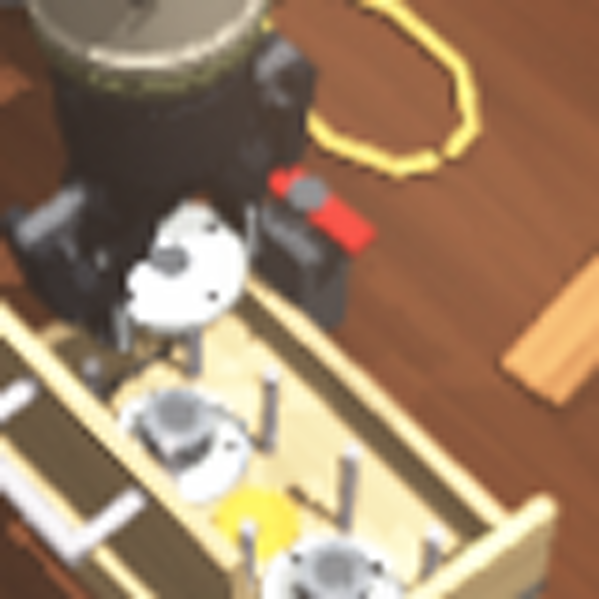

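```bash

python3 - <<'E'
from h import *
im=cv2.imread("pics/s29.png");h=cv2.cvtColor(im,cv2.COLOR_BGR2HSV)
m=cv2.inRange(h,(0,0,150),(180,45,255));m[:, :312]=0;m[:,336:]=0;m[:182]=0;m[206:]=0
cs,_=cv2.findContours(m,cv2.RETR_EXTERNAL,cv2.CHAIN_APPROX_NONE);c=max(cs,key=cv2.contourArea);c=cv2.convexHull(c)
e=cv2.fitEllipse(c);print(e)
# orthographic-like: compare projected circles of several tilts about the jaw axis
s=sense();R=Ro.from_euler("xyz",s["tcp_rot"],degrees=True);p=s["tool_pos"]+R.apply([0,0,-25])
a=np.linspace(0,2*np.pi,40)
for t in(-10,0,10,20,30):
    Q=Ro.from_euler("xyz",[-t,0,-2],degrees=True);pt=p+Q.apply(np.c_[30*np.cos(a),30*np.sin(a),0*a])
    f=cv2.fitEllipse(proj("scene",pt).astype(np.float32));print(t,[np.round(x,1) for x in f])
E
```

```text
((324.38262939453125, 195.72213745117188), (14.277521133422852, 19.11807632446289), 42.63273620605469)
-10 [array([322.9, 194.7]), array([14.3, 20.1]), np.float64(80.4)]
0 [array([322.9, 194.7]), array([16.2, 20.1]), np.float64(89.5)]
10 [array([322.9, 194.7]), array([17.5, 20.1]), np.float64(102.5)]
20 [array([322.8, 194.7]), array([18.4, 20.1]), np.float64(121.7)]
30 [array([322.8, 194.6]), array([18.6, 20.1]), np.float64(147.0)]
```

```bash

python3 -m pendant '[[[-0.05,-0.03,0.2,0],[-0.02,-0.02,0.3,0],[0,0,0.3,0],[0,0,0.3,0],[0,0,0.3,0],[0,0,0.3,0],[0,0,0.2,0],[0,0,0.1,0],[0,0,0,0],[0,0,0,0]]]' 
python3 - <<'E'
from h import *
step(589.8,-9.6,45,-2)
snap('scene','s30');crop('s30','s30c',300,170,380,250)
E
```

```text
time: 62.2
tool_pos: [587.5, -11.0, 80.3]
tcp_rot: [179.6, 3.5, -2.0]
ft_force: [-0.2, 0.1, -1.3]
finger_gap: 57.8
t 62.2 pos [587.5 -11.   80.3] rot [179.6   3.5  -2. ] F [-0.2  0.1 -1.3] gap 57.8
tilt deg (toolz xy) [-3.53 -0.27]
total tool mm [ 4.4 -1.8 35.1] turn -0.0 rows 2
[0.11, -0.04, 0.88, -0.0]
```

View pics/s30c.png

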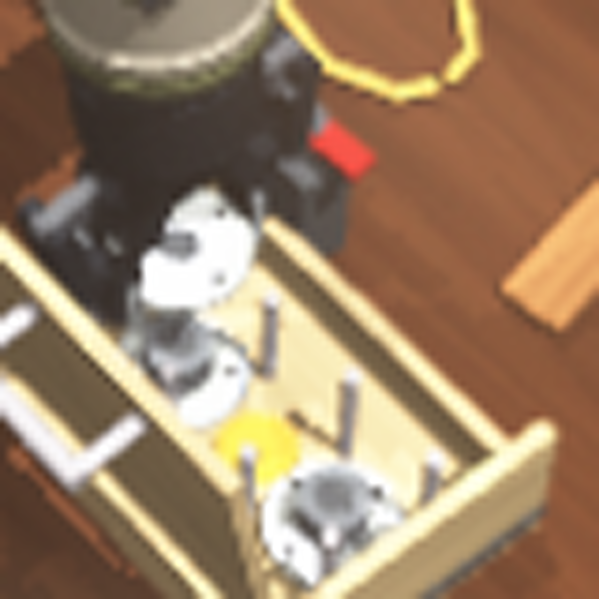

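```bash

python3 - <<'E'
from h import *
s=sense();R=Ro.from_euler("xyz",s["tcp_rot"],degrees=True);p=s["tool_pos"]
q=p-R.apply([0,0,25]);print(q,proj("scene",q));o=onz("scene",(324.0,202.4),q[2]);print(o)
print(onz("scene",(300+177/7.49,170+333/7.49),38))
E
```

```text
[588.99366632 -10.90350138 105.28400215] [[324.18872208 202.41949162]]
[589.37846077 -11.34787347 105.28400215]
[590.6139917  -12.08143924  38.        ]
```

```bash

python3 -m pendant '[[[0.05,-0.03,0.1,0],[0.03,-0.03,0.15,0],[0.02,0,0.15,0],[0.01,0,0.15,0],[0.01,0,0.15,0],[0.01,0,0.15,0],[0.01,0,0.15,0],[0.01,0,0.1,0],[0,0,0.1,0],[0,0,0,0]]]' 
python3 - <<'E'
from h import *
step(589.5,-9.8,45,-2)
E
```

```text
time: 63.08
tool_pos: [590.3, -9.9, 54.8]
tcp_rot: [179.6, 3.4, -2.0]
ft_force: [0.1, 0.1, -1.5]
finger_gap: 58.0
t 63.08 pos [590.3  -9.9  54.8] rot [179.6   3.4  -2. ] F [ 0.1  0.1 -1.5] gap 58.0
tilt deg (toolz xy) [-3.39 -0.28]
total tool mm [-0.2 -0.2  9.9] turn -0.0 rows 1
[-0.01, -0.01, 0.49, -0.0]
```

```bash

python3 -m pendant '[[[0,0,0.1,0],[0,0,0.1,0],[0,0,0.1,0],[0,0,0.1,0],[0,0,0.05,0],[0,0,0.05,0],[0,0,0.05,0],[0,0,0.02,0],[0,0,0,0],[0,0,0,0]]]' 
python3 - <<'E'
from h import *
step(589.5,-9.8,45,-2)
snap('scene','s31');crop('s31','s31c',300,170,380,250)
E
```

```text
time: 63.92
tool_pos: [590.1, -10.1, 43.1]
tcp_rot: [179.6, 3.3, -2.0]
ft_force: [0.2, 0.2, -1.0]
finger_gap: 57.7
t 63.92 pos [590.1 -10.1  43.1] rot [179.6   3.3  -2. ] F [ 0.2  0.2 -1. ] gap 57.7
tilt deg (toolz xy) [-3.33 -0.29]
total tool mm [-0.7 -0.2 -1.8] turn -0.0 rows 1
[-0.03, -0.01, -0.09, -0.0]
```

View pics/s31c.png

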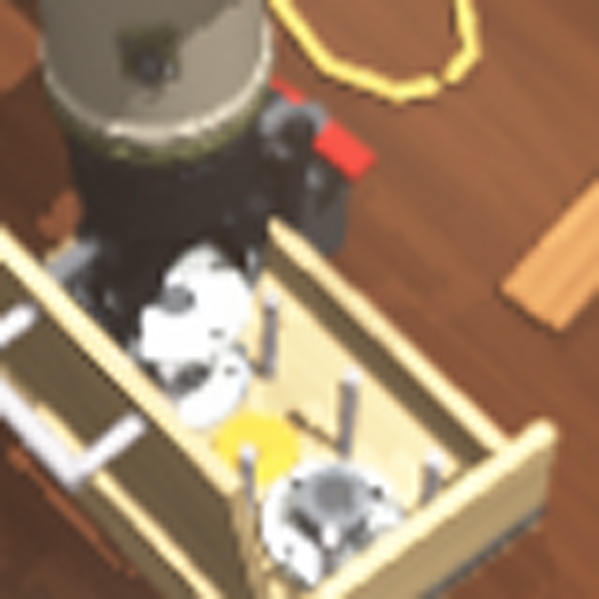

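```bash

python3 -m pendant '[[[0,0,0.05,0],[0,0,0.05,0],[0,0,0.05,0],[0,0,0.03,0],[0,0,0,0],[0,0,0,0],[0,0,0,0],[0,0,0,0],[0,0,0,0],[0,0,0,0]]]' 
python3 - <<'E'
from h import *
st()
E
```

```text
time: 64.8
tool_pos: [590.5, -10.1, 43.0]
tcp_rot: [179.6, 3.3, -2.0]
ft_force: [-1.6, 0.2, 0.3]
finger_gap: 58.0
t 64.8 pos [590.5 -10.1  43. ] rot [179.6   3.3  -2. ] F [-1.6  0.2  0.3] gap 58.0
tilt deg (toolz xy) [-3.28 -0.3 ]
```

```bash

python3 -m pendant '[[[0,0,0,0],[0,0,0,0],[0,0,0,0],[0,0,0,0],[0,0,0,0],[0,0,-0.2,0],[0,0,-0.4,0],[0,0,-0.6,0],[0,0,-0.8,0],[0,0,-0.8,0]]]' 0.8
python3 - <<'E'
from h import *
st()
snap('scene','s32');crop('s32','s32c',300,170,380,250)
E
```

```text
time: 65.63
tool_pos: [591.2, -9.6, 99.0]
tcp_rot: [179.6, 3.6, -2.0]
ft_force: [-0.1, 0.5, -0.3]
finger_gap: 76.6
t 65.63 pos [591.2  -9.6  99. ] rot [179.6   3.6  -2. ] F [-0.1  0.5 -0.3] gap 76.6
tilt deg (toolz xy) [-3.65 -0.26]
```

View pics/s32c.png

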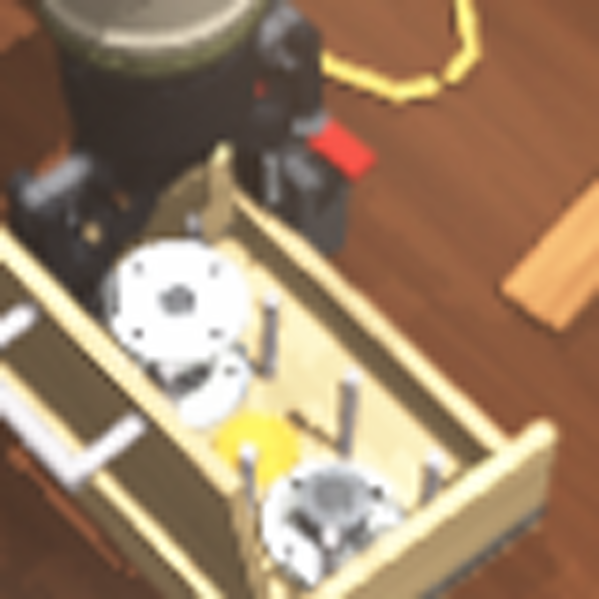

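```bash

python3 - <<'E'
from h import *
a=cv2.imread("pics/s32.png");
print(onz("scene",(300+337/7.49,170+491/7.49),38), proj("scene",[593.9,92.5,38]),proj("scene",[593.9,90.5,38]))
print("right top", onz("scene",(300+178/7.49,170+299/7.49),68),proj("scene",[590.2,-9.4,68]))
E
crop=1; python3 - <<'E'
import sys; sys.path.insert(0,'.')
from h import *
crop('s32','s32d',330,215,360,245)
E
```

```text
[593.40683228  90.80935482  38.        ] [[345.25406296 235.99796972]] [[344.80973973 235.58167157]]
right top [591.91745467  -9.80481491  68.        ] [[324.25491935 209.69831699]]
```

View pics/s32d.png

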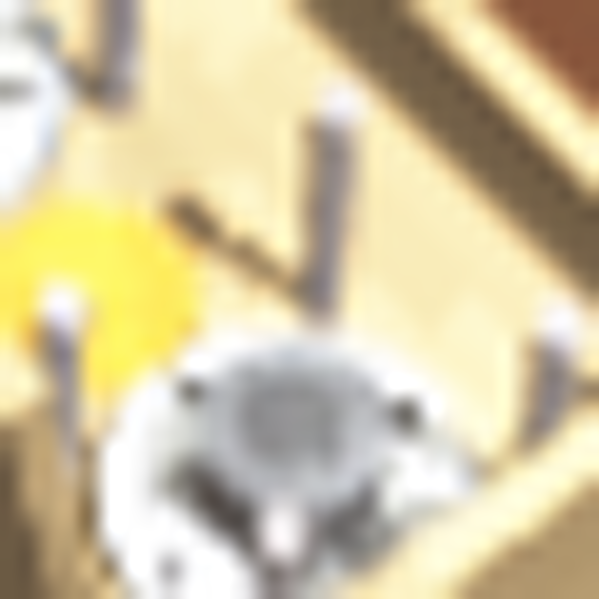

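```bash

python3 -m pendant '[[[0,0,-0.8,0],[0,0.2,-0.8,0],[-0.2,0.6,-0.6,0],[-0.4,0.8,-0.2,0],[-0.4,0.9,0,0],[-0.4,0.9,0,0],[-0.4,0.9,0,0],[-0.4,0.9,0,0],[-0.4,0.9,0,0],[-0.4,0.9,0,0]]]' 1
python3 -m pendant '[[[-0.4,0.9,0,0],[-0.4,0.9,0,0],[-0.4,0.8,0,0],[-0.4,0.7,0,0],[-0.3,0.5,0,0],[-0.2,0.2,0.1,0],[0,0,0.2,0],[0,0,0,0],[0,0,0,0],[0,0,0,0]]]' 1
python3 - <<'E'
from h import *
gp(465.3,-274.2,4,-2,k=27)
snap('scene','s33');snap('top','t33');import meas; meas.flanges('33')
E
```

```text
time: 66.52
tool_pos: [533.2, -154.4, 171.5]
tcp_rot: [179.4, 2.4, -1.7]
ft_force: [-0.1, -0.2, -0.7]
finger_gap: 85.6
time: 67.35
tool_pos: [482.6, -244.1, 173.7]
tcp_rot: [179.1, 2.1, -2.1]
ft_force: [0.3, 0.9, 0.6]
finger_gap: 85.7
t 67.35 pos [ 482.6 -244.1  173.7] rot [179.1   2.1  -2.1] F [0.3 0.9 0.6] gap 85.7
tilt deg (toolz xy) [-2.1  -0.78]
total tool mm [-11.1  28.6 170.6] turn -0.1 rows 9
[-0.06, 0.16, 0.95, -0.0]
top [282.6, 181.6, 19.4, 21.2] 315.5 [[596.3, 90.7], [592.5, 88.0]]
top [317.4, 180.4, 23.2, 26.4] 434.5 [[599.8, -8.8], [595.9, -9.5]]
scene [349.7, 230.9, 28.9, 34.8] 378.5 [[557.2, 76.5], [567.2, 85.3]]
scene [306.6, 221.8, 15.7, 24.8] 114.0 [[638.3, -42.8], [646.7, -31.6]]
scene [323.6, 212.3, 19.6, 25.8] 339.0 [[572.0, -33.5], [581.7, -22.5]]
scene [301.4, 152.3, 13.0, 15.5] 156.5 [[453.7, -290.9], [465.8, -274.6]]
```

```bash

python3 -m pendant '[[[-0.1,0.2,0.3,0],[-0.1,0.3,0.5,0],[-0.1,0.3,0.6,0],[-0.1,0.2,0.7,0],[0,0.1,0.7,0],[0,0,0.7,0],[0,0,0.7,0],[0,0,0.5,0],[0,0,0.3,0],[0,0,0.1,0]]]' 1
python3 - <<'E'
from h import *
gp(465.3,-274.2,4,-2,k=27)
E
```

```text
time: 68.28
tool_pos: [466.6, -269.4, 59.4]
tcp_rot: [179.2, 2.3, -1.9]
ft_force: [-0.5, 1.1, 0.2]
finger_gap: 85.5
t 68.28 pos [ 466.6 -269.4   59.4] rot [179.2   2.3  -1.9] F [-0.5  1.1  0.2] gap 85.5
tilt deg (toolz xy) [-2.31 -0.68]
total tool mm [ 0.   4.5 55.5] turn 0.1 rows 3
[0.0, 0.07, 0.93, 0.01]
```

```bash

python3 -m pendant '[[[0,0.1,0.2,0],[0,0.1,0.3,0],[0,0,0.4,0],[0,0,0.4,0],[0,0,0.4,0],[0,0,0.4,0],[0,0,0.3,0],[0,0,0.15,0],[0,0,0,0],[0,0,0,0]]]' 1
python3 - <<'E'
from h import *
gp(465.3,-274.2,4,-2,k=27)
E
```

```text
time: 69.12
tool_pos: [464.9, -275.1, 3.7]
tcp_rot: [179.2, 2.2, -1.9]
ft_force: [0.3, 0.1, -0.2]
finger_gap: 85.1
t 69.12 pos [ 464.9 -275.1    3.7] rot [179.2   2.2  -1.9] F [ 0.3  0.1 -0.2] gap 85.1
tilt deg (toolz xy) [-2.24 -0.73]
total tool mm [-0.7 -0.6 -0.3] turn 0.1 rows 1
[-0.03, -0.03, -0.02, 0.02]
```

```bash

python3 -m pendant '[[[0,-0.03,0,0],[0,0,0,0],[0,0,0,0],[0,0,0,0],[0,0,0,0],[0,0,0,0],[0,0,0,0],[0,0,0,0],[0,0,0,0],[0,0,0,0]]]' -1 50
python3 -c "
from h import *
st()"
python3 -m pendant '[[[0,0,-0.2,0],[0,0,-0.4,0],[0,0,-0.5,0],[0,0,-0.6,0],[0,0,-0.7,0],[0,0,-0.7,0],[0,0,-0.7,0],[0,0,-0.7,0],[0,0,-0.6,0],[0,0,-0.4,0]]]' 
python3 - <<'E'
from h import *
step(592.5,92,140,-2)
snap('scene','s34');crop('s34','s34c',260,70,340,150)
E
```

```text
time: 69.95
tool_pos: [466.1, -275.1, 5.5]
tcp_rot: [179.1, 2.1, -1.9]
ft_force: [1.5, -0.2, -1.8]
finger_gap: 58.0
t 69.95 pos [ 466.1 -275.1    5.5] rot [179.1   2.1  -1.9] F [ 1.5 -0.2 -1.8] gap 58.0
tilt deg (toolz xy) [-2.11 -0.82]
time: 70.78
tool_pos: [470.4, -273.2, 128.1]
tcp_rot: [179.1, 2.0, -1.9]
ft_force: [0.9, -0.7, -1.3]
finger_gap: 57.7
t 70.78 pos [ 470.4 -273.2  128.1] rot [179.1   2.   -1.9] F [ 0.9 -0.7 -1.3] gap 57.7
tilt deg (toolz xy) [-2.02 -0.87]
total tool mm [ 109.4 -368.7  -21.8] turn 0.1 rows 21
[0.26, -0.88, -0.05, 0.0]
```

View pics/s34c.png

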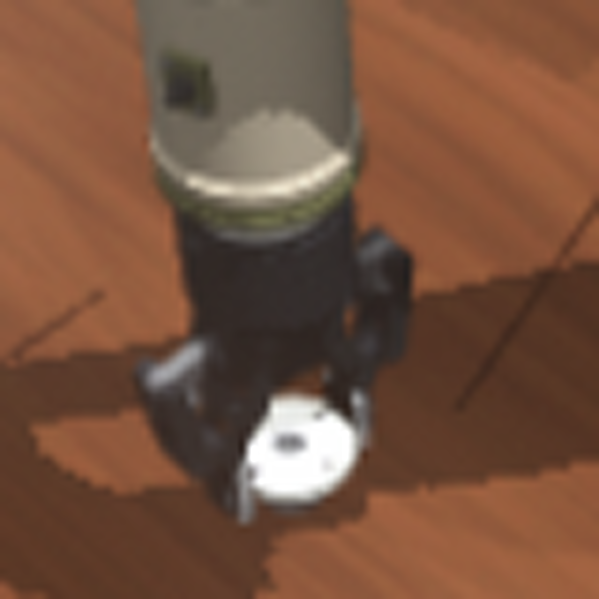

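```bash

python3 -m pendant '[[[0.2,-0.2,-0.3,0],[0.3,-0.4,-0.4,0],[0.4,-0.6,-0.5,0],[0.5,-0.7,-0.4,0],[0.5,-0.7,-0.2,0],[0.5,-0.7,0,0],[0.5,-0.7,0,0],[0.4,-0.7,0,0],[0.3,-0.7,0,0],[0.3,-0.7,0,0]]]' 
python3 -m pendant '[[[0.2,-0.8,0,0],[0.2,-0.8,0,0],[0.1,-0.8,0,0],[0.1,-0.8,0,0],[0.1,-0.8,0,0],[0.1,-0.8,0,0],[0.1,-0.8,0,0],[0.1,-0.7,0,0],[0,-0.5,0,0],[0,-0.3,0,0]]]' 
python3 - <<'E'
from h import *
step(592.5,92,130,-2)
E
```

```text
time: 71.67
tool_pos: [559.9, -144.7, 165.6]
tcp_rot: [179.0, 1.9, -2.1]
ft_force: [-0.1, -0.3, -1.9]
finger_gap: 58.2
time: 72.5
tool_pos: [585.6, 16.1, 159.7]
tcp_rot: [179.3, 2.5, -1.8]
ft_force: [0.2, 0.0, -0.4]
finger_gap: 58.3
t 72.5 pos [585.6  16.1 159.7] rot [179.3   2.5  -1.8] F [ 0.2  0.  -0.4] gap 58.3
tilt deg (toolz xy) [-2.49 -0.64]
total tool mm [  5.9 -76.4  28.5] turn 0.2 rows 5
[0.06, -0.76, 0.29, 0.01]
```

```bash

python3 -m pendant '[[[0.1,-0.4,0.1,0],[0.1,-0.6,0.1,0],[0.1,-0.7,0.2,0],[0.05,-0.6,0.2,0],[0,-0.5,0.2,0],[0,-0.3,0.2,0],[0,-0.1,0.1,0],[0,0,0,0],[0,0,0,0],[0,0,0,0]]]' 
python3 - <<'E'
from h import *
step(592.5,92,105,-2)
snap('scene','s35');crop('s35','s35c',310,170,390,250)
s=sense();R=Ro.from_euler("xyz",s["tcp_rot"],degrees=True);q=s["tool_pos"]-R.apply([0,0,24.5]);print(q,(proj("scene",q)-[310,170])*7.49)
E
```

```text
time: 73.33
tool_pos: [593.0, 87.3, 132.3]
tcp_rot: [179.2, 2.7, -1.7]
ft_force: [-0.4, -0.8, -1.5]
finger_gap: 57.9
t 73.33 pos [593.   87.3 132.3] rot [179.2   2.7  -1.7] F [-0.4 -0.8 -1.5] gap 57.9
tilt deg (toolz xy) [-2.7  -0.67]
total tool mm [ 0.7 -5.  27.2] turn 0.3 rows 2
[0.02, -0.13, 0.68, 0.03]
[594.21104675  87.4522744  156.88508714] [[267.31738287 329.19112141]]
```

View pics/s35c.png

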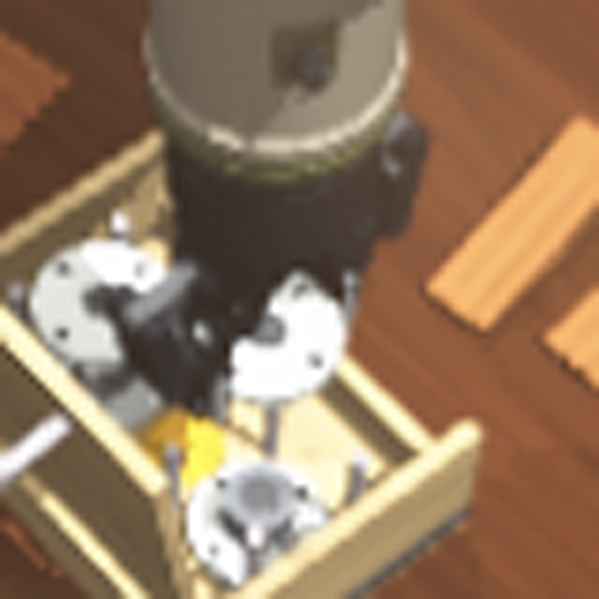

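```bash

python3 -m pendant '[[[0,-0.08,0.2,0.03],[0,-0.08,0.3,0],[0.02,-0.05,0.3,0],[0.02,0,0.3,0],[0.02,0,0.3,0],[0.02,0,0.3,0],[0.02,0,0.2,0],[0,0,0.1,0],[0,0,0,0],[0,0,0,0]]]' 
python3 - <<'E'
from h import *
step(592.8,92,44,-2)
E
```

```text
time: 74.22
tool_pos: [593.1, 89.1, 87.4]
tcp_rot: [179.2, 2.7, -2.0]
ft_force: [0.3, -0.3, -0.7]
finger_gap: 57.9
t 74.22 pos [593.1  89.1  87.4] rot [179.2   2.7  -2. ] F [ 0.3 -0.3 -0.7] gap 57.9
tilt deg (toolz xy) [-2.72 -0.69]
total tool mm [ 1.6 -3.4 43.4] turn -0.0 rows 3
[0.03, -0.06, 0.72, -0.0]
```

```bash

python3 -m pendant '[[[0,-0.08,0.1,0],[0,-0.08,0.15,0],[0.01,-0.04,0.2,0],[0.01,0,0.2,0],[0.01,0,0.2,0],[0.01,0,0.2,0],[0.01,0,0.2,0],[0,0,0.1,0],[0,0,0,0],[0,0,0,0]]]' 
python3 - <<'E'
from h import *
step(592.8,92,44,-2)
snap('scene','s36');crop('s36','s36c',310,170,390,250)
E
```

```text
time: 75.05
tool_pos: [593.5, 93.3, 58.1]
tcp_rot: [179.2, 2.6, -2.0]
ft_force: [0.5, 0.1, -1.9]
finger_gap: 57.9
t 75.05 pos [593.5  93.3  58.1] rot [179.2   2.6  -2. ] F [ 0.5  0.1 -1.9] gap 57.9
tilt deg (toolz xy) [-2.65 -0.69]
total tool mm [-0.   1.2 14.1] turn -0.0 rows 1
[-0.0, 0.06, 0.71, -0.0]
```

View pics/s36c.png

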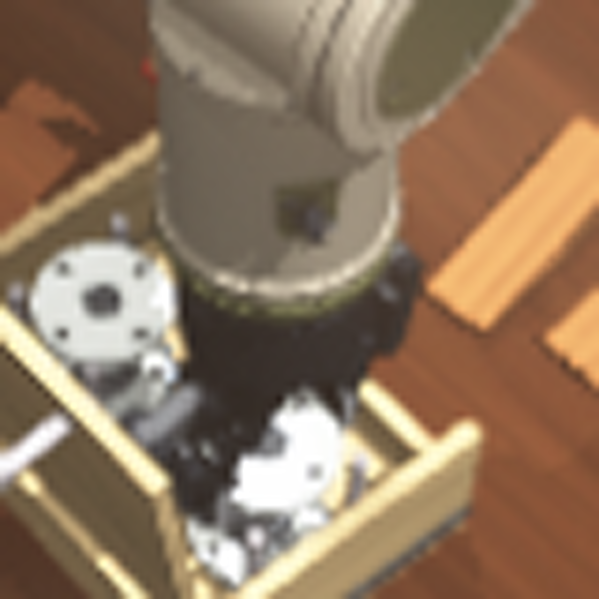

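```bash

python3 -m pendant '[[[0,0.05,0.05,0],[0,0.02,0.1,0],[0,0,0.1,0],[0,0,0.1,0],[0,0,0.1,0],[0,0,0.1,0],[0,0,0.05,0],[0,0,0.05,0],[0,0,0,0],[0,0,0,0]]]' 
python3 - <<'E'
from h import *
step(592.8,92,44,-2)
E
```

```text
time: 75.93
tool_pos: [593.4, 91.6, 44.5]
tcp_rot: [179.2, 2.6, -2.0]
ft_force: [-0.3, -1.0, -0.3]
finger_gap: 58.1
t 75.93 pos [593.4  91.6  44.5] rot [179.2   2.6  -2. ] F [-0.3 -1.  -0.3] gap 58.1
tilt deg (toolz xy) [-2.58 -0.68]
total tool mm [-0.5 -0.4  0.6] turn -0.0 rows 1
[-0.03, -0.02, 0.03, -0.0]
```

```bash

python3 -m pendant '[[[0,0,0.05,0],[0,0,0.05,0],[0,0,0.05,0],[0,0,0,0],[0,0,0,0],[0,0,0,0],[0,0,0,0],[0,0,0,0],[0,0,0,0],[0,0,0,0]]]' 
python3 - <<'E'
from h import *
st()
E
python3 -m pendant '[[[0,0,0,0],[0,0,0,0],[0,0,0,0],[0,0,0,0],[0,0,0,0],[0,0,-0.2,0],[0,0,-0.4,0],[0,0,-0.6,0],[0,0,-0.8,0],[0,0,-0.8,0]]]' 0.8
python3 -m pendant '[[[0,0,-0.9,0],[0,0,-0.9,0],[0,0,-0.9,0],[0,0,-0.9,0],[0,0,-0.9,0],[-0.3,0,-0.9,0],[-0.6,0,0,0],[-0.9,0,0,0],[-0.9,0,0,0],[-0.9,0,0,0]]]' 0
python3 - <<'E'
from h import *
st()
snap('scene','s37');crop('s37','s37c',300,170,390,260);snap('top','t37');crop('t37','t37c',240,110,360,230)
E
```

```text
time: 76.77
tool_pos: [593.9, 91.7, 42.7]
tcp_rot: [179.2, 2.5, -2.0]
ft_force: [0.7, 0.0, 0.1]
finger_gap: 58.0
t 76.77 pos [593.9  91.7  42.7] rot [179.2   2.5  -2. ] F [0.7 0.  0.1] gap 58.0
tilt deg (toolz xy) [-2.5  -0.68]
time: 77.6
tool_pos: [593.9, 92.2, 99.4]
tcp_rot: [179.2, 2.8, -2.0]
ft_force: [-0.6, 0.6, 0.1]
finger_gap: 76.9
time: 78.43
tool_pos: [532.1, 96.2, 237.0]
tcp_rot: [179.3, 1.5, -2.1]
ft_force: [-0.1, 1.1, 0.4]
finger_gap: 42.6
t 78.43 pos [532.1  96.2 237. ] rot [179.3   1.5  -2.1] F [-0.1  1.1  0.4] gap 42.6
tilt deg (toolz xy) [-1.52 -0.6 ]
```

View pics/s37c.png

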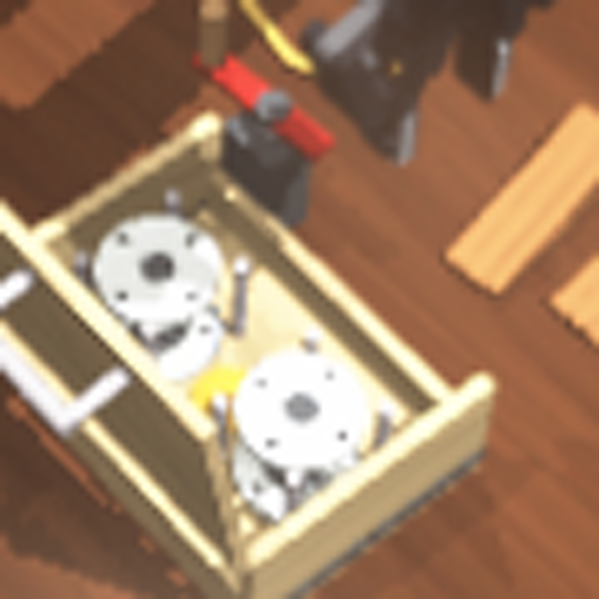

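View pics/t37c.png

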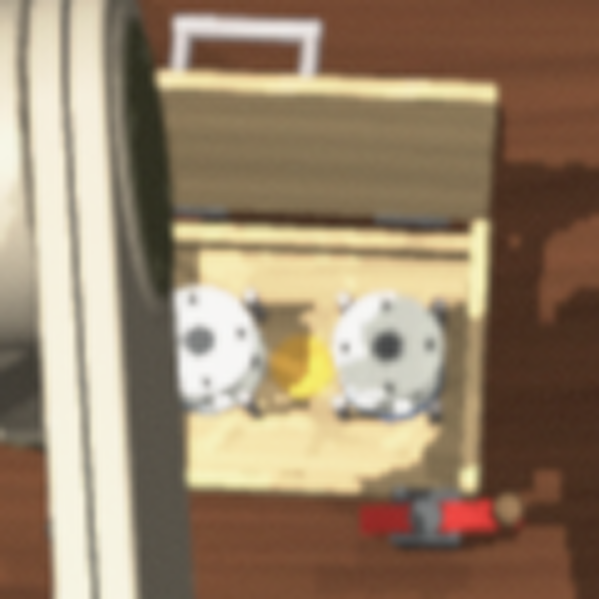

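```bash

python3 - <<'E'
from h import *
snap('top','t38');crop('t37','t38c',265,105,315,130);crop('s37','s38c',285,190,325,245)
k=599.4/100;k2=599.4/120
print(tri((280+85/k,170+285/k),(240+318/k2,110+28/k2)))
print(tri((280+182/k,170+385/k),(240+176/k2,110+21/k2)))
E
```

```text
(array([725.65607174,  19.61644607, 195.62061293]), np.float64(0.05030080744559655))
(array([728.08368565,  88.86401029, 197.175216  ]), np.float64(1.9525875964344452))
```

View pics/s38c.png

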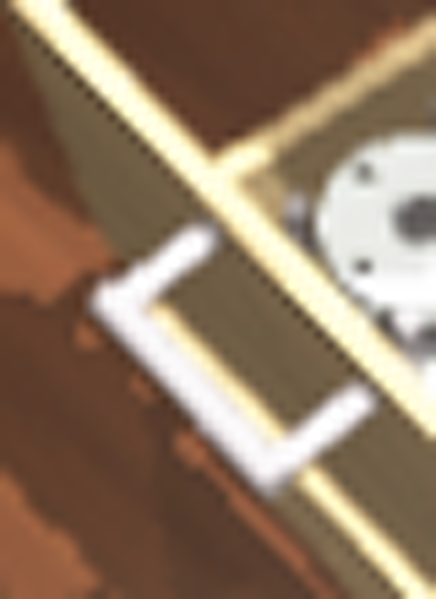

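View pics/t38c.png

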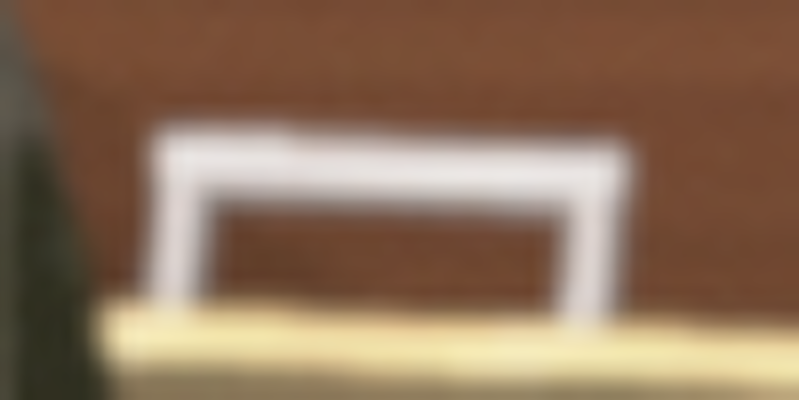

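```bash

python3 -m pendant '[[[0.4,0.1,-0.4,0],[0.8,0.2,-0.4,0],[0.9,0.2,-0.3,0],[0.9,0.2,-0.2,0],[0.9,0.2,-0.2,0],[0.9,0.2,-0.1,0],[0.9,0.2,0,0],[0.9,0.2,0,0],[0.7,0.1,0,0],[0.3,0,0,0]]]' -0.45
python3 - <<'E'
from h import *
gp(727,54,250,-2)
E
```

```text
time: 79.42
tool_pos: [695.7, 56.7, 272.9]
tcp_rot: [179.4, 1.0, -2.0]
ft_force: [0.3, -0.0, -0.6]
finger_gap: 23.3
t 79.42 pos [695.7  56.7 272.9] rot [179.4   1.   -2. ] F [ 0.3 -0.  -0.6] gap 23.3
tilt deg (toolz xy) [-1.02 -0.61]
total tool mm [31.5  1.6 22.3] turn -0.0 rows 2
[0.79, 0.04, 0.56, -0.0]
```

```bash

python3 -m pendant '[[[0.3,0,0,0],[0.5,0,0,0],[0.4,0,0.1,0],[0.2,0,0.2,0],[0.1,0,0.2,0],[0,0,0.2,0],[0,0,0.2,0],[0,0,0.1,0],[0,0,0,0],[0,0,0,0]]]' 
python3 - <<'E'
from h import *
gp(727,54,180,-2)
E
```

```text
time: 80.25
tool_pos: [730.5, 53.4, 248.6]
tcp_rot: [179.3, 1.1, -2.1]
ft_force: [-0.6, 0.2, 0.5]
finger_gap: 23.5
t 80.25 pos [730.5  53.4 248.6] rot [179.3   1.1  -2.1] F [-0.6  0.2  0.5] gap 23.5
tilt deg (toolz xy) [-1.09 -0.62]
total tool mm [-2.5 -1.1 68.7] turn -0.1 rows 4
[-0.03, -0.01, 0.86, -0.01]
```

```bash

python3 -m pendant '[[[-0.05,0,0.2,0],[-0.05,0,0.3,0],[0,0,0.4,0],[0,0,0.4,0],[0,0,0.3,0],[0,0,0.2,0],[0,0,0.1,0],[0,0,0,0],[0,0,0,0],[0,0,0,0]]]' 
python3 - <<'E'
from h import *
gp(727,54,180,-2)
snap('scene','s39');crop('s39','s39c',270,160,350,240)
E
```

```text
time: 81.08
tool_pos: [726.4, 53.3, 206.4]
tcp_rot: [179.3, 1.1, -2.1]
ft_force: [-0.8, 0.1, 0.9]
finger_gap: 23.4
t 81.08 pos [726.4  53.3 206.4] rot [179.3   1.1  -2.1] F [-0.8  0.1  0.9] gap 23.4
tilt deg (toolz xy) [-1.13 -0.63]
total tool mm [ 0.7 -0.8 26.4] turn -0.1 rows 2
[0.02, -0.02, 0.66, -0.01]
```

View pics/s39c.png

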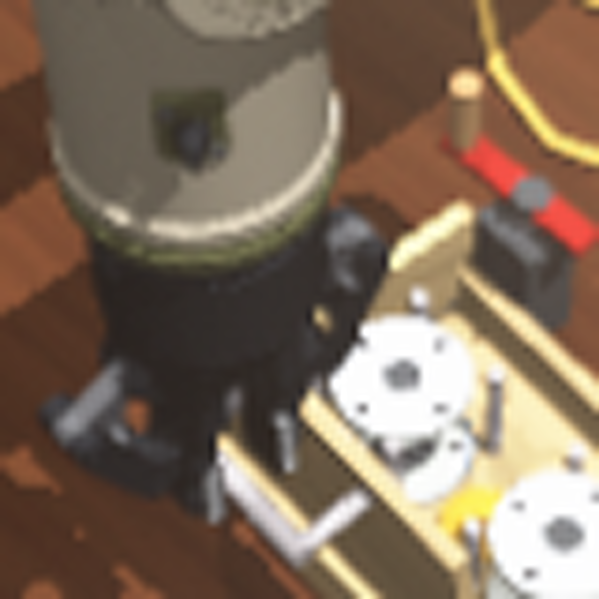

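```bash

python3 -m pendant '[[[0.02,-0.02,0.15,0],[0.02,-0.02,0.25,0],[0,0,0.25,0],[0,0,0.25,0],[0,0,0.2,0],[0,0,0.1,0],[0,0,0.05,0],[0,0,0,0],[0,0,0,0],[0,0,0,0]]]' 
python3 - <<'E'
from h import *
gp(727,54,180,-2)
E
```

```text
time: 81.97
tool_pos: [727.2, 53.8, 179.4]
tcp_rot: [179.3, 1.0, -2.1]
ft_force: [-0.4, 0.3, 0.5]
finger_gap: 23.5
t 81.97 pos [727.2  53.8 179.4] rot [179.3   1.   -2.1] F [-0.4  0.3  0.5] gap 23.5
tilt deg (toolz xy) [-1.06 -0.62]
total tool mm [-0.6  0.1 -0.6] turn -0.1 rows 1
[-0.03, 0.0, -0.03, -0.03]
```

```bash

python3 -m pendant '[[[0,0,0,0],[0,0,0,0],[0,0,0,0],[0,0,0,0],[0,0,0,0],[0,0,0,0],[0,0,0,0],[0,0,0,0],[0,0,0,0],[0,0,0,0]]]' -1 40
python3 - <<'E'
from h import *
st()
E
```

```text
time: 82.8
tool_pos: [726.6, 53.9, 179.5]
tcp_rot: [179.3, 1.1, -2.1]
ft_force: [-2.8, -0.3, -0.3]
finger_gap: 8.6
t 82.8 pos [726.6  53.9 179.5] rot [179.3   1.1  -2.1] F [-2.8 -0.3 -0.3] gap 8.6
tilt deg (toolz xy) [-1.15 -0.62]
```

```bash

python3 -m pendant '[[[-0.5,0,-0.22,0],[-0.55,0,-0.22,0],[-0.58,0,-0.12,0],[-0.58,0,-0.12,0],[-0.59,0,-0.02,0],[-0.59,0,-0.02,0],[-0.59,0,0.08,0],[-0.59,0,0.08,0],[-0.56,0,0.18,0],[-0.56,0,0.18,0]]]' 
python3 - <<'E'
from h import *
s=st();R=Ro.from_euler("xyz",s["tcp_rot"],degrees=True);g=s["tool_pos"]-R.apply([0,0,17]);r=g-[664.5,0,74];print(g,np.hypot(r[0],r[2]),162.9-np.degrees(np.arctan2(r[2],r[0])))
E
```

```text
time: 83.63
tool_pos: [623.3, 58.3, 191.7]
tcp_rot: [179.5, -0.9, -2.2]
ft_force: [5.9, 0.6, -0.7]
finger_gap: 8.4
t 83.63 pos [623.3  58.3 191.7] rot [179.5  -0.9  -2.2] F [ 5.9  0.6 -0.7] gap 8.4
tilt deg (toolz xy) [ 0.93 -0.55]
[623.0309361   58.48549399 208.67164929] 140.91180356106224 55.78497746413703
```

```bash

python3 -m pendant '[[[-0.5,0,0.4,0],[-0.52,0,0.3,0],[-0.52,0,0.3,0],[-0.47,0,0.37,0],[-0.47,0,0.37,0],[-0.4,0,0.44,0],[-0.4,0,0.44,0],[-0.32,0,0.5,0],[-0.32,0,0.5,0],[-0.22,0,0.5,0]]]' 
python3 - <<'E'
from h import *
s=st();R=Ro.from_euler("xyz",s["tcp_rot"],degrees=True);g=s["tool_pos"]-R.apply([0,0,17]);r=g-[664.5,0,74];print(g,np.hypot(r[0],r[2]),162.9-np.degrees(np.arctan2(r[2],r[0])))
E
```

```text
time: 84.47
tool_pos: [550.7, 61.5, 132.9]
tcp_rot: [179.6, -3.1, -2.1]
ft_force: [-20.6, 0.1, 16.3]
finger_gap: 8.3
t 84.47 pos [550.7  61.5 132.9] rot [179.6  -3.1  -2.1] F [-20.6   0.1  16.3] gap 8.3
tilt deg (toolz xy) [ 3.08 -0.51]
[549.83415835  61.67154232 149.87672066] 137.4973889925917 16.393417163894014
```

```bash

python3 -m pendant '[[[-0.1,0,0,0],[-0.05,0,0,0],[0,0,0,0],[0,0,0,0],[0,0,0,0],[0,0,0,0],[0,0,0,0],[0,0,0,0],[0,0,0,0],[0,0,0,0]]]' 
python3 - <<'E'
from h import *
s=st();R=Ro.from_euler("xyz",s["tcp_rot"],degrees=True);g=s["tool_pos"]-R.apply([0,0,17]);r=g-[664.5,0,74];print(g,np.hypot(r[0],r[2]),162.9-np.degrees(np.arctan2(r[2],r[0])))
snap('scene','s40');crop('s40','s40c',280,150,400,270)
E
```

```text
time: 85.3
tool_pos: [549.7, 61.5, 132.2]
tcp_rot: [179.6, -3.5, -2.1]
ft_force: [0.4, 0.5, -3.2]
finger_gap: 8.0
t 85.3 pos [549.7  61.5 132.2] rot [179.6  -3.5  -2.1] F [ 0.4  0.5 -3.2] gap 8.0
tilt deg (toolz xy) [ 3.51 -0.51]
[548.70600461  61.69189934 149.20308204] 138.07154998807553 15.901942738325545
```

View pics/s40c.png

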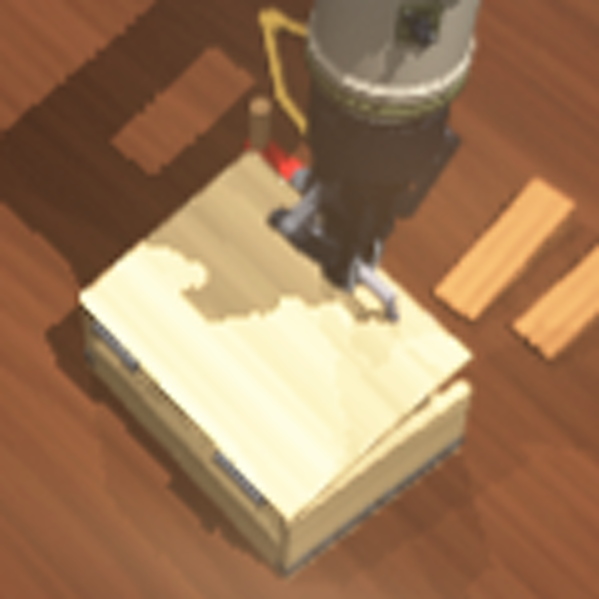

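```bash

python3 -m pendant '[[[-0.25,0,0.3,0],[-0.25,0,0.4,0],[-0.2,0,0.45,0],[-0.15,0,0.45,0],[-0.05,0,0.3,0],[0,0,0.2,0],[0,0,0.1,0],[0,0,0.1,0],[0,0,0.1,0],[0,0,0,0]]]' 
python3 - <<'E'
from h import *
s=st();R=Ro.from_euler("xyz",s["tcp_rot"],degrees=True);g=s["tool_pos"]-R.apply([0,0,17]);r=g-[664.5,0,74];print(g,np.hypot(r[0],r[2]),162.9-np.degrees(np.arctan2(r[2],r[0])))
snap('scene','s41');crop('s41','s41c',280,150,400,270)
E
```

```text
time: 86.18
tool_pos: [535.6, 62.2, 98.4]
tcp_rot: [179.6, -4.1, -2.1]
ft_force: [4.7, 0.1, -7.1]
finger_gap: 8.4
t 86.18 pos [535.6  62.2  98.4] rot [179.6  -4.1  -2.1] F [ 4.7  0.1 -7.1] gap 8.4
tilt deg (toolz xy) [ 4.12 -0.57]
[534.35394449  62.36940687 115.37092326] 136.5633518017492 0.5344577600267826
```

View pics/s41c.png

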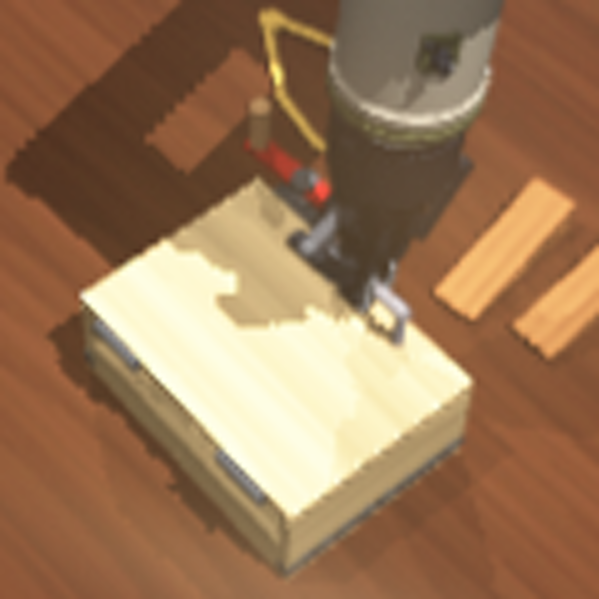

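```bash

python3 -m pendant '[[[0,0,0.2,0],[0,0,0.2,0],[0,0,0.2,0],[0,0,0.2,0],[0,0,0.2,0],[0,0,0.2,0],[0,0,0.2,0],[0,0,0.2,0],[0,0,0.2,0],[0,0,0.2,0]]]' 
python3 - <<'E'
from h import *
s=st();R=Ro.from_euler("xyz",s["tcp_rot"],degrees=True);g=s["tool_pos"]-R.apply([0,0,17]);r=g-[664.5,0,74];print(g,np.hypot(r[0],r[2]),162.9-np.degrees(np.arctan2(r[2],r[0])))
E
```

```text
time: 87.07
tool_pos: [535.8, 62.2, 97.4]
tcp_rot: [179.4, -4.0, -1.9]
ft_force: [-27.1, -2.6, 44.0]
finger_gap: 8.0
t 87.07 pos [535.8  62.2  97.4] rot [179.4  -4.   -1.9] F [-27.1  -2.6  44. ] gap 8.0
tilt deg (toolz xy) [ 4.02 -0.74]
[534.65770411  62.44835149 114.40059813] 135.98246259019888 0.18359737899498896
```

```bash

python3 -m pendant '[[[0,0,0,0],[0,0,0,0],[0,0,0,0],[0,0,0,0],[0,0,-0.3,0],[0,0,-0.6,0],[0,0,-0.8,0],[0,0,-0.9,0],[0,0,-0.9,0],[0,0,-0.9,0]]]' 0
python3 - <<'E'
from h import *
snap('scene','s42');crop('s42','s42c',280,150,400,270)
snap('top','t42');crop('t42','t42c',240,110,360,230)
gp(499,-72.5,180,-2)
E
```

```text
time: 87.9
tool_pos: [523.8, 63.3, 183.7]
tcp_rot: [179.4, -3.3, -1.9]
ft_force: [0.2, 0.0, 0.0]
finger_gap: 43.2
t 88.0 pos [526.4  63.4 187.2] rot [179.4  -3.7  -1.9] F [ 1.6 -0.4  0.5] gap 43.0
tilt deg (toolz xy) [ 3.71 -0.74]
total tool mm [-22.1 136.9   7.2] turn 0.1 rows 8
[-0.14, 0.86, 0.05, 0.0]
```

View pics/s42c.png

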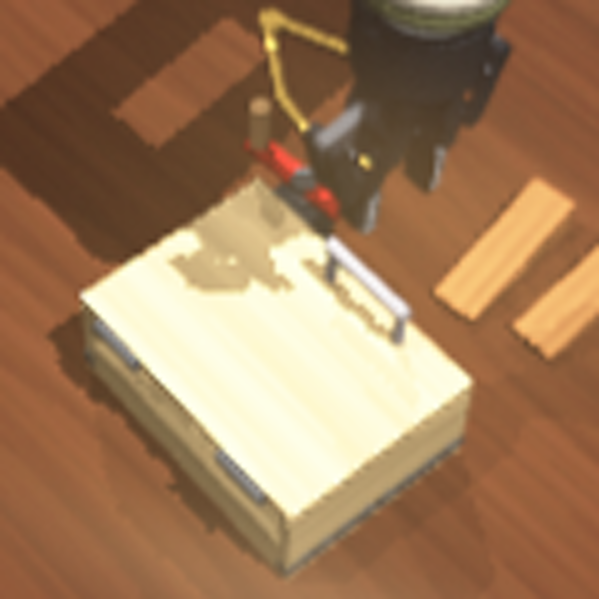

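```bash

python3 -m pendant '[[[-0.1,0.3,0,0],[-0.1,0.7,0,0],[-0.1,0.8,0,0],[-0.15,0.9,0,0],[-0.15,0.9,0,0],[-0.15,0.9,0,0],[-0.15,0.8,0,0],[-0.1,0.5,0,0],[0,0.2,0,0],[0,0,0,0]]]' 0
python3 - <<'E'
from h import *
print(tri((280+260/4.995,150+105/4.995),(240+508/4.995,110+508/4.995)))
gp(499,-73,98,-2)
E
```

```text
time: 88.83
tool_pos: [496.3, -62.3, 180.2]
tcp_rot: [179.4, -3.2, -1.8]
ft_force: [0.4, 0.4, 0.2]
finger_gap: 42.8
(array([499.37781204, -73.41352485, 128.84614264]), np.float64(0.21865792988001823))
t 88.83 pos [496.3 -62.3 180.2] rot [179.4  -3.2  -1.8] F [0.4 0.4 0.2] gap 42.8
tilt deg (toolz xy) [ 3.15 -0.66]
total tool mm [-0.4 10.  82.4] turn 0.2 rows 5
[-0.0, 0.1, 0.82, 0.01]
```

```bash

python3 -m pendant '[[[0,0.1,0.2,0],[0,0.2,0.3,0],[0,0.1,0.5,0],[0,0,0.5,0],[0,0,0.5,0],[0,0,0.5,0],[0,0,0.5,0],[0,0,0.4,0],[0,0,0.2,0],[0,0,0,0]]]' 0
python3 - <<'E'
from h import *
gp(499,-73.2,98,-2)
snap('scene','s43');crop('s43','s43c',280,120,400,240)
E
```

```text
time: 89.67
tool_pos: [498.9, -68.2, 97.3]
tcp_rot: [179.6, -2.9, -1.6]
ft_force: [0.1, -0.6, 0.1]
finger_gap: 42.6
t 89.67 pos [498.9 -68.2  97.3] rot [179.6  -2.9  -1.6] F [ 0.1 -0.6  0.1] gap 42.6
tilt deg (toolz xy) [ 2.88 -0.51]
total tool mm [ 1.3  5.1 -0.6] turn 0.4 rows 1
[0.06, 0.26, -0.03, 0.09]
```

View pics/s43c.png

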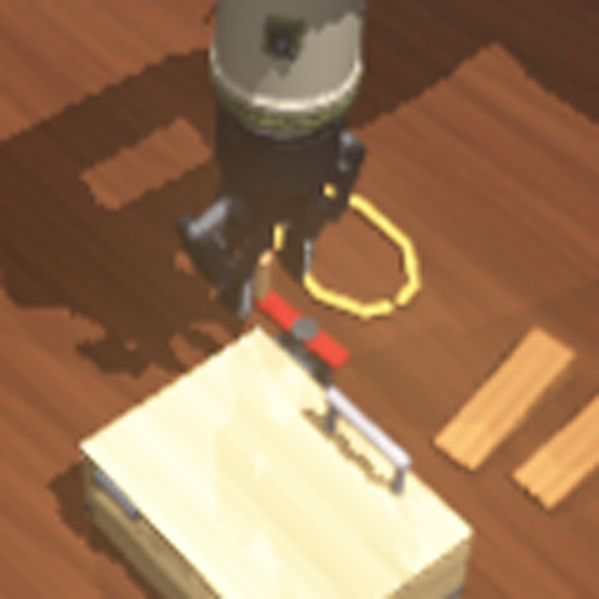

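Shift 5 mm in y, then grip the post.

```bash

python3 -m pendant '[[[0,0.12,0,0],[0,0.1,0,0],[0,0,0,0],[0,0,0,0],[0,0,0,0],[0,0,0,0],[0,0,0,0],[0,0,0,0],[0,0,0,0],[0,0,0,0]]]' 0
python3 -m pendant '[[[0,0,0,0],[0,0,0,0],[0,0,0,0],[0,0,0,0],[0,0,0,0],[0,0,0,0],[0,0,0,0],[0,0,0,0],[0,0,0,0],[0,0,0,0]]]' -1 25
python3 - <<'E'
from h import *
st()
E
```

```text
time: 90.55
tool_pos: [501.3, -73.9, 101.4]
tcp_rot: [179.5, -3.2, -1.6]
ft_force: [0.3, -0.2, 0.1]
finger_gap: 42.5
time: 91.38
tool_pos: [499.6, -73.8, 101.4]
tcp_rot: [179.5, -3.0, -1.6]
ft_force: [-1.0, -0.3, 2.2]
finger_gap: 13.5
t 91.38 pos [499.6 -73.8 101.4] rot [179.5  -3.   -1.6] F [-1.  -0.3  2.2] gap 13.5
tilt deg (toolz xy) [ 2.98 -0.6 ]
```

```bash

python3 -m pendant '[[[-0.17,-0.01,0,1],[-0.17,-0.01,0,1],[-0.17,-0.01,0,1],[-0.17,0,0,1],[-0.17,-0.01,0,1],[-0.17,-0.01,0,1],[-0.17,0,0,1],[-0.17,-0.01,0,1],[-0.17,-0.01,0,1],[-0.17,0,0,1]]]'
python3 -c "
from h import *
s=st();p=s['tool_pos'][:2]-[499,-31.5];print(np.hypot(*p),np.degrees(np.arctan2(p[1],p[0])))"
```

```text
time: 92.22
tool_pos: [467.5, -61.0, 101.2]
tcp_rot: [-178.4, -2.4, -49.4]
ft_force: [-0.7, 2.1, 2.7]
finger_gap: 13.4
t 92.22 pos [467.5 -61.  101.2] rot [-178.4   -2.4  -49.4] F [-0.7  2.1  2.7] gap 13.4
tilt deg (toolz xy) [ 2.81 -0.78]
43.1150043465635 -136.8658060797047
```

```bash

python3 -m pendant '[[[-0.17,-0.01,0,1],[-0.17,-0.01,0,1],[-0.17,-0.01,0,1],[-0.17,0,0,1],[-0.17,-0.01,0,1],[-0.17,-0.01,0,1],[-0.17,0,0,1],[-0.17,-0.01,0,0.9],[-0.17,-0.01,0,0.4],[-0.15,0,0,0]]]'
python3 -c "
from h import *
s=st();p=s['tool_pos'][:2]-[499,-31.5];print(np.hypot(*p),np.degrees(np.arctan2(p[1],p[0])))"
```

```text
time: 93.05
tool_pos: [456.1, -30.6, 101.2]
tcp_rot: [-177.3, -1.0, -89.8]
ft_force: [-3.0, -4.7, 1.9]
finger_gap: 13.2
t 93.05 pos [456.1 -30.6 101.2] rot [-177.3   -1.   -89.8] F [-3.  -4.7  1.9] gap 13.2
tilt deg (toolz xy) [ 2.73 -1.01]
42.943929591865604 178.814602660895
```

```bash

python3 -m pendant '[[[-0.1,0,0,0],[-0.15,0,0,0],[-0.15,0,0,0],[-0.15,0,0,0],[-0.15,0,0,0],[-0.15,0,0,0],[-0.15,0,0,0],[0,0,0,0],[0,0,0,0],[0,0,0,0]]]'
python3 -c "
from h import *
s=st();p=s['tool_pos'][:2]-[499,-31.5];print(np.hypot(*p),np.degrees(np.arctan2(p[1],p[0])))
snap('scene','s44');crop('s44','s44c',280,120,400,240)"
```

```text
time: 93.88
tool_pos: [455.7, -29.9, 101.3]
tcp_rot: [-177.3, -3.1, -89.3]
ft_force: [-2.3, -2.3, 2.2]
finger_gap: 12.9
t 93.88 pos [455.7 -29.9 101.3] rot [-177.3   -3.1  -89.3] F [-2.3 -2.3  2.2] gap 12.9
tilt deg (toolz xy) [ 2.7  -3.07]
43.316846066667914 177.90115045058252
```

View pics/s44c.png

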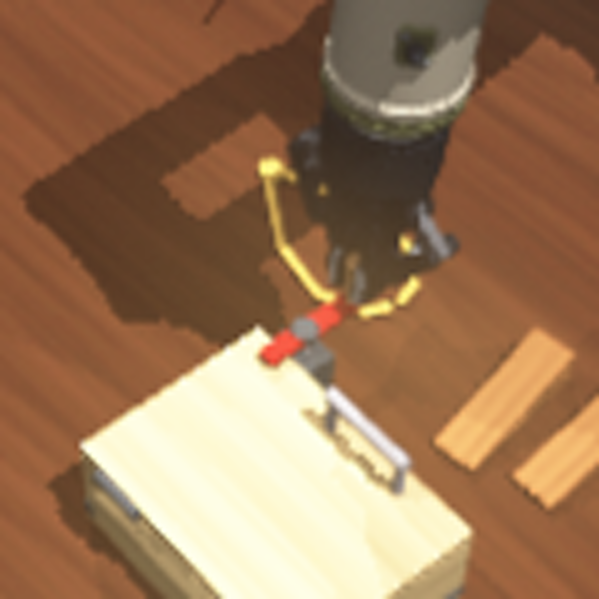

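```bash

python3 -m pendant '[[[0,0,0,0],[0,0,0,0],[0,0,0,0],[0,0,0,0],[0,0,0,0],[0,0,-0.3,0],[0,0,-0.6,0],[0,0,-0.8,0],[0,0,-0.9,0],[0,0,-0.9,0]]]' 0
python3 -m pendant '[[[0,0,-0.9,0],[0,0,-0.9,0],[-0.5,0,-0.5,0],[-0.9,0,0,0],[-0.9,0,0,0],[-0.9,0,0,0],[-0.9,0,0,0],[-0.9,0,0,0],[-0.9,0,0,0],[-0.9,0,0,0]]]'
python3 -m pendant '[[[-0.9,0,0,0],[-0.9,0,0,0],[-0.9,0,0,0],[-0.9,0,0,0],[-0.9,0,0,0],[-0.6,0,0,0],[-0.3,0,0,0],[0,0,0,0],[0,0,0,0],[0,0,0,0]]]'
python3 -c "
from h import *
st()
snap('scene','s45');crop('s45','s45c',280,120,400,240);snap('top','t45');crop('t45','t45c',240,110,360,230)"
```

```text
time: 94.77
tool_pos: [448.9, -24.3, 169.3]
tcp_rot: [-177.8, -3.0, -89.1]
ft_force: [0.2, -0.5, 0.3]
finger_gap: 42.6
time: 95.6
tool_pos: [446.8, 121.3, 219.3]
tcp_rot: [-177.1, -3.0, -89.4]
ft_force: [1.1, 0.2, 0.4]
finger_gap: 42.7
time: 96.43
tool_pos: [440.0, 243.4, 212.3]
tcp_rot: [-177.3, -2.9, -89.0]
ft_force: [-0.9, 0.4, 0.7]
finger_gap: 42.9
t 96.43 pos [440.  243.4 212.3] rot [-177.3   -2.9  -89. ] F [-0.9  0.4  0.7] gap 42.9
tilt deg (toolz xy) [ 2.73 -2.85]
```

View pics/s45c.png

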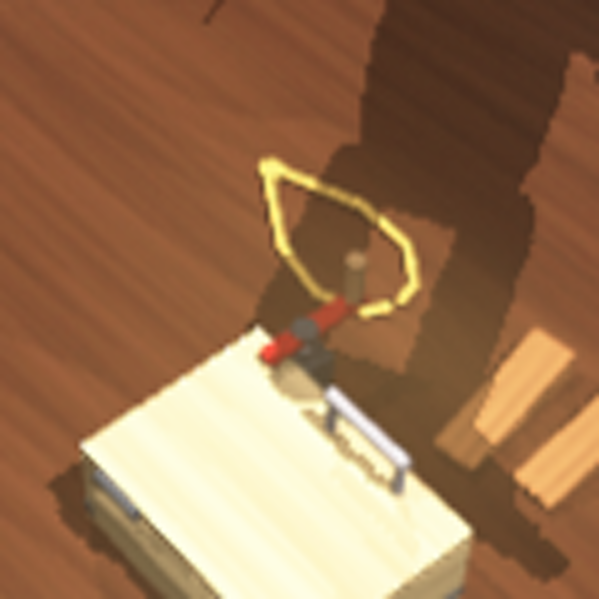

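View pics/t45.png

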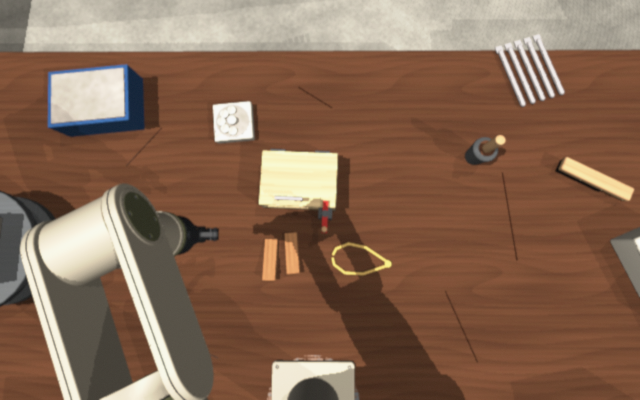

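View pics/t45c.png

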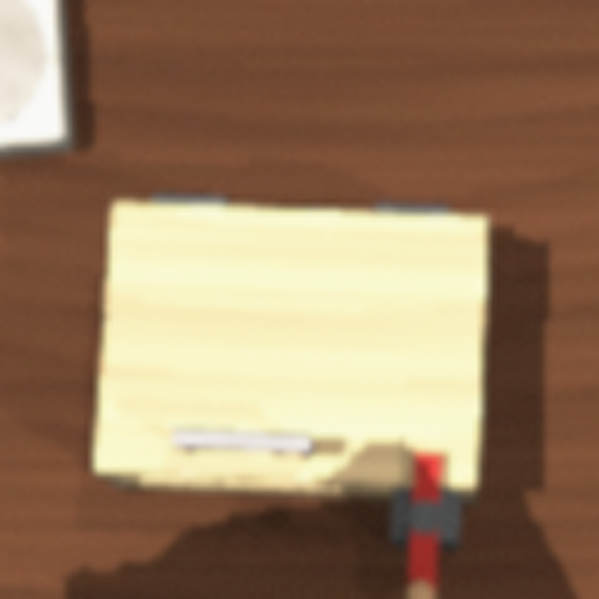

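```bash
python3 -c "
from bench import *
print(hand_in())"
```

```text
the job is handed in; nothing more can be done
None
```

The job is handed in. The latch was swung free, the lid opened to its stop, and all four flanges on the bench (two hub-up, two hub-down) were stacked. Each blue end spot has a hub-up flange with a hub-down one on top, and the yellow middle spot is empty. The lid was then shut and pressed home with about 44 N, and the latch was swung back to its stop. This took about 96 s of the 210 s.

**Last checks:**
- **Lid and latch:** the final pictures show the lid closed and the latch tongue over it.
- **Flanges:** none are left on the bench. With the lid still open, both stacks looked level.
- **Mason's other things:** they look where they were; I did not measure them again. The gripper was clear of everything at hand-in.

**What did not go cleanly:**
- **Knocked flange:** one hub-up flange was knocked aside mid-run. I found it again in the pictures and picked it up from its new place.
- **Pin contact:** the second hub-up flange clipped a guide pin on its first insertion and tilted in the grip. I set it down on the bench, gripped it again, and it then seated on its spot.
- **Centring on the +y spot:** the lower flange there measured about 2 mm off its spot towards the middle, inside the 4 mm pin clearance, so I left it. I did not measure the upper flanges' centring after release, only judged it from the pictures.
- **Tool tilt:** the tool was up to about 4° out of vertical while placing flanges. They settled flat on release.

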